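# Gauge the bored plates and rack the good ones

## Robot

A 7-joint arm with a two-finger parallel gripper is mounted at the origin on a cart in front of the work surface, level with it; the furniture and walls round the work are solid. World frame = base frame: x ahead of the robot, y to its left, z up, the work surface at z = 0. Lengths are in mm, angles in rad, forces in N, time in s.
With the tool pointing down it reaches from about 400 to 900 mm from the base axis. Payload 5.5 kg.
Tool frame: the origin (TCP) lies on the centre line of the jaws, within the pads' length; the fingertips stand 19 mm ahead of it and the grasp point (between the pads) is the TCP; z points along the fingers, x is the direction in which the jaws open and shut, and the axes are right-handed (so a half turn about z gives the same grasp; the last joint's range is limited). The gripper opens to 85 mm and grips with 20 to 120 N. Pads are 22 mm wide; open, the fingers measure 114 mm over their backs; the gripper's body (76 mm by 85 mm) begins 54 mm behind the grasp point. The pads swing forward as they close: fully open they stand 13 mm farther back than shut.
Start: joints at [-0.838, 0.501, -0.427, 1.55, 0.221, 1.138, -0.21], TCP at [294.225, 579.595, 250.31] pointing down, gripper open.
Joint ranges: [-2.88, 2.88], [-0.31, 2.03], [-1.54, 1.56], [0.2, 2.42], [-1.41, 4.55], [0.19, 2.02], [-2.57, 2.57]. Speed limits (rad/s): [2.57, 2.57, 3.14, 3.14, 3.14, 3.14, 3.14].

## Interface

Orientations are given as a 3x3 rotation matrix whose columns are the frame's x, y, z axes.
In Python, from workcell import bot gives the robot as it stands.
- The arm moves only by the tool move_arm, never from a script. Its argument "steps" is a list of rows, each a list of 3 entries, a list of its own where there are three numbers: the shift along the tool's x, y, z in m, then the turn, a rotation vector about the tool's x, y, z in degrees, then the opening, from 0 (shut) to 1 (fully open). In form: [[[dx, dy, dz], [wx, wy, wz], claw], ...]. A call has 1 to 8 rows; each row shifts and turns the commanded pose from where the row before left it, along the tool's axes as they then stand; what a row does not reach is not made up. A row lasts 1/10 s, in which the tool goes at most 50 mm and 8.59 degrees, less where a joint would pass 70% of its speed; a pose out of reach is approached as far as the arm can. A call is refused whole if a number of a shift passes 0.05 or a number of a turn 8.59, either way. A call with a gripper value outside its range is refused whole. The fingers move at their own pace and stop on an object; "squeeze" is the grip in N (left out, the last holds). Time passes only in rows, so rows that do not move let the fingers close. It gives the time, the measured TCP pose, the force and the opening at its end, in the units of the state.
- bot.get_obs(): the state, without advancing time (a new reading comes with each control period).
- bot.snapshot(name): name is "scene" or "top" or "wrist"; returns the picture (480x640x3 uint8, blue, green, red); there is no depth.
- bot.calibration(name): a dict with "camera_matrix" (3x3 intrinsics, pixels), "R" (3x3) and "t" (3): a world point X has camera coordinates R X + t. Camera axes: x right, y down, z forward; pixel columns grow to the right and rows downward; lengths in mm; the calibration is good to about 2 mm. A picture is of the moment at which its call begins: read the wrist's pose just before it. calibration takes no time and is no camera call; for the wrist camera it gives the pose at the moment of the call.
- bot.job_done(): hands the job in, once; it reports no verdict.
Trained networks look in the newest picture that a camera, given by its name, has taken for a name from the list of things; names that differ only in an ending like _2 or _b are one class to them, and where a whole thing is asked for, a point or a joint stands for the part that bears it (a point fixed in the world has none). Each returns a list of dicts, best first, with "conf" (0 to 1); they miss things now and then, are a little off and sometimes report something else, mostly with a low value. They report only what shows in the picture. A call takes as long as a camera call. They do not tell look-alikes from the thing itself.
- bot.search_frame(camera, target): "rect" ([centre column, centre row, width, height] in pixels, round what is visible of it).
- bot.silhouettes(camera, target): "pixels" (480x640 bool, what is visible of it) and "rect" ([centre column, centre row, width, height] in pixels, round what is visible of it).
The state is a dict: "time_s": time; "qpos": joint angles; "qvel": joint speeds; "joint_efforts": joint torques, N m; "tool_pos": TCP position; "eef_rot": TCP orientation; "wrist_force": force on the tool from outside, world axes, zero at the start; "wrist_torque": the same for the moment, N m; "gripper_width": opening from 0.0 (shut) to 1.0 (fully open).
Only numpy, scipy, OpenCV 4.12 (cv2) and the standard library are available. Lean on these libraries where they do the work, as an engineer would, in place of code of your own. Each camera call takes 0.05 s, during which the arm holds its last target.

## Task

Working from left to right, check the bore of each aluminium plate with the depth gauge: lower its rod until it bottoms, with its sliding stop bar resting on the plate, and hold it so for a good second. Stand the plates bored to the full 50 mm in the rack, one to a slot, each slid fully home against the back; stand those bored only 30 mm deep in the grey tray on the table. Finish with the gauge hanging back in its stand, and leave the other things where they are.

Things in the scene. Friction and masses are not known exactly. Their poses are not given: they have to be found in the camera images.
- plate_1: aluminium plate standing on its long edge, 110 long (its x, roughly away from the robot) x 28 thick (its y) x 64 high, about 0.45 kg, with a 14 mm round blind bore down the middle of its top edge, 50 mm deep (full) or 30 mm (short), hidden from view; heavy steel sole (low balance point) 10 mm high. Origin: centre of its underside. Left-hand plate (most +y): either plate_1 or plate_2 is there, the other is absent.
- plate_2: Same outside as plate_1. Left-hand plate: either plate_1 or plate_2 is there, the other is absent.
- plate_3: Same outside as plate_1. Second plate from the left: either plate_3 or plate_4 is there, the other is absent.
- plate_4: Same outside as plate_1. Second plate from the left: either plate_3 or plate_4 is there, the other is absent.
- plate_5: Same outside as plate_1. Third plate from the left.
- plate_6: Same outside as plate_1. Fourth plate from the left, the right-hand end of the row (least y), not always there.
- gauge: depth gauge, 0.18 kg: steel rod 8 mm thick, 80 long, below a black square handle 24 x 24 x 46 mm (faces along its x and y). Origin: the rod's tip (lower end), z up the rod; handle from z = 80 to 126 mm, a small disc on it to 130. A stop bar slides freely on the rod. At the start it hangs upright in the stand, the handle carried by the stop bar on the stand's top.
- gauge_stop (a joint): how far the stop bar is pushed up the rod (m): 0 = underside 20 mm above the tip (it drops there by its own weight), 0.046 = up against the handle. With the bar resting on a plate and the rod bottomed, bore depth = 20 mm + this: about 0.030 in a full bore, 0.010 in a short one.
- stop_face (a point): centre of the underside of the gauge's stop bar (brass, 64 along the gauge's x, 20 wide, 12 high).
- stand: gauge stand fixed to the table: grey block 56 x 56 mm, 78 high, on a foot 76 x 76 mm, with a 14 mm hole 73 mm deep in the middle of its top. Origin: centre of its underside. The hung gauge's tip lies 12 mm above this origin.
- rack: rack fixed to the table: three slots along its x, 31.5 wide, 70 mm apart, between grey guides 28 mm high on a 5 mm floor (floor x = -100 to 60 mm, guides from -65, flared mouths above and in front to -75). Back wall at x = 55 mm. Front is -x. Origin: on the table under the middle slot's home place.
- slot_0 (a point): home place in the rack's left (+y) slot: where the centre of a plate's underside lies when fully home, on the rack's 5 mm floor. Axes as the rack's. A keeper bar covers the last 22 mm before the back wall (underside 74, top 80 mm above the table), so a plate, its top at 69 mm, must be slid in under it from in front.
- slot_1 (a point): home place in the rack's middle slot: where the centre of a plate's underside lies when fully home, on the rack's 5 mm floor. Axes as the rack's. 
- slot_2 (a point): home place in the rack's right (-y) slot: where the centre of a plate's underside lies when fully home, on the rack's 5 mm floor. Axes as the rack's. 
- tray: shallow grey tray fixed to the table: 150 (its x) x 200 (its y) x 30 mm high, walls and floor 4 mm. Origin: centre of its underside.
- tin: round tin 67 wide x 36 high, bystander, not always there; origin: centre of its underside.
- spacer: black spacer bush 45 wide x 88 high, bystander; origin: centre of its underside.
- pad: yellow note pad 77 x 76 x 10 mm, bystander; origin: centre of its underside.
- gearbox: black gearhead 80 x 61 x 60 mm with a capped shaft, bystander; origin: centre of its underside.
Not all that is in view belongs to the job. Leave any red look-alike of the plate_5 alone. What is shaped like the gauge but red is not meant.

How it is judged:
By the outcome, as a careful person would: the job done as asked, in the order asked, and still so for the second after the job is handed in, with the robot touching nothing.
Of plate_1, plate_2 only 1 to 1 are there at a start; the rules pass over those that are not, and their reading is None.
Of plate_3, plate_4 only 1 to 1 are there at a start; the rules pass over those that are not, and their reading is None.
Of plate_6, tin only 1 to 2 are there at a start; the rules pass over those that are not, and their reading is None.
At some moment in a run one of plate_1, plate_2, plate_3, plate_4, plate_5, plate_6 may be knocked a few centimetres aside while the robot is not near it.
It also fails if it takes over 210 s, if anything falls off the work surface, if the arm or the gripper's body presses on something with over 40 N, if the wrist force passes 120 N, or if a joint passes its speed limit or range.

## Working session

There is one attempt and no reset: what is moved stays moved. The work goes in short steps, Python scripts to look and compute and a tool call to move; the robot and the scene stay as the last step left them, time stands still between calls to the robot, and variables do not carry over. Pictures are saved under pics/ and viewed, and the job is handed in when it is done.

Besides the shell and the picture viewer there is one more tool, called after "Call:" by a JSON object that holds its "fn" and its "kwargs". move_arm: Moves the arm, as the interface text tells. Its arguments: {"type":"object","properties":{"steps":{"type":"array","items":{"type":"array"}},"squeeze":{"type":"number"}},"required":["steps"]}

```bash
ls; mkdir -p pics; python3 - <<'E'
from workcell import bot
import cv2
o=bot.get_obs()
for k,v in o.items(): print(k,v)
for n in ["scene","top","wrist"]:
    im=bot.snapshot(n); cv2.imwrite(f"pics/{n}_0.png",im)
    c=bot.calibration(n); print(n,c)
E
```

```text
pics
time_s 0.0
qpos [-0.83779332  0.50184364 -0.42679594  1.5514562   0.22080378  1.1383152
 -0.21028888]
qvel [-0.0002698  -0.0012562   0.00116188  0.00096877  0.00068415  0.00052413
  0.00066518]
joint_efforts [-6.33130821e-04 -5.69497955e+01 -5.81669390e+00 -2.80936807e+01
  1.05256736e-02  1.16915212e-02 -1.02188645e-05]
tool_pos [294.00091643 578.96426411 249.25980615]
eef_rot [[ 4.52644666e-01  8.91690484e-01 -9.41909843e-04]
 [ 8.91688821e-01 -4.52645642e-01 -1.72293314e-03]
 [-1.96267447e-03 -6.00139806e-05 -9.99998072e-01]]
wrist_force [ 0.54797205 -0.1774105  -0.2679379 ]
wrist_torque [ 0.00371666  0.0119137  -0.03028589]
gripper_width 0.9976054025547211
scene {'camera_matrix': array([[612.56824975,   0.        , 317.31068152],
       [  0.        , 612.56824975, 244.65635357],
       [  0.        ,   0.        ,   1.        ]]), 'R': array([[ 0.9022059 , -0.4312124 , -0.00896563],
       [-0.34082553, -0.70004656, -0.62751316],
       [ 0.2643151 ,  0.56920179, -0.77855433]]), 't': array([-452.12032691,  277.51277031, 1434.637132  ])}
top {'camera_matrix': array([[616.51660716,   0.        , 324.09723391],
       [  0.        , 616.51660716, 237.92471581],
       [  0.        ,   0.        ,   1.        ]]), 'R': array([[-0.00166904, -0.99999284, -0.0033975 ],
       [-0.97764098,  0.00234612, -0.21026796],
       [ 0.21027442,  0.00297059, -0.97763789]]), 't': array([  87.24135286,  568.49504304, 1878.0447351 ])}
wrist {'camera_matrix': array([[416.86588521,   0.        , 312.13435336],
       [  0.        , 416.86588521, 241.31709046],
       [  0.        ,   0.        ,   1.        ]]), 'R': array([[ 4.53473003e-01,  8.91269554e-01, -9.04368699e-04],
       [ 8.49987924e-01, -4.32163455e-01,  3.01256166e-01],
       [ 2.68109613e-01, -1.37380241e-01, -9.53542817e-01]]), 't': array([-648.65422424,  -39.80776503,  378.79327838])}
```

View pics/scene_0.png

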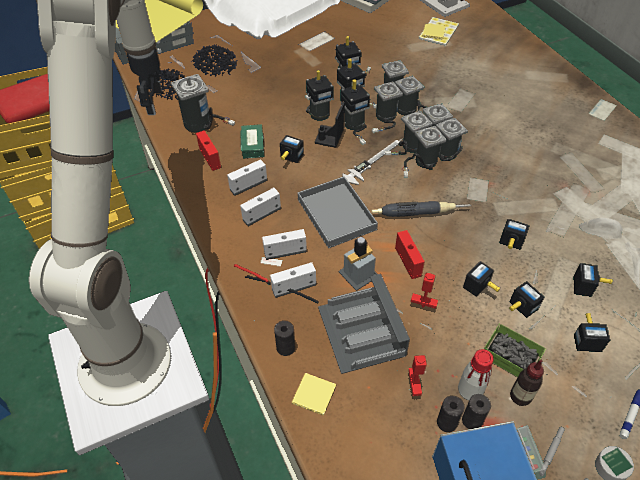

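View pics/top_0.png

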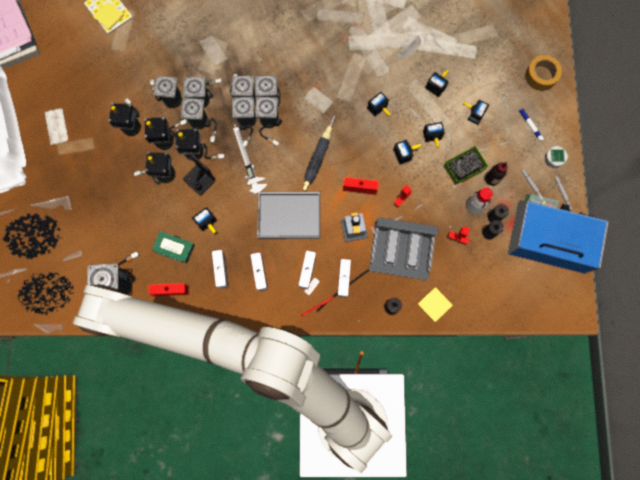

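View pics/wrist_0.png

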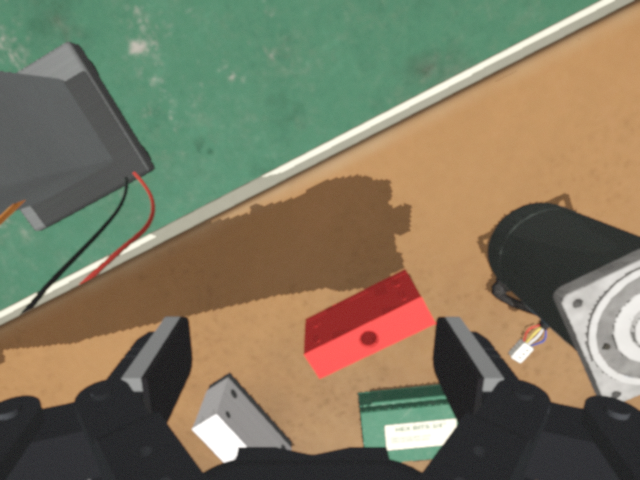

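```bash
cat > h.py <<'E'
from workcell import bot
import numpy as np, cv2
from scipy.optimize import least_squares
def pix2w(c,uv,z):
    K,R,t=np.array(c["camera_matrix"]),np.array(c["R"]),np.array(c["t"])
    d=R.T@np.linalg.solve(K,[uv[0],uv[1],1.]); C=-R.T@t
    return C+d*(z-C[2])/d[2]
def proj(c,X):
    X=np.atleast_2d(X); p=(np.array(c["R"])@X.T).T+np.array(c["t"]); p=(np.array(c["camera_matrix"])@p.T).T
    return p[:,:2]/p[:,2:]
def shot(n,name):
    c=bot.calibration(n); im=bot.snapshot(n); cv2.imwrite(f"pics/{name}.png",im); return c,im
def yaw():
    R=bot.get_obs()["eef_rot"]; return np.degrees(np.arctan2(R[1,0],R[0,0]))
def boxpts(x,y,th,lx,ly,z0,z1,dx=0,dy=0):
    c,s=np.cos(th),np.sin(th)
    return np.array([[x+c*a-s*b,y+s*a+c*b,z] for z in (z0,z1) for a in(-lx/2+dx,lx/2+dx) for b in(-ly/2+dy,ly/2+dy)])
def fit(cs_masks,x0,lx,ly,z0,z1):
    """fit silhouette hull of a box; cs_masks list of (calib,mask)"""
    # maximise IoU, coarse Nelder-Mead
    from scipy.optimize import minimize
    def cost(p):
        J=0
        for c,m in cs_masks:
            S=4
            P=proj(c,boxpts(p[0],p[1],p[2]/50,lx,ly,z0,z1))
            h=cv2.convexHull(np.round(P*16).astype(np.int32)).reshape(-1,1,2)
            q=np.zeros(m.shape,np.uint8); cv2.fillConvexPoly(q,h,255,cv2.LINE_AA,4)
            q=q/255.; J+=1-np.minimum(q,m).sum()/np.maximum(q,m).sum()
        return J
    b=None
    for th in ([x0[2]] if x0[2] is not None else [-.3,0,.3]):
        s=np.array([x0[0],x0[1],th*50.])
        r=minimize(cost,s,method="Nelder-Mead",options=dict(initial_simplex=[s,s+[12,0,0],s+[0,12,0],s+[0,0,6]],xatol=.05,fatol=1e-5,maxiter=400))
        if b is None or r.fun<b.fun:b=r
    return b.x[0],b.x[1],b.x[2]/50,b.fun
def plan(x,y,z,yawdeg,step=.05,claw=None):
    """print shift in tool axes from measured pose"""
    o=bot.get_obs(); R=np.array(o["eef_rot"]); d=np.array([x,y,z])-o["tool_pos"]
    v=np.cross(R[:,2],[0,0,-1]) # tilt error (world)
    yc=np.degrees(np.arctan2(R[1,0],R[0,0])); dy=(yawdeg-yc+180)%360-180
    dt=R.T@d
    print("pos",np.round(o["tool_pos"],1),"yaw",round(yc,2),"F",np.round(o["wrist_force"],1),"w",round(o["gripper_width"],3),"t",round(o["time_s"],2))
    print("world delta",np.round(d,1),"tool delta(mm, before turn)",np.round(dt,1),"turn z(deg) tool",round(-dy,2),"tilt tool deg",np.round(np.degrees(R.T@v),2))
E
python3 - <<'E'
from h import *
for n in ["top","scene"]:
    c=bot.calibration(n)
    for t in ["plate_1","gauge","stand","rack","tray","tin","spacer"]:
        im=bot.snapshot(n)
        for d in bot.silhouettes(n,t):
            r=d["rect"]; print(n,t,round(d["conf"],2),np.round(r),np.round(pix2w(c,r[:2],30))[:2])
E
```

```text
top plate_1 0.93 [222. 267.  16.  35.] [481. 411.]
top plate_1 0.92 [308. 271.  17.  38.] [469. 136.]
top plate_1 0.9 [259. 273.  16.  37.] [461. 293.]
top plate_1 0.78 [346. 277.  10.  38.] [449.  16.]
top plate_1 0.7 [362. 186.  30.  19.] [749. -36.]
top plate_1 0.61 [168. 289.  39.  14.] [413. 578.]
top gauge 0.66 [356. 224.  10.  20.] [621. -18.]
top gauge 0.58 [457. 235.  20.  17.] [ 584. -337.]
top gauge 0.48 [404. 195.  12.  20.] [ 716. -172.]
top rack 0.69 [404. 249.  69.  60.] [ 539. -167.]
top spacer 0.69 [393. 306.  14.  18.] [ 357. -127.]
scene plate_1 0.95 [284. 246.  46.  24.] [470. 135.]
scene plate_1 0.78 [294. 278.  44.  36.] [450.  30.]
scene plate_1 0.73 [263. 206.  38.  38.] [473. 293.]
scene plate_1 0.73 [206. 149.  26.  39.] [408. 582.]
scene plate_1 0.58 [249. 178.  40.  36.] [480. 411.]
scene plate_1 0.56 [409. 254.  27.  43.] [752. -31.]
scene gauge 0.92 [358. 251.  25.  22.] [637.  35.]
scene gauge 0.88 [423. 351.  39.  51.] [ 633. -290.]
scene gauge 0.56 [408. 303.  41.  28.] [ 669. -161.]
scene stand 0.96 [357. 271.  38.  44.] [602. -21.]
scene stand 0.64 [286. 340.  23.  36.] [ 359. -125.]
scene stand 0.51 [293. 148.  23.  29.] [644. 472.]
scene stand 0.46 [263. 207.  39.  38.] [474. 289.]
scene stand 0.39 [360. 254.  23.  18.] [636.  24.]
scene rack 0.76 [363. 323.  92. 100.] [ 544. -164.]
scene tray 0.78 [338. 212.  85.  72.] [651. 180.]
scene tin 0.67 [361. 255.  28.  15.] [636.  20.]
scene spacer 0.63 [285. 340.  24.  38.] [ 358. -124.]
```

```bash
python3 - <<'E'
from h import *
c=bot.calibration("wrist"); o=bot.get_obs(); C=-c["R"].T@c["t"]
print(C, o["eef_rot"].T@(C-o["tool_pos"]))
plan(430,340,330,90)
E
```

```text
[226.50217625 613.27341433 373.41874393] [  -0.60877013  -75.65270783 -123.08827194]
pos [294.2 579.6 250.3] yaw 63.08 F [-0.6  0.3 -0.4] w 1.0 t 1.55
world delta [ 135.8 -239.6   79.7] tool delta(mm, before turn) [-152.2  229.5  -79.7] turn z(deg) tool -26.92 tilt tool deg [-0. -0.  0.]
```

Call:
{"fn": "move_arm", "kwargs": {"steps": [[[0,0,-0.02],[0,0,-6.73],1],[[0,0,-0.02],[0,0,-6.73],1],[[0,0,-0.02],[0,0,-6.73],1],[[0,0,-0.02],[0,0,-6.73],1],[[-0.04,0.02,0],[0,0,0],1],[[-0.04,0.02,0],[0,0,0],1],[[-0.04,0.02,0],[0,0,0],1],[[-0.04,0.02,0],[0,0,0],1]]}}

```text
time_s: 2.35
tool_pos: [374.8, 418.0, 330.4]
eef_rot: [[-0.0, 1.0, 0.0], [1.0, 0.0, 0.0], [0.0, 0.0, -1.0]]
wrist_force: [0.3, 0.5, 0.7]
gripper_width: 1.005
```

Call:
{"fn": "move_arm", "kwargs": {"steps": [[[-0.04,0.028,0],[0,0,0],1],[[-0.04,0.028,0],[0,0,0],1],[[0,0,0],[0,0,0],1],[[0,0,0],[0,0,0],1]]}}

```text
time_s: 2.75
tool_pos: [431.3, 338.1, 330.4]
eef_rot: [[0.004, 1.0, 0.0], [1.0, -0.004, -0.0], [-0.0, 0.0, -1.0]]
wrist_force: [-0.7, -0.2, -0.1]
gripper_width: 0.997
```

```bash
python3 - <<'E'
from h import *
plan(430,340,330,90)
c,im=shot("wrist","w1")
for d in bot.silhouettes("wrist","plate_1"):
    r=d["rect"]; print(round(d["conf"],2),np.round(r),np.round(pix2w(c,r[:2],50))[:2])
E
```

```text
pos [431.3 338.1 330.4] yaw 89.78 F [-0.7 -0.2 -0.1] w 0.997 t 2.75
world delta [-1.3  1.9 -0.4] tool delta(mm, before turn) [ 1.8 -1.3  0.4] turn z(deg) tool -0.22 tilt tool deg [0.01 0.   0.  ]
0.89 [262. 223.  53. 119.] [463. 287.]
0.88 [ 26. 204.  50. 119.] [443.  54.]
0.88 [553. 169. 144.  45.] [411. 569.]
0.75 [122. 230.  59. 120.] [470. 146.]
0.71 [386. 232.  42. 122.] [474. 411.]
```

View pics/w1.png

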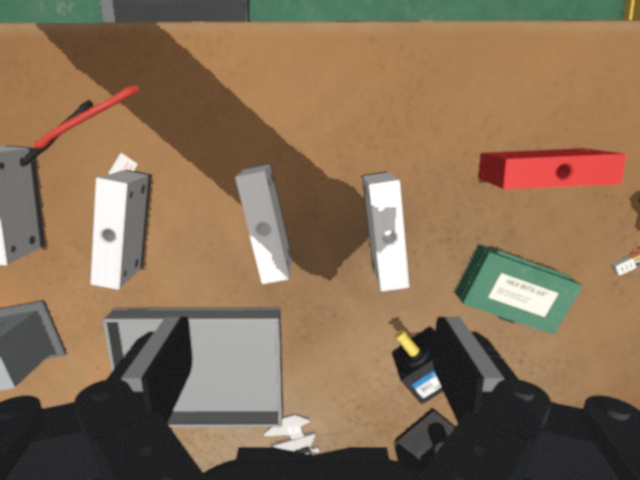

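```bash
python3 - <<'E'
from h import *
c=bot.calibration("wrist"); im=bot.snapshot("wrist")
for d in bot.silhouettes("wrist","plate_1"):
    r=d["rect"]; p=pix2w(c,r[:2],35)
    if r[0]<60 or p[1]>500: continue
    x,y,th,J=fit([(c,d["pixels"].astype(float))],[p[0],p[1],None],110,28,0,64)
    print("plate",np.round([x,y,np.degrees(th),J],2),"bore px pred",np.round(proj(c,[x,y,64])))
for d in bot.silhouettes("wrist","tray"):
    print(round(d["conf"],2),np.round(d["rect"]),pix2w(c,d["rect"][:2],30))
    p=pix2w(c,d["rect"][:2],15)
    if d["conf"]>.5:
      print(np.round(fit([(c,d["pixels"].astype(float))],[p[0],p[1],0],150,200,0,30),3))
for px in [(388,237),(263,229),(109,235)]: print(px,pix2w(c,px,64))
plan(480,40,330,90)
E
```

```text
plate [ 4.7151e+02  1.3793e+02 -1.2680e+01  4.0000e-02] bore px pred [[105. 236.]]
plate [4.6652e+02 2.8955e+02 1.0060e+01 5.0000e-02] bore px pred [[260. 232.]]
0.86 [190. 367. 177. 125.] [642.89879691 196.51952259  30.        ]
[ 6.55698e+02  1.98642e+02 -1.00000e-03  3.48000e-01]
(388, 237) [472.04907662 413.99682615  64.        ]
(263, 229) [463.97388622 292.15128603  64.        ]
(109, 235) [470.11003527 141.80927607  64.        ]
pos [429.1 341.2 330.4] yaw 90.18 F [-0.1  0.5  0.9] w 1.004 t 3.0
world delta [  50.9 -301.2   -0.4] tool delta(mm, before turn) [-3.013e+02  4.990e+01  2.000e-01] turn z(deg) tool 0.18 tilt tool deg [-0.01 -0.03  0.  ]
```

Call:
{"fn": "move_arm", "kwargs": {"steps": [[[-0.043,0.007,0],[0,0,0],1],[[-0.043,0.007,0],[0,0,0],1],[[-0.043,0.007,0],[0,0,0],1],[[-0.043,0.007,0],[0,0,0],1],[[-0.043,0.007,0],[0,0,0],1],[[-0.043,0.007,0],[0,0,0],1],[[-0.043,0.007,0],[0,0,0],1],[[0,0,0],[0,0,0],1]]}}

```text
time_s: 3.8
tool_pos: [479.9, 32.6, 330.2]
eef_rot: [[0.008, 1.0, 0.0], [1.0, -0.008, -0.003], [-0.003, 0.0, -1.0]]
wrist_force: [-0.7, 0.7, 0.1]
gripper_width: 1.0
```

```bash
python3 - <<'E'
from h import *
plan(600,-15,250,90)
c,im=shot("wrist","w2")
plan(600,-15,250,90)
for t in ["gauge","stand","plate_1"]:
  for d in bot.silhouettes("wrist",t):
    r=d["rect"]; print(t,round(d["conf"],2),np.round(r),np.round(pix2w(c,r[:2],78))[:2])
E
```

```text
pos [479.9  32.6 330.2] yaw 89.55 F [-0.7  0.7  0.1] w 1.0 t 3.8
world delta [120.1 -47.6 -80.2] tool delta(mm, before turn) [-46.5 120.4  80.4] turn z(deg) tool -0.45 tilt tool deg [0.01 0.16 0.  ]
pos [479.6  36.2 330.2] yaw 89.75 F [-0.5  0.1  0.2] w 1.0 t 3.85
world delta [120.4 -51.2 -80.2] tool delta(mm, before turn) [-50.7 120.7  80.2] turn z(deg) tool -0.25 tilt tool deg [-0.01  0.04  0.  ]
gauge 0.76 [ 53. 309. 107.  64.] [ 591. -228.]
gauge 0.66 [118. 349.  33.  32.] [ 638. -170.]
gauge 0.6 [268. 336.  39.  71.] [624. -16.]
stand 0.76 [277. 306.  79.  89.] [590.  -5.]
stand 0.51 [120. 249. 218. 196.] [ 529. -152.]
plate_1 0.82 [573. 173.  64. 124.] [460. 264.]
plate_1 0.79 [306. 155.  41. 125.] [442.  26.]
plate_1 0.73 [258. 411.  96.  65.] [715. -31.]
plate_1 0.7 [421. 181.  70. 122.] [466. 129.]
```

View pics/w2.png

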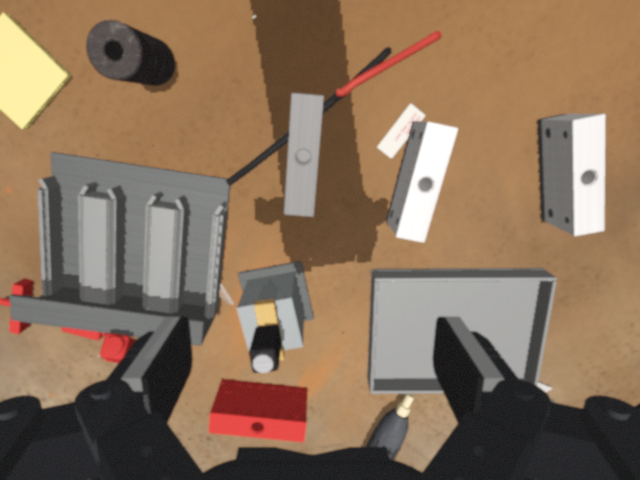

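```bash
python3 - <<'E'
from h import *
c=bot.calibration("wrist")
print("disc",pix2w(c,(263,362),142)); 
for p in [(240,309),(293,289),(303,345),(249,355)]: print("standtop",p,pix2w(c,p,78)[:2])
for p in [(589,177),(426,184),(303,156)]: print("bore",p,pix2w(c,p,64)[:2])
im=cv2.imread("pics/w2.png")[250:420,200:360]
cv2.imwrite("pics/w2z.png",cv2.resize(im,None,fx=4,fy=3.5,interpolation=cv2.INTER_CUBIC))
E
```

```text
disc [610.71378459  -2.52098555 142.        ]
standtop (240, 309) [592.5189459  -31.94350159]
standtop (293, 289) [570.76472565  21.0644825 ]
standtop (303, 345) [633.20661613  30.58150936]
standtop (249, 355) [645.05911201 -25.2740689 ]
bore (589, 177) [462.63355337 298.36392663]
bore (426, 184) [469.50726275 146.5417173 ]
bore (303, 156) [443.83882443  31.15296631]
```

View pics/w2z.png

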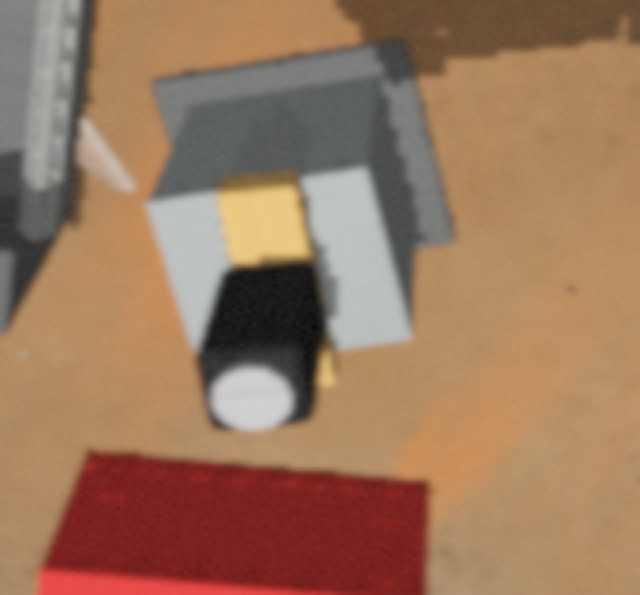

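```bash
python3 - <<'E'
from h import *
for i in range(3):
    c=bot.calibration("wrist"); o=bot.get_obs(); im=bot.snapshot("wrist"); print(o["tool_pos"],np.abs(o["qvel"]).max(), yaw())
    for p in [(426,184),(303,156)]: print("bore",p,pix2w(c,p,64)[:2])
P=[pix2w(c,p,78)[:2] for p in [(237.5,308),(292.5,298),(303,346.6),(248.7,352)]]
print(np.round(P,1),np.mean(P,0)); 
for a,b in((0,1),(1,2),(3,2),(0,3)): v=P[b]-P[a]; print(np.hypot(*v),np.degrees(np.arctan2(v[1],v[0])))
print("disc",pix2w(c,(263,362),142))
E
```

```text
[479.10400373  40.57862234 330.28562613] 0.009558981567658668 90.20568840950669
bore (426, 184) [469.50726275 146.5417173 ]
bore (303, 156) [443.83882443  31.15296631]
[479.10110326  40.71338163 330.2990931 ] 0.0036095801321338393 90.21173451682931
bore (426, 184) [469.42202948 146.65674546]
bore (303, 156) [443.82487309  31.25559574]
[479.08461517  40.65012801 330.29246804] 0.005125958475609258 90.19077197975359
bore (426, 184) [469.42221669 146.51125501]
bore (303, 156) [443.83190993  31.1138292 ]
[[591.5 -34.3]
 [580.4  20.5]
 [635.1  30.7]
 [641.6 -25.3]] [612.13194296  -2.1239724 ]
55.92899302111676 101.38048821363756
55.575103229422226 10.523668709322152
56.37493411383341 96.59965920010866
50.881834621645154 10.163289786123354
disc [610.73573547  -2.4360454  142.        ]
```

Call:
{"fn": "move_arm", "kwargs": {"steps": [[[-0.012,0.033,0.02],[0,0,0],1],[[-0.012,0.033,0.02],[0,0,0],1],[[-0.012,0.033,0.02],[0,0,0],1],[[-0.012,0.033,0.02],[0,0,0],1],[[0,0,0],[0,0,-5.15],1],[[0,0,0],[0,0,-5.15],1],[[0,0,0],[0,0,0],1],[[0,0,0],[0,0,0],1]]}}

```text
time_s: 4.95
tool_pos: [611.3, -8.5, 250.3]
eef_rot: [[-0.178, 0.984, -0.0], [0.984, 0.178, 0.0], [0.0, 0.0, -1.0]]
wrist_force: [0.4, 1.1, 0.5]
gripper_width: 1.003
```

```bash
python3 - <<'E'
from h import *
c,im=shot("wrist","w3")
c,im=shot("wrist","w4")
plan(611,-7,230,100.5)
im=im[200:440,160:480]
cv2.imwrite("pics/w4z.png",cv2.resize(im,None,fx=2.5,fy=2.5,interpolation=cv2.INTER_CUBIC))
E
```

```text
pos [611.3  -8.8 250.7] yaw 100.25 F [-0.1  0.6  0. ] w 0.999 t 5.05
world delta [ -0.3   1.8 -20.7] tool delta(mm, before turn) [ 1.9  0.  20.7] turn z(deg) tool -0.25 tilt tool deg [0.04 0.   0.  ]
```

View pics/w4z.png

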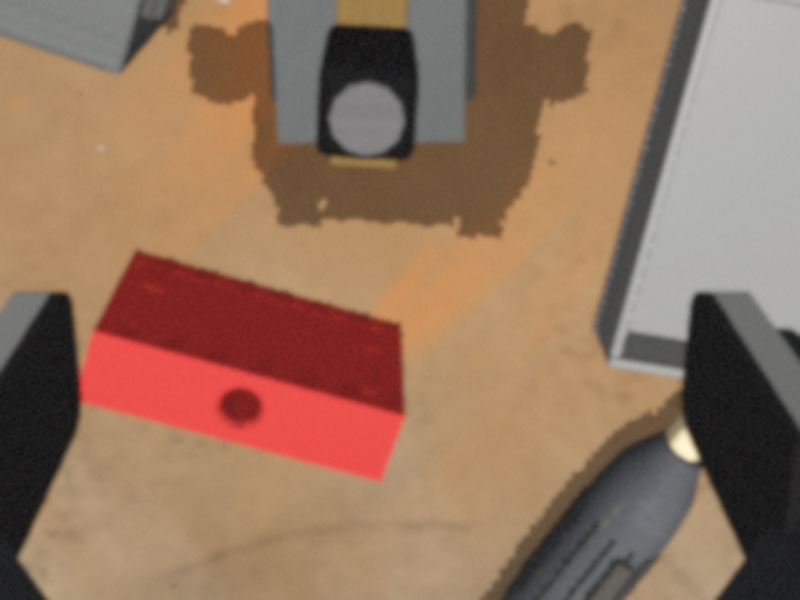

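```bash
python3 - <<'E'
from h import *
c=bot.calibration("wrist"); o=bot.get_obs()
d=pix2w(c,(306.8,247.2),142); print(d, o["tool_pos"])
print("shift tool",o["eef_rot"].T@(d-o["tool_pos"]))
# stand top back corners
for p in [(160+278/2.5,200+143/2.5),(160+465/2.5,200+142/2.5)]: print(pix2w(c,p,78))
E
```

```text
[612.74945921 -13.05670733 142.        ] [611.30438266  -8.83785003 250.68122639]
shift tool [ -4.40013573   0.60305318 108.68197231]
[646.4084641  -35.16147646  78.        ]
[636.11228731  20.22447821  78.        ]
```

Call:
{"fn": "move_arm", "kwargs": {"steps": [[[-0.0044,0.0008,0.03],[0,0,0],1],[[0,0,0.035],[0,0,0],0.8],[[0,0,0.035],[0,0,0],0.6],[[0,0,0.0335],[0,0,0],0.6],[[0,0,0],[0,0,0],0.6],[[0,0,0],[0,0,0],0.6]], "squeeze": 50}}

```text
time_s: 5.65
tool_pos: [612.8, -13.3, 117.2]
eef_rot: [[-0.179, 0.984, -0.001], [0.984, 0.179, 0.0], [0.0, -0.001, -1.0]]
wrist_force: [1.0, 0.1, 1.3]
gripper_width: 0.605
```

```bash
python3 - <<'E'
from h import *
plan(612.7,-13,117,100.5)
c,im=shot("wrist","w5")
im=im[200:480,140:500]
cv2.imwrite("pics/w5z.png",cv2.resize(im,None,fx=2,fy=2,interpolation=cv2.INTER_CUBIC))
E
```

```text
pos [612.8 -13.3 117.2] yaw 100.29 F [1.  0.1 1.3] w 0.605 t 5.65
world delta [-0.1  0.3 -0.2] tool delta(mm, before turn) [ 0.3 -0.1  0.2] turn z(deg) tool -0.21 tilt tool deg [-0.03 -0.01  0.  ]
```

View pics/w5z.png

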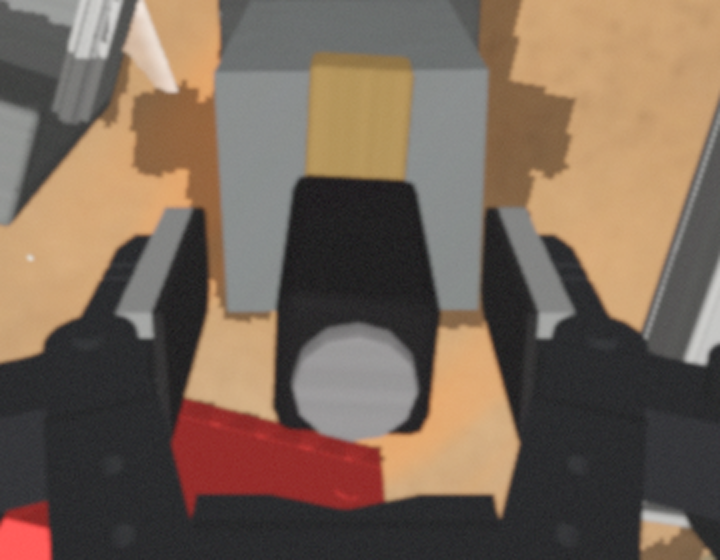

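Call:
{"fn": "move_arm", "kwargs": {"steps": [[[0.0013,0,0],[0,0,0],0.45],[[0,0,0],[0,0,0],0.3],[[0,0,0],[0,0,0],0.15],[[0,0,0],[0,0,0],0],[[0,0,0],[0,0,0],0],[[0,0,0],[0,0,0],0],[[0,0,0],[0,0,0],0]], "squeeze": 50}}

```text
time_s: 6.4
tool_pos: [614.0, -12.0, 119.0]
eef_rot: [[-0.179, 0.984, 0.003], [0.984, 0.179, 0.0], [-0.0, 0.003, -1.0]]
wrist_force: [-1.3, 1.1, 6.4]
gripper_width: 0.279
```

```bash
python3 - <<'E'
from h import *
plan(612.7,-13,227,100.5)
c,im=shot("wrist","w6")
im=im[200:480,140:500]
cv2.imwrite("pics/w6z.png",cv2.resize(im,None,fx=2,fy=2,interpolation=cv2.INTER_CUBIC))
E
```

```text
pos [614. -12. 119.] yaw 100.3 F [-1.3  1.1  6.4] w 0.279 t 6.4
world delta [ -1.3  -1.  108. ] tool delta(mm, before turn) [  -0.8   -1.1 -108. ] turn z(deg) tool -0.2 tilt tool deg [0.19 0.02 0.  ]
```

View pics/w6z.png

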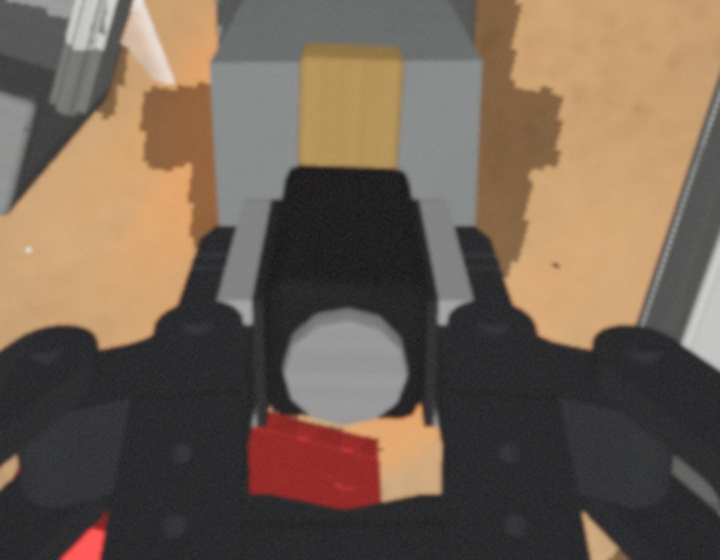

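Call:
{"fn": "move_arm", "kwargs": {"steps": [[[0,0,-0.015],[0,0,0],0],[[0,0,-0.025],[0,0,0],0],[[0,0,-0.035],[0,0,0],0],[[0,0,-0.04],[0,0,0],0],[[0,0,0],[0,0,0],0]]}}

```text
time_s: 6.95
tool_pos: [616.5, -12.1, 239.3]
eef_rot: [[-0.179, 0.984, 0.012], [0.984, 0.179, -0.0], [-0.002, 0.011, -1.0]]
wrist_force: [0.0, -0.6, -1.4]
gripper_width: 0.271
```

```bash
python3 - <<'E'
from h import *
plan(471,414,237,90)
c,im=shot("wrist","w7")
c,im=shot("scene","s7")
E
```

```text
pos [616.5 -12.1 239.3] yaw 100.3 F [ 0.  -0.6 -1.4] w 0.271 t 6.95
world delta [-145.5  426.1   -2.3] tool delta(mm, before turn) [445.3 -67.    0.5] turn z(deg) tool 10.3 tilt tool deg [0.66 0.13 0.  ]
```

View pics/w7.png

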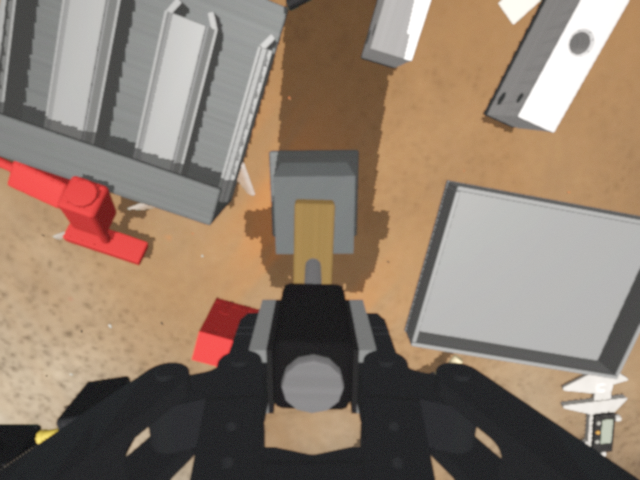

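View pics/s7.png

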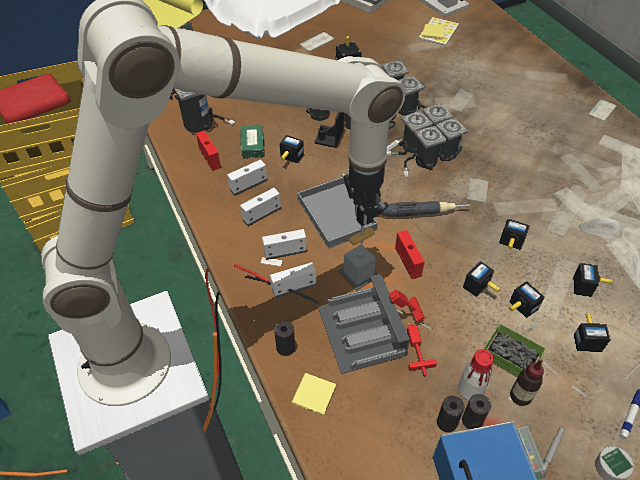

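```bash
python3 - <<'E'
from h import *
c,im=shot("wrist","w8")
plan(471,414,237,90)
o=bot.get_obs();R=o["eef_rot"];p=o["tool_pos"]
def tl(uv,h):
    w=pix2w(c,uv,p[2]+h); return R.T@(w-p)
print(np.round(tl((312,383),23),1))
for h in (-107+32,): print([np.round(tl(u,h),1) for u in [(295,202),(332,201)]])
g=im[180:460,220:400]; cv2.imwrite("pics/w8z.png",cv2.resize(g,None,fx=3,fy=2.1,interpolation=cv2.INTER_CUBIC))
E
```

```text
pos [612.1 -12.5 232. ] yaw 100.29 F [-0.4  0.3 -2.3] w 0.276 t 7.1
world delta [-141.1  426.5    5. ] tool delta(mm, before turn) [444.8 -62.6  -5.1] turn z(deg) tool 10.29 tilt tool deg [-0.02  0.01  0.  ]
[ -1.4  -0.3 -23. ]
[array([ -9.8, -31.9,  75. ]), array([  8.3, -32.4,  75. ])]
```

View pics/w8z.png

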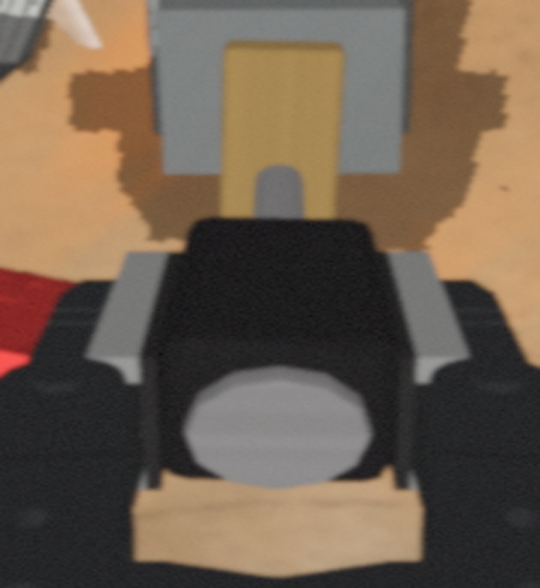

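Call:
{"fn": "move_arm", "kwargs": {"steps": [[[0,0,0],[0,0,5.15],0],[[0,0,0],[0,0,5.15],0],[[0.03,-0.01,0],[0,0,0],0],[[0.045,-0.01,0],[0,0,0],0],[[0.045,-0.01,0],[0,0,0],0],[[0.045,-0.01,0],[0,0,0],0],[[0.045,-0.01,0],[0,0,0],0],[[0.045,-0.01,0],[0,0,0],0]]}}

```text
time_s: 7.9
tool_pos: [550.7, 243.6, 229.8]
eef_rot: [[0.0, 1.0, -0.003], [1.0, -0.0, -0.002], [-0.002, -0.003, -1.0]]
wrist_force: [1.7, -1.3, -1.1]
gripper_width: 0.276
```

Call:
{"fn": "move_arm", "kwargs": {"steps": [[[0.045,-0.01,0],[0,0,0],0],[[0.045,-0.01,0],[0,0,0],0],[[0.045,-0.01,0],[0,0,0],0],[[0.036,-0.002,0],[0,0,0],0],[[0,0,0],[0,0,0],0],[[0,0,0],[0,0,0],0],[[0,0,0],[0,0,0],0]]}}

```text
time_s: 8.6
tool_pos: [520.6, 411.6, 230.1]
eef_rot: [[0.001, 1.0, -0.002], [1.0, -0.001, -0.003], [-0.003, -0.002, -1.0]]
wrist_force: [-0.5, -0.2, -2.6]
gripper_width: 0.276
```

```bash
cat >> h.py <<'E'
def look(name,xs=(472,414)):
    bot.snapshot("wrist"); c,im=shot("wrist",name); plan(xs[0],xs[1],bot.get_obs()["tool_pos"][2],90)
    out=[]
    for d in bot.silhouettes("wrist","plate_1"):
        r=d["rect"]; p=pix2w(c,r[:2],35); m=d["pixels"]
        edge=m[0].any() or m[:,0].any() or m[:,-1].any() 
        col=im[m].mean(0); red=col[2]>col[0]*1.6
        if red or d["conf"]<.4: continue
        if not edge:
            f=fit([(c,m.astype(float))],[p[0],p[1],None],110,28,0,64); print("plate",round(d["conf"],2),np.round(r),"xy yaw J",np.round([f[0],f[1],np.degrees(f[2]),f[3]],2))
        else: print("plate(edge)",round(d["conf"],2),np.round(r),np.round(p[:2]))
    return c,im
E
python3 - <<'E'
from h import *
look("w9")
E
```

```text
pos [521.3 411.5 231. ] yaw 89.85 F [ 0.7 -0.3 -1.4] w 0.278 t 8.7
world delta [-49.3   2.5   0. ] tool delta(mm, before turn) [  2.4 -49.3   0. ] turn z(deg) tool -0.15 tilt tool deg [-0.04  0.11  0.  ]
plate(edge) 0.62 [  4. 165.   3.  97.] [485. 176.]
plate 0.61 [315. 149.  60. 163.] xy yaw J [4.7503e+02 4.1274e+02 8.0200e+00 2.0000e-01]
plate 0.6 [143. 137. 109. 171.] xy yaw J [4.6629e+02 2.8946e+02 1.0770e+01 2.0000e-02]
```

View pics/w9.png

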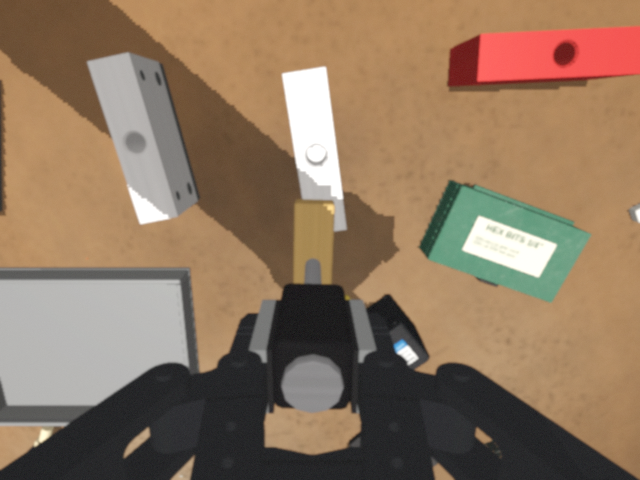

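```bash
cat >> h.py <<'E'
def bore(c,im,uv,name,h=64,s=14):
    o=bot.get_obs();R=o["eef_rot"];p=o["tool_pos"]
    w=pix2w(c,uv,h); print("bore world",np.round(w,1),"in tool",np.round(R.T@(w-p),1))
    u,v=map(int,uv); g=im[max(v-30,0):v+30,u-40:u+40]; cv2.imwrite(f"pics/{name}.png",cv2.resize(g,None,fx=8,fy=8,interpolation=cv2.INTER_CUBIC))
E
python3 - <<'E'
from h import *
c=bot.calibration("wrist"); im=cv2.imread("pics/w9.png")
bore(c,im,(316,153),"w9b")
E
```

```text
bore world [473.7 413.2  64. ] in tool [  1.6 -47.6 167.4]
```

View pics/w9b.png

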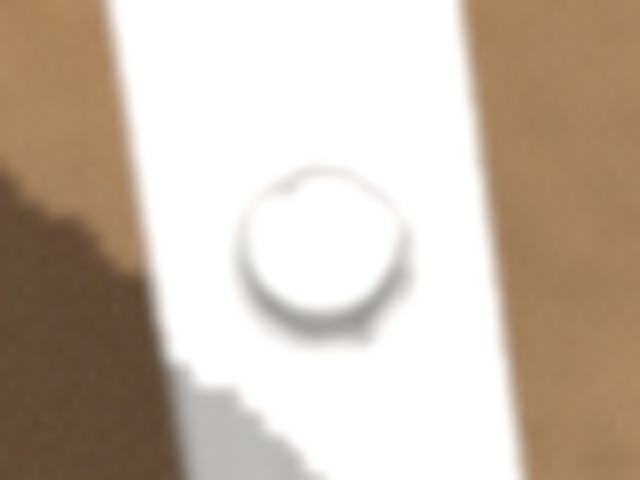

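Call:
{"fn": "move_arm", "kwargs": {"steps": [[[0.0012,-0.024,0],[0,0,0],0],[[0.0012,-0.023,0],[0,0,0],0],[[0,0,0.025],[0,0,0],0],[[0,0,0.02],[0,0,0],0],[[0,0,0],[0,0,0],0],[[0,0,0],[0,0,0],0]]}}

```text
time_s: 9.35
tool_pos: [474.1, 415.2, 187.0]
eef_rot: [[0.001, 1.0, -0.0], [1.0, -0.001, -0.001], [-0.001, -0.0, -1.0]]
wrist_force: [1.1, 0.1, -1.9]
gripper_width: 0.278
```

```bash
python3 - <<'E'
from h import *
bot.snapshot("wrist");plan(474.4,413.8,186,90)
c,im=shot("wrist","w10")
c,im=shot("scene","s10"); cv2.imwrite("pics/s10z.png",cv2.resize(im[120:280,180:380],None,fx=4,fy=3.75,interpolation=cv2.INTER_CUBIC))
E
```

```text
pos [474.5 415.9 187.8] yaw 89.93 F [ 0.4  0.5 -1.9] w 0.276 t 9.4
world delta [-0.1 -2.1 -1.8] tool delta(mm, before turn) [-2.1 -0.1  1.8] turn z(deg) tool -0.07 tilt tool deg [ 0.05 -0.05  0.  ]
```

View pics/w10.png

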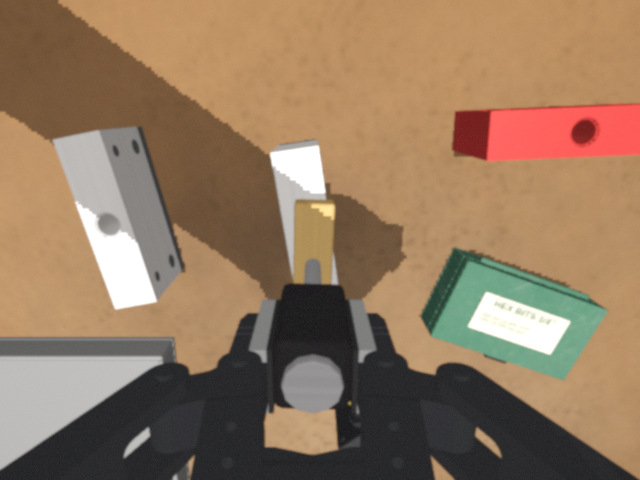

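View pics/s10z.png

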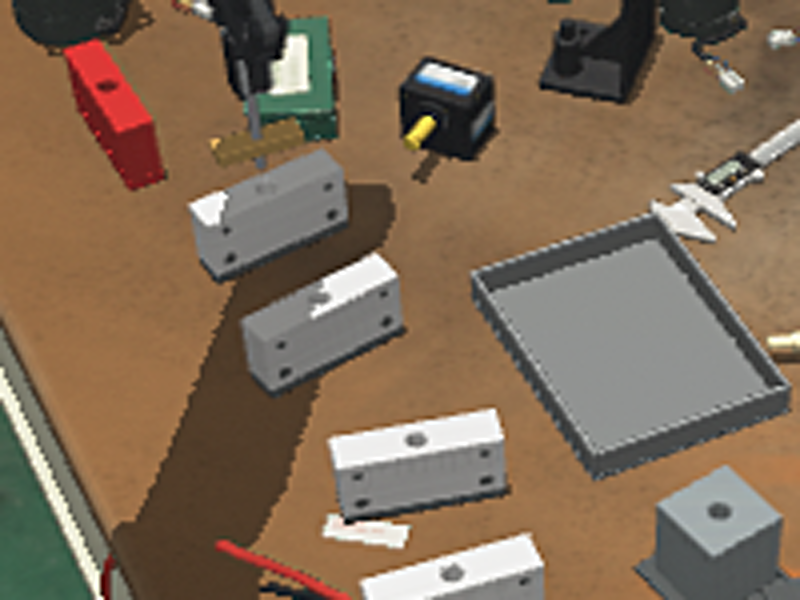

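Call:
{"fn": "move_arm", "kwargs": {"steps": [[[0,0,0.01],[0,0,0],0],[[0,0,0.01],[0,0,0],0],[[0,0,0.006],[0,0,0],0],[[0,0,0],[0,0,0],0],[[0,0,0],[0,0,0],0]]}}

```text
time_s: 10.0
tool_pos: [473.4, 415.7, 160.2]
eef_rot: [[-0.0, 1.0, -0.001], [1.0, 0.0, -0.001], [-0.001, -0.001, -1.0]]
wrist_force: [0.2, -0.7, -2.4]
gripper_width: 0.272
```

Call:
{"fn": "move_arm", "kwargs": {"steps": [[[0,0,0.008],[0,0,0],0],[[0,0,0.008],[0,0,0],0],[[0,0,0.004],[0,0,0],0],[[0,0,0.003],[0,0,0],0],[[0,0,0],[0,0,0],0],[[0,0,0],[0,0,0],0]]}}

```text
time_s: 10.6
tool_pos: [474.6, 416.7, 140.4]
eef_rot: [[0.0, 1.0, 0.003], [1.0, -0.0, 0.001], [0.001, 0.003, -1.0]]
wrist_force: [-1.7, -3.5, 13.9]
gripper_width: 0.278
```

Call:
{"fn": "move_arm", "kwargs": {"steps": [[[0,0,0],[0,0,0],0],[[0,0,0],[0,0,0],0],[[0,0,0],[0,0,0],0],[[0,0,0],[0,0,0],0],[[0,0,0],[0,0,0],0],[[0,0,0],[0,0,0],0],[[0,0,0],[0,0,0],0],[[0,0,0],[0,0,0],0]]}}

```text
time_s: 11.4
tool_pos: [474.6, 416.7, 140.4]
eef_rot: [[0.0, 1.0, 0.003], [1.0, -0.0, 0.001], [0.001, 0.003, -1.0]]
wrist_force: [-1.7, -3.9, 13.4]
gripper_width: 0.275
```

```bash
python3 - <<'E'
from h import *
plan(474.4,413.8,186,90)
c,im=shot("wrist","w11")
c,im=shot("scene","s11"); cv2.imwrite("pics/s11z.png",cv2.resize(im[120:220,200:320],None,fx=6,fy=6,interpolation=cv2.INTER_CUBIC))
E
```

```text
pos [474.6 416.7 140.4] yaw 89.99 F [-1.7 -3.9 13.4] w 0.275 t 11.4
world delta [-0.2 -2.9 45.6] tool delta(mm, before turn) [ -2.8  -0.1 -45.6] turn z(deg) tool -0.01 tilt tool deg [ 0.15 -0.07  0.  ]
```

View pics/w11.png

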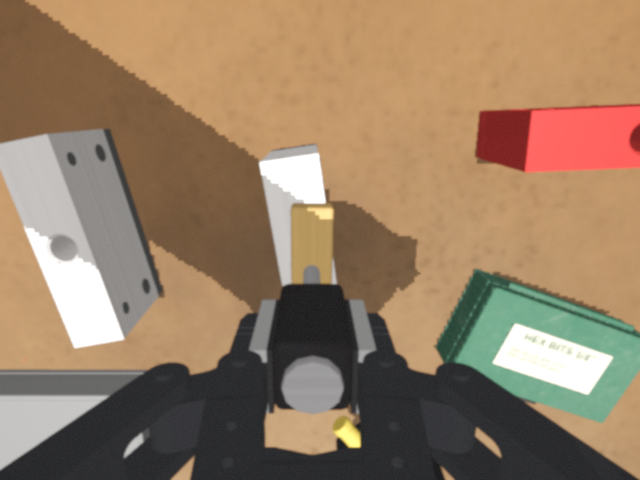

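View pics/s11z.png

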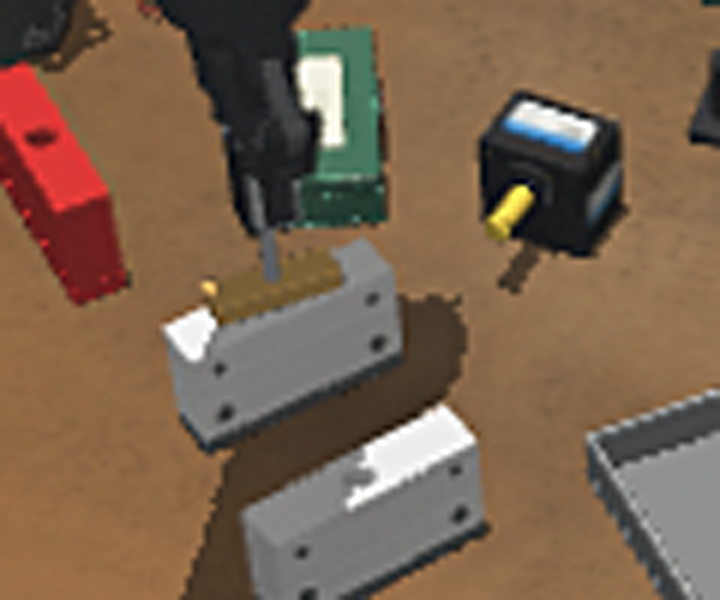

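Call:
{"fn": "move_arm", "kwargs": {"steps": [[[0,0,0],[0,0,0],0],[[0,0,0],[0,0,0],0],[[0,0,0],[0,0,0],0],[[0,0,-0.01],[0,0,0],0],[[0,0,-0.02],[0,0,0],0],[[0,0,-0.03],[0,0,0],0],[[0,0,-0.03],[0,0,0],0],[[0,0.01,-0.004],[0,0,0],0]]}}

```text
time_s: 12.3
tool_pos: [483.6, 419.1, 236.2]
eef_rot: [[-0.003, 1.0, 0.004], [1.0, 0.003, 0.005], [0.005, 0.004, -1.0]]
wrist_force: [-0.1, 1.0, -0.9]
gripper_width: 0.274
```

Call:
{"fn": "move_arm", "kwargs": {"steps": [[[-0.042,0.012,0],[0,0,0],0],[[-0.042,0.012,0],[0,0,0],0],[[-0.042,0.012,0],[0,0,0],0],[[0,0,0],[0,0,0],0],[[0,0,0],[0,0,0],0],[[0,0,0],[0,0,0],0]]}}

```text
time_s: 12.9
tool_pos: [519.0, 291.3, 231.2]
eef_rot: [[-0.001, 1.0, -0.001], [1.0, 0.001, 0.001], [0.001, -0.001, -1.0]]
wrist_force: [0.0, 0.6, -1.4]
gripper_width: 0.275
```

```bash
python3 - <<'E'
from h import *
look("w12",(465,291))
E
```

```text
pos [518.7 291.9 231.5] yaw 90.16 F [ 0.2  0.  -1.4] w 0.276 t 13.0
world delta [-53.7  -0.9   0. ] tool delta(mm, before turn) [ -0.8 -53.7   0. ] turn z(deg) tool 0.16 tilt tool deg [-0.05 -0.05  0.  ]
plate 0.95 [475. 156.  72. 165.] xy yaw J [4.7504e+02 4.1269e+02 8.9300e+00 4.0000e-02]
plate 0.81 [108. 150.  86. 169.] xy yaw J [ 4.7173e+02  1.3777e+02 -1.2160e+01  3.0000e-02]
plate 0.8 [309. 140.  66. 166.] xy yaw J [4.6688e+02 2.8921e+02 1.0560e+01 1.6000e-01]
plate(edge) 0.75 [  7. 154.  13.  56.] [475.  61.]
```

View pics/w12.png

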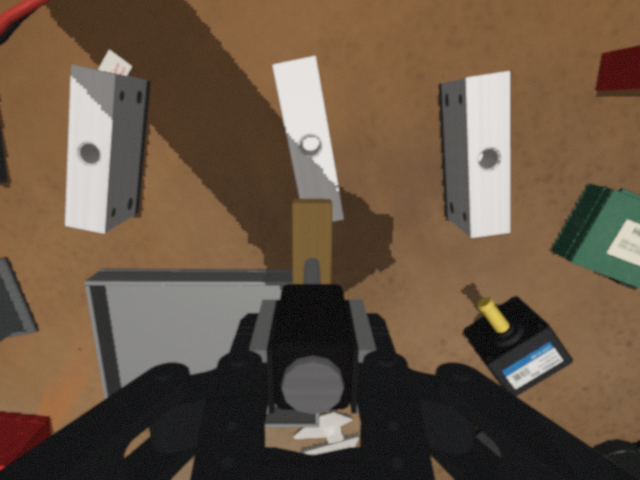

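```bash
python3 - <<'E'
from h import *
c=bot.calibration("wrist"); im=cv2.imread("pics/w12.png")
bore(c,im,(310.5,144.5),"w12b")
E
```

```text
bore world [465.3 289.6  64. ] in tool [ -2.2 -53.3 167.6]
```

View pics/w12b.png

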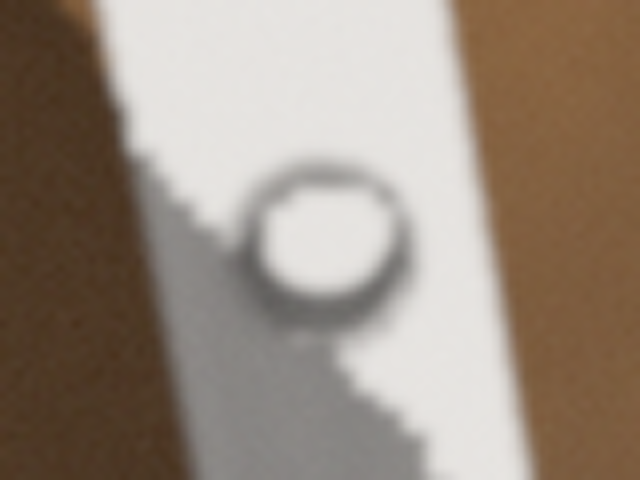

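```bash
python3 - <<'E'
from h import *
bot.snapshot("wrist");bot.snapshot("wrist")
plan(465.3,290.2,231,90)
E
```

```text
pos [519.  291.4 231.6] yaw 90.12 F [ 0.2  0.2 -2.5] w 0.278 t 13.15
world delta [-53.7  -1.2  -0.6] tool delta(mm, before turn) [ -1.1 -53.7   0.6] turn z(deg) tool 0.12 tilt tool deg [-0.02 -0.02  0.  ]
```

Go to plate 2, descending to just above, then in.

Call:
{"fn": "move_arm", "kwargs": {"steps": [[[-0.0012,-0.027,0],[0,0,0],0],[[0,-0.0265,0],[0,0,0],0],[[0,0,0.025],[0,0,0],0],[[0,0,0.02],[0,0,0],0],[[0,0,0],[0,0,0],0],[[0,0,0],[0,0,0],0],[[0,0,0],[0,0,0],0]]}}

```text
time_s: 13.85
tool_pos: [466.8, 289.7, 187.9]
eef_rot: [[-0.0, 1.0, 0.002], [1.0, 0.0, 0.001], [0.001, 0.002, -1.0]]
wrist_force: [0.8, -0.2, -1.5]
gripper_width: 0.28
```

Call:
{"fn": "move_arm", "kwargs": {"steps": [[[0,0,0.01],[0,0,0],0],[[0,0,0.01],[0,0,0],0],[[0,0,0.007],[0,0,0],0],[[0,0,0],[0,0,0],0],[[0,0,0],[0,0,0],0]]}}

```text
time_s: 14.35
tool_pos: [465.9, 288.8, 159.4]
eef_rot: [[-0.0, 1.0, -0.001], [1.0, 0.0, -0.0], [-0.0, -0.001, -1.0]]
wrist_force: [0.6, 0.5, -2.2]
gripper_width: 0.277
```

Call:
{"fn": "move_arm", "kwargs": {"steps": [[[0,0,0.008],[0,0,0],0],[[0,0,0.008],[0,0,0],0],[[0,0,0.004],[0,0,0],0],[[0,0,0.003],[0,0,0],0],[[0,0,0],[0,0,0],0],[[0,0,0],[0,0,0],0]]}}

```text
time_s: 14.95
tool_pos: [466.0, 288.9, 136.8]
eef_rot: [[-0.0, 1.0, -0.0], [1.0, 0.0, -0.0], [-0.0, -0.0, -1.0]]
wrist_force: [0.0, 0.1, -1.1]
gripper_width: 0.274
```

Call:
{"fn": "move_arm", "kwargs": {"steps": [[[0,0,0.007],[0,0,0],0],[[0,0,0.006],[0,0,0],0],[[0,0,0.004],[0,0,0],0],[[0,0,0.0025],[0,0,0],0],[[0,0,0],[0,0,0],0],[[0,0,0],[0,0,0],0],[[0,0,0],[0,0,0],0]]}}

```text
time_s: 15.65
tool_pos: [467.6, 289.1, 120.0]
eef_rot: [[0.0, 1.0, 0.003], [1.0, -0.0, 0.0], [0.0, 0.003, -1.0]]
wrist_force: [-2.7, -4.6, 21.2]
gripper_width: 0.275
```

Call:
{"fn": "move_arm", "kwargs": {"steps": [[[0,0,0],[0,0,0],0],[[0,0,0],[0,0,0],0],[[0,0,0],[0,0,0],0],[[0,0,0],[0,0,0],0],[[0,0,0],[0,0,0],0],[[0,0,0],[0,0,0],0],[[0,0,0],[0,0,0],0],[[0,0,0],[0,0,0],0]]}}

```text
time_s: 16.45
tool_pos: [467.6, 289.1, 120.0]
eef_rot: [[0.0, 1.0, 0.003], [1.0, -0.0, 0.0], [0.0, 0.003, -1.0]]
wrist_force: [-4.4, -3.7, 20.7]
gripper_width: 0.273
```

```bash
python3 - <<'E'
from h import *
plan(474.4,413.8,186,90)
c,im=shot("wrist","w13")
c,im=shot("scene","s13"); cv2.imwrite("pics/s13z.png",cv2.resize(im[140:240,200:320],None,fx=6,fy=6,interpolation=cv2.INTER_CUBIC))
E
```

```text
pos [467.6 289.1 120. ] yaw 89.98 F [-4.4 -3.7 20.7] w 0.273 t 16.45
world delta [  6.8 124.7  66. ] tool delta(mm, before turn) [124.7   7.  -65.9] turn z(deg) tool -0.02 tilt tool deg [ 0.18 -0.02  0.  ]
```

View pics/s13z.png

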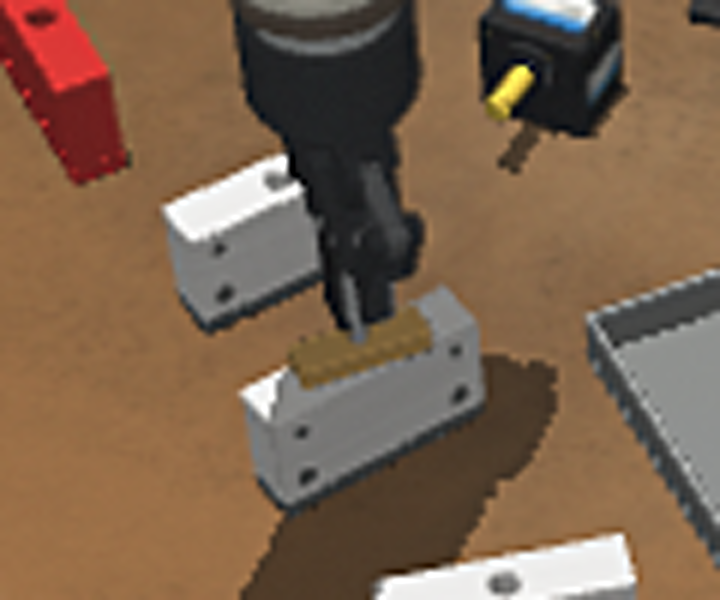

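Call:
{"fn": "move_arm", "kwargs": {"steps": [[[0,0,0],[0,0,0],0],[[0,0,0],[0,0,0],0],[[0,0,0],[0,0,0],0],[[0,0,-0.01],[0,0,0],0],[[0,0,-0.024],[0,0,0],0],[[0,0,-0.04],[0,0,0],0],[[0,0,-0.04],[0,0,0],0],[[0,0.01,0],[0,0,0],0]]}}

```text
time_s: 17.35
tool_pos: [478.0, 291.6, 237.0]
eef_rot: [[-0.002, 1.0, 0.008], [1.0, 0.002, 0.005], [0.005, 0.008, -1.0]]
wrist_force: [0.4, 0.9, -0.8]
gripper_width: 0.277
```

Call:
{"fn": "move_arm", "kwargs": {"steps": [[[-0.0365,0.01,0],[0,0,0],0],[[-0.0365,0.012,0],[0,0,0],0],[[-0.0365,0.012,0],[0,0,0],0],[[-0.0365,0.012,0],[0,0,0],0],[[0,0,0],[0,0,0],0],[[0,0,0],[0,0,0],0],[[0,0,0],[0,0,0],0]]}}

```text
time_s: 18.05
tool_pos: [521.5, 144.0, 230.6]
eef_rot: [[-0.001, 1.0, -0.001], [1.0, 0.001, 0.001], [0.001, -0.001, -1.0]]
wrist_force: [0.5, 0.4, -0.9]
gripper_width: 0.275
```

```bash
python3 - <<'E'
from h import *
bot.snapshot("wrist");look("w14",(470,142))
E
```

```text
pos [521.6 144.4 231. ] yaw 90.15 F [-0.1  0.3 -1.6] w 0.271 t 18.2
world delta [-51.6  -2.4   0. ] tool delta(mm, before turn) [ -2.3 -51.6   0. ] turn z(deg) tool 0.15 tilt tool deg [-0.03 -0.02  0.  ]
plate 0.95 [506. 136.  80. 170.] xy yaw J [4.6467e+02 2.8766e+02 1.1670e+01 4.0000e-02]
plate 0.95 [307. 146.  72. 168.] xy yaw J [ 4.7207e+02  1.3757e+02 -1.1890e+01  1.3000e-01]
plate 0.75 [145. 105.  81. 173.] xy yaw J [ 4.4576e+02  2.2690e+01 -5.3000e+00  4.0000e-02]
plate(edge) 0.71 [629. 151.  23. 140.] [474. 381.]
plate(edge) 0.66 [ 38. 252.  72. 228.] [556. -79.]
```

View pics/w14.png

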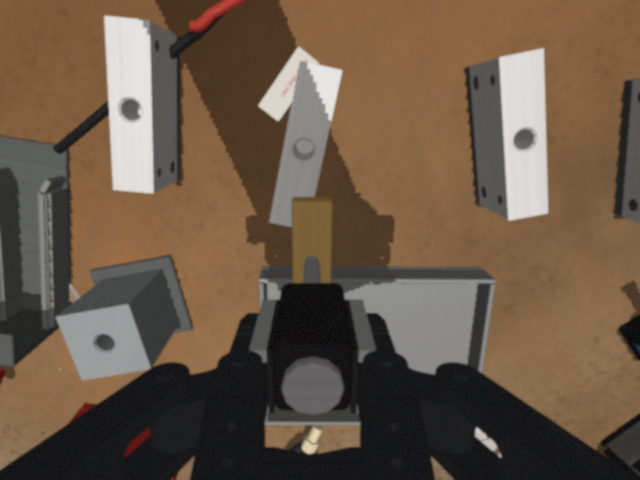

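```bash
python3 - <<'E'
from h import *
c=bot.calibration("wrist"); im=cv2.imread("pics/w14.png")
bore(c,im,(304,149),"w14b")
o=bot.get_obs();R=o["eef_rot"];p=o["tool_pos"]
for h in (-107+32,): print([np.round(R.T@(pix2w(c,u,p[2]+h)-p),1) for u in [(292,199),(331,199)]])
E
```

```text
bore world [471.3 137.5  64. ] in tool [ -6.7 -50.4 167.2]
[array([-10.8, -34.9,  75. ]), array([  8. , -34.9,  75. ])]
```

View pics/w14b.png

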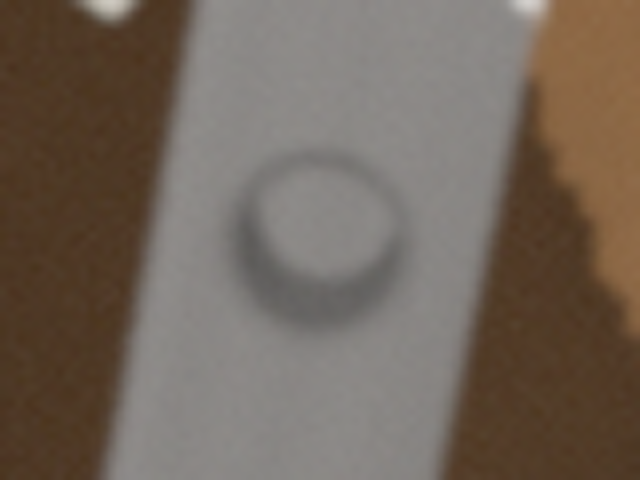

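Call:
{"fn": "move_arm", "kwargs": {"steps": [[[-0.0056,-0.025,0],[0,0,0],0],[[0,-0.0256,0],[0,0,0],0],[[0,0,0.02],[-1.8,0,0],0],[[0,0,0.02],[0,0,0],0],[[0,0,0],[0,0,0],0],[[0,0,0],[0,0,0],0],[[0,0,0],[0,0,0],0]]}}

```text
time_s: 18.95
tool_pos: [473.0, 137.9, 192.3]
eef_rot: [[-0.001, 0.999, 0.033], [1.0, 0.001, 0.001], [0.001, 0.033, -0.999]]
wrist_force: [-0.2, -0.0, -2.0]
gripper_width: 0.272
```

```bash
python3 - <<'E'
from h import *
bot.snapshot("wrist");plan(471.1,138.5,190,90)
c,im=shot("scene","s15"); cv2.imwrite("pics/s15z.png",cv2.resize(im[170:270,240:360],None,fx=6,fy=6,interpolation=cv2.INTER_CUBIC))
E
```

```text
pos [473.1 137.8 192.3] yaw 90.02 F [ 0.9 -0.2 -1.8] w 0.269 t 19.0
world delta [-2.   0.7 -2.3] tool delta(mm, before turn) [ 0.7 -2.   2.3] turn z(deg) tool 0.02 tilt tool deg [ 1.9  -0.04  0.  ]
```

View pics/s15z.png

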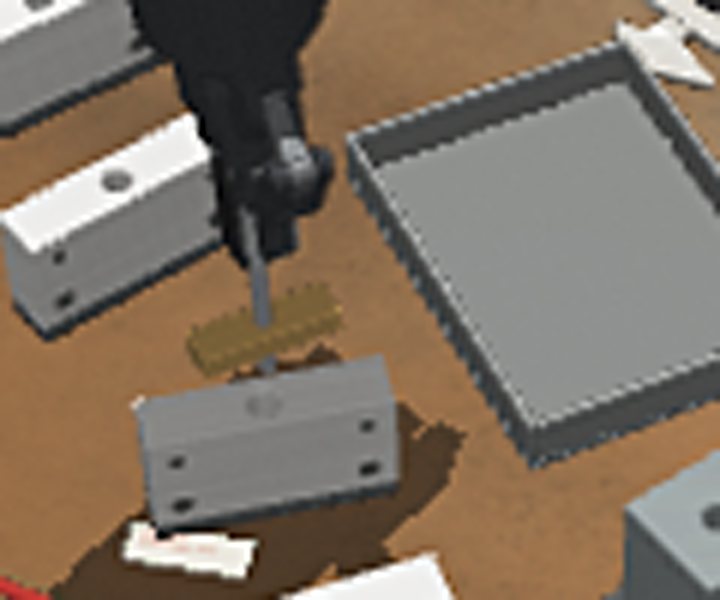

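```bash
python3 - <<'E'
from h import *
c=bot.calibration("scene")
print("bore px",(240+265/6,170+405/6),proj(c,[471.1,137.8,64]))
for d in (0,2,4): print(proj(c,[473.1-d,137.8,85.5]))
for d in (0,2,4): print(proj(c,[473.1-d,137.8,85.5+20+6]))
E
```

```text
bore px (284.1666666666667, 237.5) [[283.7124271  237.06470658]]
[[283.99406469 231.4619057 ]]
[[283.27928477 231.7232527 ]]
[[282.56402365 231.98477563]]
[[283.46728328 224.84727925]]
[[282.74299374 225.10978282]]
[[282.01821025 225.37246541]]
```

Call:
{"fn": "move_arm", "kwargs": {"steps": [[[0.0005,-0.002,0],[0,0,0],0],[[0,-0.0003,0.01],[0,0,0],0],[[0,-0.0003,0.01],[0,0,0],0],[[0,-0.0004,0.012],[0,0,0],0],[[0,0,0],[0,0,0],0],[[0,0,0],[0,0,0],0]]}}

```text
time_s: 19.65
tool_pos: [469.7, 137.7, 158.5]
eef_rot: [[-0.0, 1.0, 0.03], [1.0, 0.0, -0.0], [-0.0, 0.03, -1.0]]
wrist_force: [-0.5, -0.2, -1.5]
gripper_width: 0.278
```

Call:
{"fn": "move_arm", "kwargs": {"steps": [[[0,0,0.008],[0,0,0],0],[[0,-0.0003,0.008],[0,0,0],0],[[0,0,0.005],[0,0,0],0],[[0,0,0],[0,0,0],0],[[0,0,0],[0,0,0],0]]}}

```text
time_s: 20.15
tool_pos: [470.3, 137.8, 138.0]
eef_rot: [[-0.0, 1.0, 0.031], [1.0, 0.0, -0.0], [-0.0, 0.031, -1.0]]
wrist_force: [1.2, 0.7, -1.0]
gripper_width: 0.275
```

Deep as well; go on to the bottom gently.

Call:
{"fn": "move_arm", "kwargs": {"steps": [[[0,-0.0002,0.007],[0,0,0],0],[[0,-0.0002,0.006],[0,0,0],0],[[0,0,0.003],[0,0,0],0],[[0,0,0.002],[0,0,0],0],[[0,0,0],[0,0,0],0],[[0,0,0],[0,0,0],0]]}}

```text
time_s: 20.75
tool_pos: [470.6, 137.7, 120.6]
eef_rot: [[-0.0, 1.0, 0.031], [1.0, 0.0, -0.0], [-0.0, 0.031, -1.0]]
wrist_force: [-1.1, -1.1, 5.4]
gripper_width: 0.271
```

Call:
{"fn": "move_arm", "kwargs": {"steps": [[[0,0,0.0006],[0,0,0],0],[[0,0,0],[0,0,0],0],[[0,0,0],[0,0,0],0],[[0,0,0],[0,0,0],0],[[0,0,0],[0,0,0],0],[[0,0,0],[0,0,0],0],[[0,0,0],[0,0,0],0],[[0,0,0],[0,0,0],0]]}}

```text
time_s: 21.55
tool_pos: [470.7, 137.8, 120.4]
eef_rot: [[-0.0, 1.0, 0.032], [1.0, 0.0, -0.0], [-0.0, 0.032, -1.0]]
wrist_force: [-3.0, -1.0, 8.8]
gripper_width: 0.278
```

```bash
python3 - <<'E'
from h import *
plan(474.4,413.8,186,90)
c,im=shot("scene","s16"); cv2.imwrite("pics/s16z.png",cv2.resize(im[170:270,240:360],None,fx=6,fy=6,interpolation=cv2.INTER_CUBIC))
E
```

```text
pos [470.7 137.8 120.4] yaw 90.01 F [-3.  -1.   8.8] w 0.278 t 21.55
world delta [  3.7 276.   65.6] tool delta(mm, before turn) [276.    5.8 -65.5] turn z(deg) tool 0.01 tilt tool deg [1.81 0.02 0.  ]
```

View pics/s16z.png

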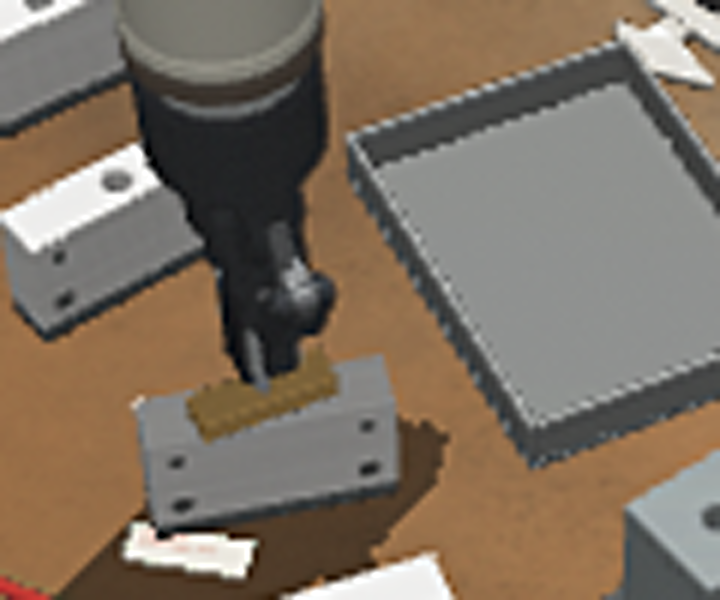

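Call:
{"fn": "move_arm", "kwargs": {"steps": [[[0,0,0],[0,0,0],0],[[0,0,0],[0,0,0],0],[[0,0,0],[0,0,0],0],[[0,0,0],[0,0,0],0],[[0,0.0002,-0.01],[0,0,0],0],[[0,0.0007,-0.024],[0,0,0],0],[[0,0.001,-0.035],[0,0,0],0],[[0,0.001,-0.035],[0,0,0],0]]}}

```text
time_s: 22.4
tool_pos: [469.8, 137.7, 224.6]
eef_rot: [[-0.0, 1.0, 0.03], [1.0, 0.0, 0.0], [0.0, 0.03, -1.0]]
wrist_force: [-0.1, 0.4, -1.8]
gripper_width: 0.273
```

Call:
{"fn": "move_arm", "kwargs": {"steps": [[[0,0.008,0],[0,0,0],0],[[-0.037,0.008,0],[0,0,0],0],[[-0.037,0.008,0],[0,0,0],0],[[-0.037,0.006,0],[0,0,0],0],[[0,0,0],[0,0,0],0],[[0,0,0],[0,0,0],0],[[0,0,0],[0,0,0],0],[[0,0,0],[0,0,0],0]]}}

```text
time_s: 23.2
tool_pos: [500.0, 28.2, 224.3]
eef_rot: [[-0.002, 1.0, 0.031], [1.0, 0.002, 0.001], [0.0, 0.031, -1.0]]
wrist_force: [0.1, 0.4, -1.3]
gripper_width: 0.274
```

```bash
python3 - <<'E'
from h import *
bot.snapshot("wrist");look("w17",(445,25))
E
```

```text
pos [500.2  27.8 224.5] yaw 90.11 F [-1.1  0.5 -1.8] w 0.277 t 23.35
world delta [-55.2  -2.8   0. ] tool delta(mm, before turn) [ -2.7 -55.2  -1.7] turn z(deg) tool 0.11 tilt tool deg [ 1.79 -0.01  0.  ]
plate(edge) 0.97 [625. 157.  24. 151.] [463. 257.]
plate 0.94 [468. 172. 114. 170.] xy yaw J [ 4.7207e+02  1.3744e+02 -1.1740e+01  3.0000e-02]
plate 0.88 [309. 131.  62. 171.] xy yaw J [ 4.459e+02  2.257e+01 -5.170e+00  1.300e-01]
plate 0.7 [511. 359. 244. 158.] xy yaw J [ 6.0849e+02  2.1481e+02 -7.1500e+01  5.6000e-01]
```

View pics/w17.png

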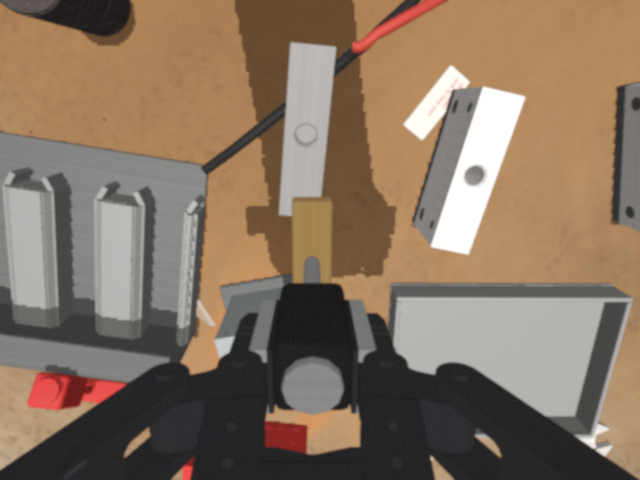

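```bash
python3 - <<'E'
from h import *
c=bot.calibration("wrist"); im=cv2.imread("pics/w17.png")
bore(c,im,(305.5,134.5),"w17b")
E
```

```text
bore world [444.8  22.1  64. ] in tool [ -5.5 -60.4 158.7]
```

View pics/w17b.png

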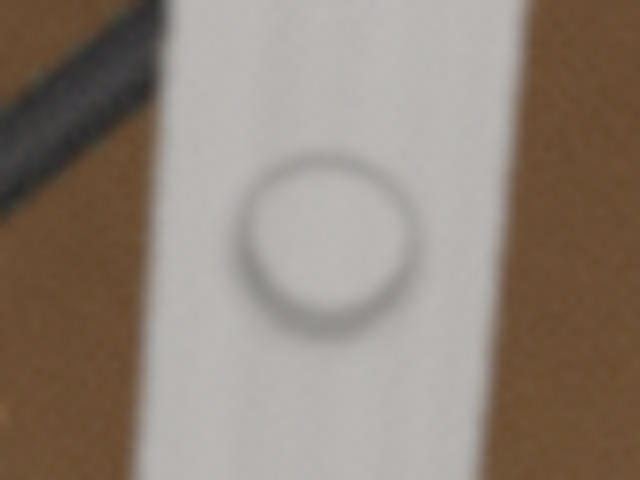

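Call:
{"fn": "move_arm", "kwargs": {"steps": [[[-0.0046,-0.028,0],[0,0,0],0],[[0,-0.0284,0],[0,0,0],0],[[0,0,0.016],[0,0,0],0],[[0,0,0.016],[0,0,0],0],[[0,0,0],[0,0,0],0],[[0,0,0],[0,0,0],0],[[0,0,0],[0,0,0],0]]}}

```text
time_s: 24.1
tool_pos: [445.6, 22.4, 191.6]
eef_rot: [[-0.0, 0.999, 0.033], [1.0, 0.0, 0.0], [0.0, 0.033, -0.999]]
wrist_force: [0.5, 1.0, -2.0]
gripper_width: 0.276
```

```bash
python3 - <<'E'
from h import *
bot.snapshot("wrist");plan(444.8,23.3,190,90)
E
```

```text
pos [445.7  22.4 191.6] yaw 90.01 F [-0.2  0.1 -2.4] w 0.278 t 24.15
world delta [-0.9  0.9 -1.6] tool delta(mm, before turn) [ 0.9 -0.9  1.6] turn z(deg) tool 0.01 tilt tool deg [ 1.88 -0.01  0.  ]
```

Call:
{"fn": "move_arm", "kwargs": {"steps": [[[0.0007,-0.0007,0],[0,0,0],0],[[0,-0.0003,0.01],[0,0,0],0],[[0,-0.0003,0.01],[0,0,0],0],[[0,-0.0004,0.012],[0,0,0],0],[[0,0,0],[0,0,0],0],[[0,0,0],[0,0,0],0]]}}

```text
time_s: 24.75
tool_pos: [443.7, 22.9, 158.0]
eef_rot: [[-0.0, 1.0, 0.03], [1.0, 0.0, 0.0], [0.0, 0.03, -1.0]]
wrist_force: [-0.2, -1.0, -1.4]
gripper_width: 0.272
```

Call:
{"fn": "move_arm", "kwargs": {"steps": [[[0,0,0.008],[0,0,0],0],[[0,-0.0003,0.007],[0,0,0],0],[[0,0,0.004],[0,0,0],0],[[0,0,0],[0,0,0],0],[[0,0,0],[0,0,0],0]]}}

```text
time_s: 25.25
tool_pos: [445.1, 22.8, 140.4]
eef_rot: [[0.0, 0.999, 0.032], [1.0, -0.0, -0.0], [-0.0, 0.032, -0.999]]
wrist_force: [-1.8, 0.9, 7.5]
gripper_width: 0.275
```

Call:
{"fn": "move_arm", "kwargs": {"steps": [[[0,0,0.0004],[0,0,0],0],[[0,0,0],[0,0,0],0],[[0,0,0],[0,0,0],0],[[0,0,0],[0,0,0],0],[[0,0,0],[0,0,0],0],[[0,0,0],[0,0,0],0],[[0,0,0],[0,0,0],0],[[0,0,0],[0,0,0],0]]}}

```text
time_s: 26.05
tool_pos: [445.1, 22.9, 140.3]
eef_rot: [[-0.0, 0.999, 0.032], [1.0, 0.0, -0.0], [-0.0, 0.032, -0.999]]
wrist_force: [-2.8, -0.4, 10.2]
gripper_width: 0.277
```

```bash
python3 - <<'E'
from h import *
plan(610,-6,186,100.3)
c,im=shot("scene","s18"); cv2.imwrite("pics/s18z.png",cv2.resize(im[200:320,240:390],None,fx=5,fy=5,interpolation=cv2.INTER_CUBIC))
E
```

```text
pos [445.1  22.9 140.3] yaw 90.0 F [-2.8 -0.4 10.2] w 0.277 t 26.05
world delta [164.9 -28.9  45.7] tool delta(mm, before turn) [-28.9 166.3 -40.3] turn z(deg) tool -10.3 tilt tool deg [1.86 0.01 0.  ]
```

View pics/s18z.png

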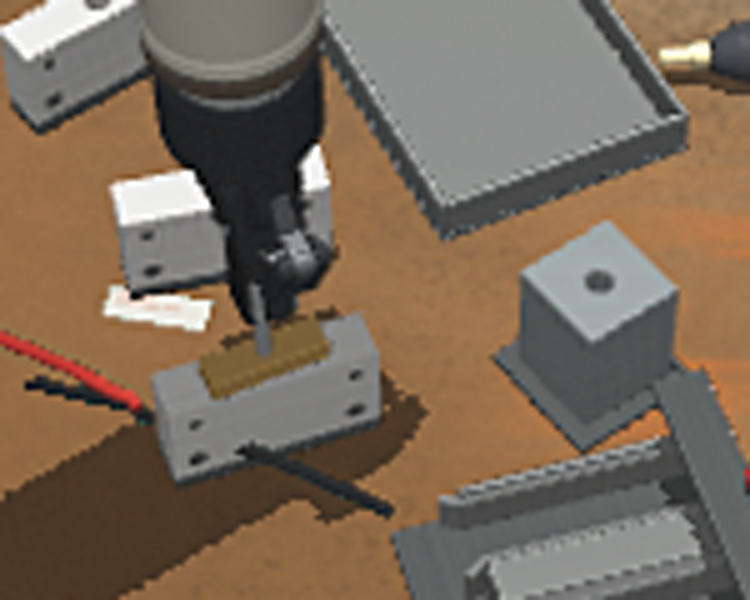

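Call:
{"fn": "move_arm", "kwargs": {"steps": [[[0,0,0],[0,0,0],0],[[0,0,0],[0,0,0],0],[[0,0,0],[0,0,0],0],[[0,0,0],[0,0,0],0],[[0,0.0002,-0.01],[0,0,0],0],[[0,0.0007,-0.024],[0,0,0],0],[[0,0.001,-0.035],[0,0,0],0],[[0,0.001,-0.03],[0,0,0],0]]}}

```text
time_s: 26.9
tool_pos: [444.1, 23.0, 239.8]
eef_rot: [[-0.0, 1.0, 0.031], [1.0, 0.0, 0.0], [0.0, 0.031, -1.0]]
wrist_force: [1.1, -0.1, -2.0]
gripper_width: 0.271
```

Call:
{"fn": "move_arm", "kwargs": {"steps": [[[-0.0045,0.036,0],[0,0,0],0],[[-0.0045,0.036,0],[0,0,0],0],[[-0.0045,0.036,0],[0,0,0],0],[[-0.0045,0.036,0],[0,0,0],0],[[-0.0045,0.036,0],[0,0,0],0],[[-0.0045,0.038,0.0],[0,0,0],0],[[0,0,0],[0,0,-5.15],0],[[0,0,0],[0,0,-5.15],0]]}}

```text
time_s: 27.7
tool_pos: [662.7, -4.3, 244.2]
eef_rot: [[-0.182, 0.983, 0.03], [0.983, 0.182, 0.0], [-0.005, 0.029, -1.0]]
wrist_force: [-0.2, 0.4, -1.4]
gripper_width: 0.275
```

Call:
{"fn": "move_arm", "kwargs": {"steps": [[[0,0,0],[0,0,0],0],[[0,0,0],[0,0,0],0]]}}

```text
time_s: 27.9
tool_pos: [661.9, -4.2, 245.1]
eef_rot: [[-0.176, 0.984, 0.031], [0.984, 0.176, 0.0], [-0.005, 0.03, -1.0]]
wrist_force: [-0.1, 0.2, -2.1]
gripper_width: 0.274
```

```bash
python3 - <<'E'
from h import *
bot.snapshot("wrist");plan(662,-4,240,100.3)
c,im=shot("wrist","w19")
E
```

```text
pos [661.9  -4.1 245.3] yaw 100.18 F [-0.2  0.2 -1.1] w 0.273 t 27.95
world delta [ 0.1  0.1 -5.3] tool delta(mm, before turn) [ 0.1 -0.1  5.3] turn z(deg) tool -0.12 tilt tool deg [1.75 0.31 0.  ]
```

View pics/w19.png

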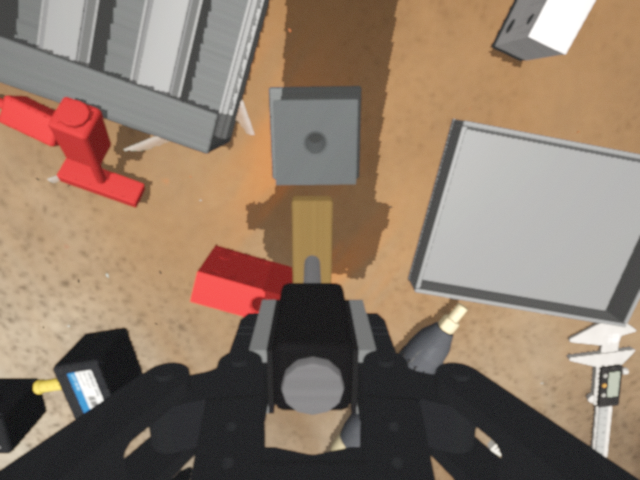

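```bash
python3 - <<'E'
from h import *
c=bot.calibration("wrist"); im=cv2.imread("pics/w19.png")
bore(c,im,(315.5,142.5),"w19b",h=78)
# top corners
for u in [(274,100),(359,98),(357,182),(274,184)]: print(np.round(pix2w(c,u,78),1))
E
```

```text
bore world [612.9 -12.9  78. ] in tool [  1.  -55.  165.8]
[590.9 -44.5  78. ]
[579.9  10.   78. ]
[634.3  20.4  78. ]
[646.  -36.3  78. ]
```

View pics/w19b.png

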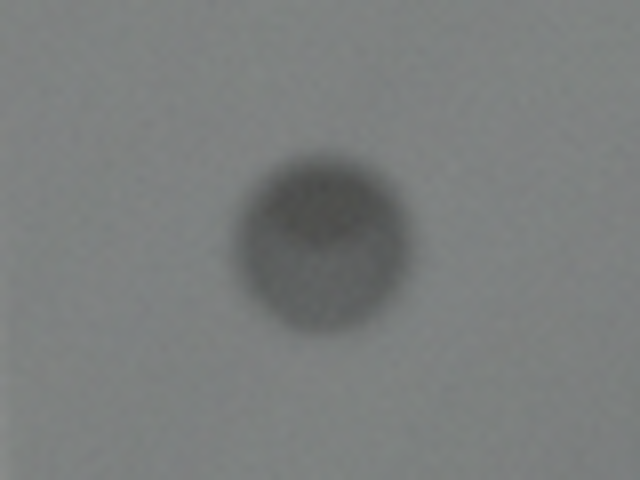

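Call:
{"fn": "move_arm", "kwargs": {"steps": [[[0.0009,-0.026,0],[0,0,0],0],[[0,-0.0253,0],[0,0,0],0],[[0,0,0.025],[0,0,0],0],[[0,0,0.025],[0,0,0],0],[[0,0,0],[0,0,0],0],[[0,0,0],[0,0,0],0],[[0,0,0],[0,0,0],0]]}}

```text
time_s: 28.7
tool_pos: [614.3, -12.2, 195.3]
eef_rot: [[-0.179, 0.983, 0.034], [0.984, 0.179, 0.0], [-0.006, 0.033, -0.999]]
wrist_force: [0.6, 1.0, -1.5]
gripper_width: 0.275
```

```bash
python3 - <<'E'
from h import *
bot.snapshot("wrist");plan(612.8,-12,190,100.3)
c,im=shot("scene","s20"); cv2.imwrite("pics/s20z.png",cv2.resize(im[200:300,300:420],None,fx=6,fy=6,interpolation=cv2.INTER_CUBIC))
print(proj(c,[612.8,-12.5,78]))
E
```

```text
pos [614.4 -12.2 195.4] yaw 100.29 F [ 0.5 -0.5 -2.3] w 0.276 t 28.75
world delta [-1.6  0.2 -5.4] tool delta(mm, before turn) [ 0.5 -1.7  5.3] turn z(deg) tool -0.01 tilt tool deg [1.92 0.34 0.  ]
[[359.56080143 256.05988863]]
```

View pics/s20z.png

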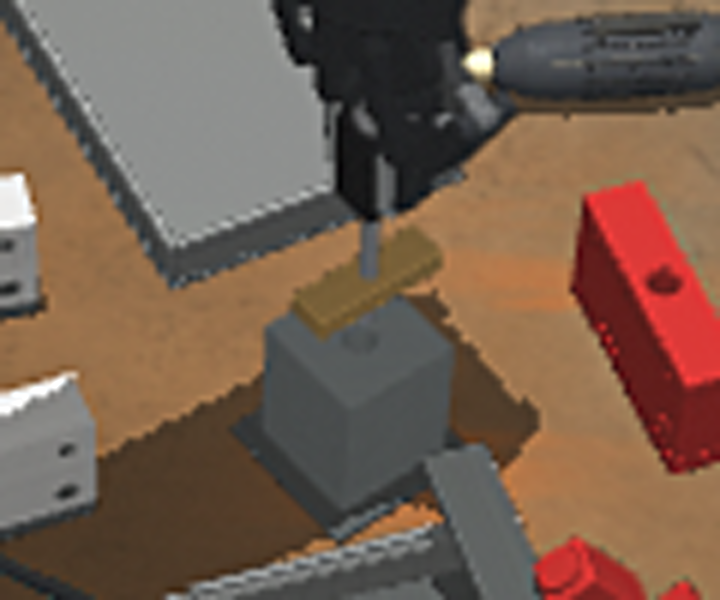

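Call:
{"fn": "move_arm", "kwargs": {"steps": [[[0.0004,-0.0015,0],[0,0,0],0],[[0,-0.0003,0.01],[0,0,0],0],[[0,-0.0003,0.01],[0,0,0],0],[[0,-0.0003,0.009],[0,0,0],0],[[0,0,0],[0,0,0],0],[[0,0,0],[0,0,0],0]]}}

```text
time_s: 29.4
tool_pos: [611.3, -12.4, 164.0]
eef_rot: [[-0.179, 0.983, 0.03], [0.984, 0.179, 0.0], [-0.005, 0.029, -1.0]]
wrist_force: [-0.1, 0.4, -2.5]
gripper_width: 0.277
```

Call:
{"fn": "move_arm", "kwargs": {"steps": [[[0,0.0008,0.01],[0,0,0],0],[[0,-0.0004,0.012],[0,0,0],0],[[0,-0.0004,0.012],[0,0,0],0],[[0,-0.0002,0.007],[0,0,0],0],[[0,0,0.002],[0,0,0],0],[[0,0,0],[0,0,0],0],[[0,0,0],[0,0,0],0]]}}

```text
time_s: 30.1
tool_pos: [613.0, -12.4, 121.9]
eef_rot: [[-0.179, 0.983, 0.032], [0.984, 0.179, 0.0], [-0.006, 0.031, -0.999]]
wrist_force: [-0.8, -0.2, -2.2]
gripper_width: 0.271
```

```bash
python3 - <<'E'
from h import *
bot.snapshot("wrist");plan(612.8,-12,119,100.3)
c,im=shot("wrist","w21"); cv2.imwrite("pics/w21z.png",cv2.resize(im[180:460,180:440],None,fx=2.5,fy=2.1,interpolation=cv2.INTER_CUBIC))
E
```

```text
pos [613.2 -12.4 122.1] yaw 100.3 F [-0.4 -0.3 -1.7] w 0.282 t 30.15
world delta [-0.4  0.4 -3.1] tool delta(mm, before turn) [ 0.5 -0.4  3.1] turn z(deg) tool 0.0 tilt tool deg [1.81 0.33 0.  ]
```

View pics/w21z.png

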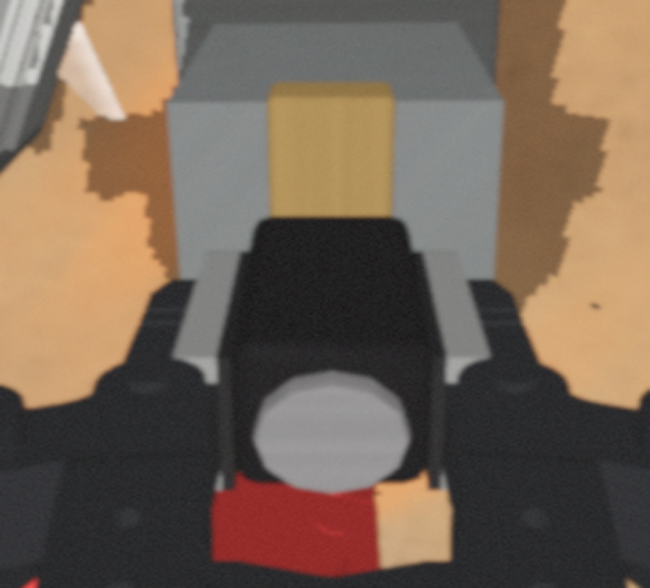

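Call:
{"fn": "move_arm", "kwargs": {"steps": [[[0,0,0.002],[0,0,0],0],[[0,0,0],[0,0,0],0],[[0,0,0],[0,0,0],0.35],[[0,0,0],[0,0,0],0.45],[[0,0,0],[0,0,0],0.6],[[0,0,0],[0,0,0],0.7],[[0,0,0],[0,0,0],0.7]]}}

```text
time_s: 30.9
tool_pos: [612.9, -12.4, 119.8]
eef_rot: [[-0.179, 0.983, 0.032], [0.984, 0.179, 0.0], [-0.006, 0.031, -1.0]]
wrist_force: [-0.3, -0.1, -0.0]
gripper_width: 0.696
```

```bash
python3 - <<'E'
from h import *
plan(612.8,-12,119,100.3)
c,im=shot("wrist","w22"); cv2.imwrite("pics/w22z.png",cv2.resize(im[180:460,180:440],None,fx=2.5,fy=2.1,interpolation=cv2.INTER_CUBIC))
E
```

```text
pos [612.9 -12.4 119.8] yaw 100.3 F [-0.3 -0.1 -0. ] w 0.696 t 30.9
world delta [-0.1  0.4 -0.8] tool delta(mm, before turn) [ 0.5 -0.1  0.7] turn z(deg) tool -0.0 tilt tool deg [1.78 0.32 0.  ]
```

View pics/w22z.png

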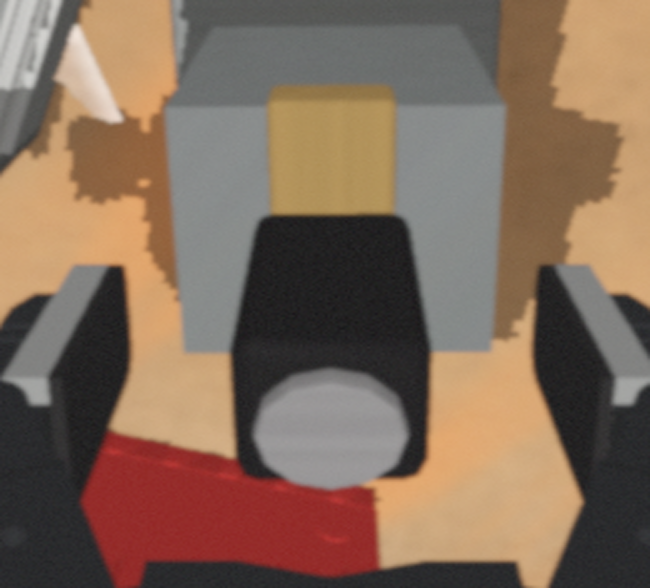

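Call:
{"fn": "move_arm", "kwargs": {"steps": [[[0,0,-0.03],[0,0,0],0.7],[[0,0,-0.05],[0,0,0],1],[[0,0,-0.05],[1.8,0.3,0],1],[[0,0,-0.05],[0,0,5.15],1],[[0,0,-0.03],[0,0,5.15],1],[[-0.037,-0.005,0],[0,0,0],1],[[-0.037,-0.005,0],[0,0,0],1],[[-0.037,-0.005,0],[0,0,0],1]]}}

```text
time_s: 31.75
tool_pos: [593.7, -124.3, 330.2]
eef_rot: [[-0.001, 1.0, 0.0], [1.0, 0.001, -0.001], [-0.001, 0.0, -1.0]]
wrist_force: [0.6, -0.8, -0.0]
gripper_width: 1.004
```

Call:
{"fn": "move_arm", "kwargs": {"steps": [[[-0.037,0,0],[0,0,0],1],[[0,0,0],[0,0,0],1],[[0,0,0],[0,0,0],1],[[0,0,0],[0,0,0],1]]}}

```text
time_s: 32.15
tool_pos: [594.0, -158.9, 329.6]
eef_rot: [[-0.002, 1.0, -0.0], [1.0, 0.002, 0.001], [0.001, -0.0, -1.0]]
wrist_force: [0.5, 0.7, -0.5]
gripper_width: 1.004
```

```bash
python3 - <<'E'
from h import *
bot.snapshot("wrist");plan(600,-160,330,90)
c,im=shot("wrist","w23"); np.save("c23.npy",c,allow_pickle=True)
bot.snapshot("scene"); shot("scene","s23")
E
```

```text
pos [ 594.1 -158.5  329.7] yaw 90.14 F [0.6 0.5 0.5] w 1.002 t 32.2
world delta [ 5.9 -1.5  0.3] tool delta(mm, before turn) [-1.5  5.8 -0.3] turn z(deg) tool 0.14 tilt tool deg [-0.02 -0.03  0.  ]
```

View pics/w23.png

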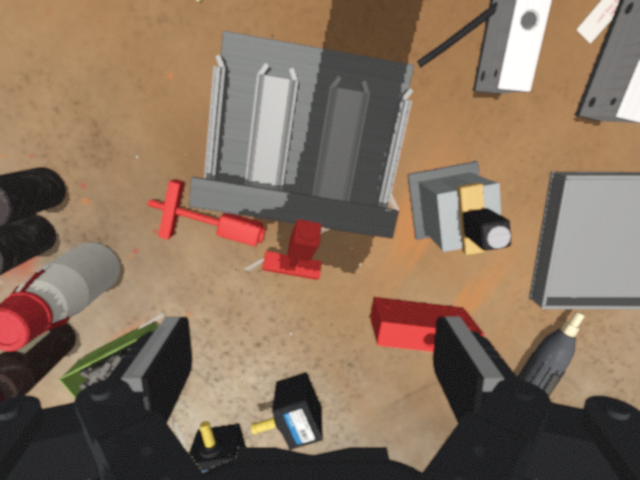

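View pics/s23.png

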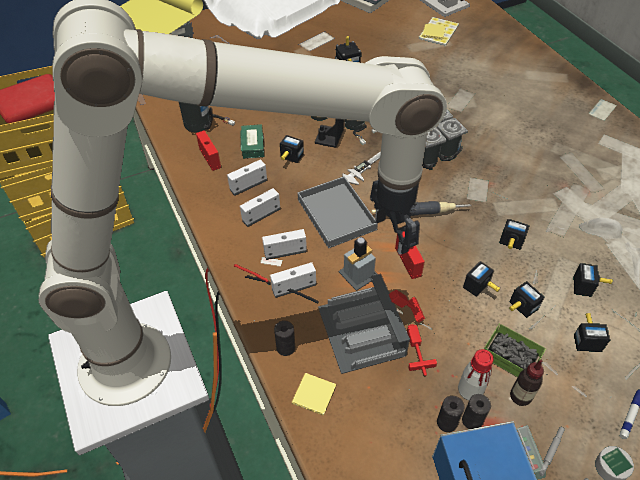

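```bash
python3 - <<'E'
from h import *
im=cv2.imread("pics/w23.png"); cv2.imwrite("pics/w23z.png",cv2.resize(im[20:250,170:440],None,fx=2.9,fy=2.6,interpolation=cv2.INTER_CUBIC))
E
```

```text
(no output)
```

View pics/w23z.png

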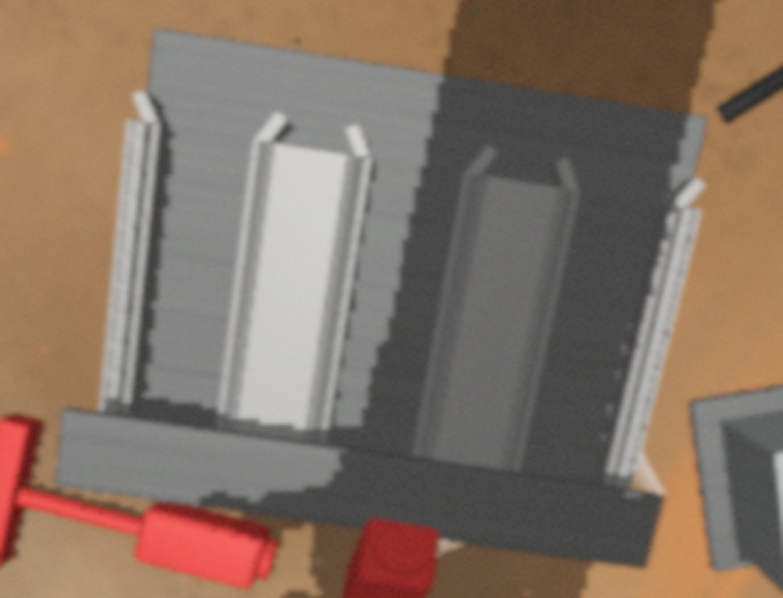

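```bash
python3 - <<'E'
from h import *
c=np.load("c23.npy",allow_pickle=True).item()
z=lambda u,v:(170+u/2.9,20+v/2.6)
A=pix2w(c,z(153,30),5);B=pix2w(c,z(707,118),5)
C=pix2w(c,z(65,408),80);D=pix2w(c,z(663,495),80);E_=pix2w(c,z(58,487),80);F=pix2w(c,z(648,567),80)
P=[A,B,C,D,E_,F]
for n,p in zip("ABCDEF",P): print(n,np.round(p,1))
for a,b in((A,B),(C,D),(E_,F)):
    v=(b-a)[:2]; print(np.hypot(*v),np.degrees(np.arctan2(-v[0],v[1])),"mid",(a+b)[:2]/2)
for h in (28,33):
  L=[pix2w(c,z(*q),h) for q in [(312,148),(282,425),(522,182),(472,465)]]
  print(h,np.round(L,1)[:,:2].tolist(), np.degrees(np.arctan2((L[1]-L[0])[1],(L[1]-L[0])[0])),np.degrees(np.arctan2((L[3]-L[2])[1],(L[3]-L[2])[0])), np.linalg.norm(L[2]-L[0]))
E
```

```text
A [ 445.8 -246.6    5. ]
B [476.  -58.6   5. ]
C [ 575.6 -266.6   80. ]
D [606.  -80.3  80. ]
E [ 603.4 -271.2   80. ]
F [632.6 -83.4  80. ]
190.37087321144284 -9.107560121112051 mid [ 460.91374074 -152.61148735]
188.79632145611163 -9.262344957713578 mid [ 590.81880723 -173.44057552]
190.0094967452816 -8.828749609303578 mid [ 617.98301866 -177.29209099]
28 [[488.5, -192.5], [590.2, -205.5], [500.1, -123.4], [606.1, -138.1]] -7.264709795208136 -7.937259805181794 70.11285989718955
33 [[488.8, -192.1], [589.4, -204.9], [500.3, -123.8], [605.1, -138.4]] -7.264709795208115 -7.937259805181781 69.28757861784298
```

Call:
{"fn": "move_arm", "kwargs": {"steps": [[[0.046,-0.003,0],[0,0,0],1],[[0.046,-0.003,0],[0,0,0],1],[[0.046,-0.003,0],[0,0,0],1],[[0.046,-0.003,0],[0,0,0],1],[[0.046,-0.003,0],[0,0,0],1],[[0.046,-0.003,0],[0,0,0],1],[[0.046,-0.003,0],[0,0,0],1],[[0.046,-0.003,0],[0,0,0],1]]}}

```text
time_s: 33.15
tool_pos: [569.2, 210.1, 329.9]
eef_rot: [[-0.001, 1.0, 0.0], [1.0, 0.001, -0.0], [-0.0, 0.0, -1.0]]
wrist_force: [0.9, 1.6, 0.1]
gripper_width: 0.998
```

Call:
{"fn": "move_arm", "kwargs": {"steps": [[[0.046,-0.005,0],[0,0,0],1],[[0.046,-0.005,0],[0,0,0],1],[[0,0,0],[0,0,0],1],[[0,0,0],[0,0,0],1],[[0,0,0],[0,0,0],1],[[0,0,0],[0,0,0],1]]}}

```text
time_s: 33.75
tool_pos: [560.5, 297.8, 329.5]
eef_rot: [[0.002, 1.0, -0.0], [1.0, -0.002, -0.001], [-0.001, -0.0, -1.0]]
wrist_force: [0.0, -0.6, -0.1]
gripper_width: 1.002
```

```bash
python3 - <<'E'
from h import *
bot.snapshot("wrist");c,im=look("w24",(472,414)); np.save("c24.npy",c,allow_pickle=True)
E
```

```text
pos [560.3 298.3 329.7] yaw 89.89 F [0.2 0.6 0.1] w 1.0 t 33.9
world delta [-88.3 115.7   0. ] tool delta(mm, before turn) [ 1.156e+02 -8.860e+01 -1.000e-01] turn z(deg) tool -0.11 tilt tool deg [-0.01  0.04  0.  ]
plate 0.79 [301.  84.  55. 138.] xy yaw J [4.6446e+02 2.8794e+02 1.1080e+01 6.0000e-02]
plate 0.75 [437.  96.  49. 132.] xy yaw J [4.7548e+02 4.1268e+02 8.0800e+00 6.0000e-02]
plate 0.62 [145.  94.  64. 138.] xy yaw J [ 4.7200e+02  1.3783e+02 -1.2100e+01  3.0000e-02]
plate(edge) 0.62 [ 33.  66.  65. 128.] [445.  38.]
```

View pics/w24.png

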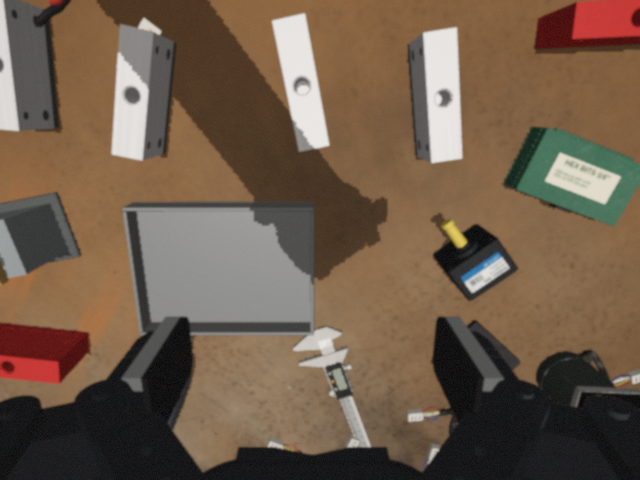

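```bash
python3 - <<'E'
from h import *
c=np.load("c24.npy",allow_pickle=True).item()
P=[pix2w(c,u,30)[:2] for u in [(124,206),(314,205),(314,334),(140,335)]]
print(np.round(P,1))
for u in [(443.5,98),(302.5,86),(132,95)]: print(np.round(pix2w(c,u,64),1))
E
```

```text
[[579.1 101.6]
 [578.6 298.5]
 [729.3 298.2]
 [730.   98.9]]
[475.1 412.8  64. ]
[464.8 288.5  64. ]
[471.7 138.3  64. ]
```

Call:
{"fn": "move_arm", "kwargs": {"steps": [[[0,0,0],[0,0,-8.5],1],[[0.0316,-0.0168,0.04],[0,0,0],1],[[0.0316,-0.0168,0.04],[0,0,0],1],[[0.0316,-0.0169,0.04],[0,0,0],1],[[0.0316,-0.0169,0.04],[0,0,0],1],[[0,0,0.02],[0,0,0],1],[[0,0,0],[0,0,0],1],[[0,0,0],[0,0,0],1]]}}

```text
time_s: 34.75
tool_pos: [481.3, 405.8, 160.9]
eef_rot: [[-0.146, 0.989, 0.0], [0.989, 0.146, -0.001], [-0.001, -0.0, -1.0]]
wrist_force: [0.0, -0.2, 0.4]
gripper_width: 1.002
```

```bash
python3 - <<'E'
from h import *
bot.snapshot("wrist");plan(475,413.2,60,98.5)
c,im=shot("wrist","w25")
E
```

```text
pos [482.1 406.1 161.9] yaw 98.38 F [0.3 0.3 0.3] w 1.003 t 34.8
world delta [  -7.1    7.1 -101.9] tool delta(mm, before turn) [  8.1  -6.2 101.8] turn z(deg) tool -0.12 tilt tool deg [ 0.09 -0.    0.  ]
```

View pics/w25.png

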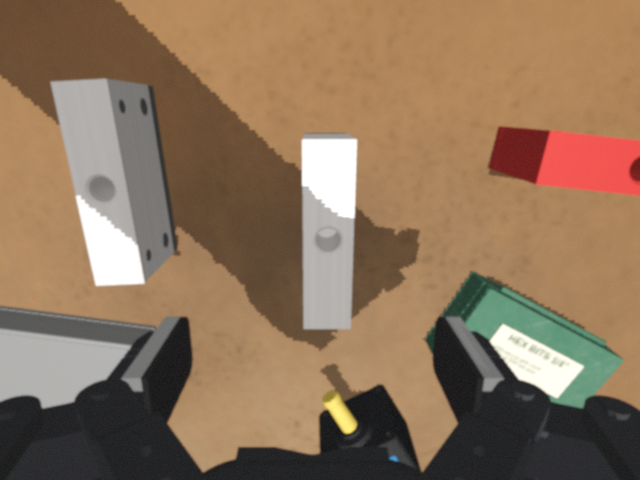

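Call:
{"fn": "move_arm", "kwargs": {"steps": [[[0.0083,-0.011,0.02],[0,0,0],1],[[0,0,0.03],[0,0,0],1],[[0,0,0.03],[0,0,0],1],[[0,0,0.022],[0,0,0],1],[[0,0,0],[0,0,0],1],[[0,0,0],[0,0,0],1]]}}

```text
time_s: 35.45
tool_pos: [469.5, 413.3, 60.0]
eef_rot: [[-0.147, 0.989, 0.001], [0.989, 0.147, 0.001], [0.0, 0.001, -1.0]]
wrist_force: [1.1, 0.8, 0.5]
gripper_width: 1.003
```

```bash
python3 - <<'E'
from h import *
bot.snapshot("wrist");plan(475,413.2,60,98.5)
c,im=shot("wrist","w26")
E
```

```text
pos [469.8 413.9  60.6] yaw 98.44 F [-0.4  1.2  0.8] w 1.004 t 35.5
world delta [ 5.2 -0.7 -0.6] tool delta(mm, before turn) [-1.5  5.1  0.6] turn z(deg) tool -0.06 tilt tool deg [ 0.13 -0.08  0.  ]
```

View pics/w26.png

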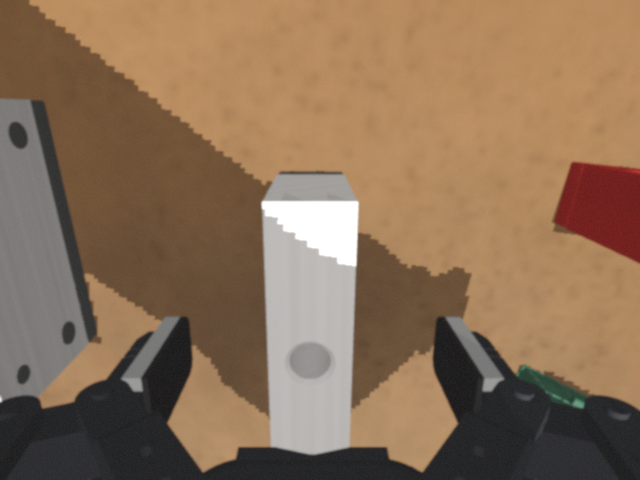

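Well centred. Close with 70 N.

Call:
{"fn": "move_arm", "kwargs": {"steps": [[[0,0,0],[0,0,0],0.6],[[0,0,0],[0,0,0],0.4],[[0,0,0],[0,0,0],0.2],[[0,0,0],[0,0,0],0],[[0,0,0],[0,0,0],0],[[0,0,0],[0,0,0],0],[[0,0,0],[0,0,0],0]], "squeeze": 80}}

```text
time_s: 36.25
tool_pos: [468.4, 413.3, 59.1]
eef_rot: [[-0.148, 0.989, 0.0], [0.989, 0.148, -0.0], [-0.0, 0.0, -1.0]]
wrist_force: [-0.6, -0.8, 5.2]
gripper_width: 0.31
```

Call:
{"fn": "move_arm", "kwargs": {"steps": [[[0,0,-0.02],[0,0,0],0],[[0,0,-0.03],[0,0,0],0],[[0,0,-0.03],[0,0,0],0],[[0,0,-0.02],[0,0,0],0],[[0,0,0],[0,0,8.5],0],[[0,0,0],[0,0,0],0],[[0,0,0],[0,0,0],0]]}}

```text
time_s: 36.95
tool_pos: [467.2, 412.3, 157.0]
eef_rot: [[-0.004, 1.0, -0.003], [1.0, 0.004, -0.003], [-0.003, -0.003, -1.0]]
wrist_force: [-0.2, -0.6, -5.4]
gripper_width: 0.314
```

```bash
python3 - <<'E'
from h import *
bot.snapshot("wrist");plan(649,245,160,90)
c,im=shot("wrist","w27")
E
```

```text
pos [467.2 412.4 156.9] yaw 90.19 F [ 0.3 -1.2 -4.9] w 0.308 t 37.0
world delta [ 181.8 -167.4    3.1] tool delta(mm, before turn) [-168.   181.2   -3.2] turn z(deg) tool 0.19 tilt tool deg [-0.16  0.15  0.  ]
```

View pics/w27.png

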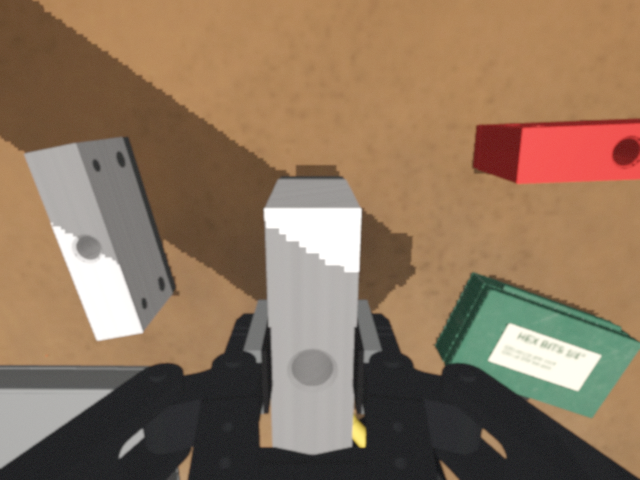

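Call:
{"fn": "move_arm", "kwargs": {"steps": [[[-0.028,0.03,0],[0,0,0],0],[[-0.028,0.03,0],[0,0,0],0],[[-0.028,0.03,0],[0,0,0],0],[[-0.028,0.03,0],[0,0,0],0],[[-0.028,0.03,0],[0,0,0],0],[[-0.028,0.031,0],[0,0,0],0],[[0,0,0],[0,0,0],0],[[0,0,0],[0,0,0],0]]}}

```text
time_s: 37.85
tool_pos: [649.9, 242.4, 156.9]
eef_rot: [[0.003, 1.0, -0.002], [1.0, -0.003, -0.002], [-0.002, -0.002, -1.0]]
wrist_force: [-1.4, 0.9, -5.3]
gripper_width: 0.31
```

Call:
{"fn": "move_arm", "kwargs": {"steps": [[[0,0,0.03],[0,0,0],0],[[0,0,0.03],[0,0,0],0],[[0,0,0.02],[0,0,0],0],[[0,0,0.008],[0,0,0],0],[[0,0,0],[0,0,0],0],[[0,0,0],[0,0,0],0]]}}

```text
time_s: 38.45
tool_pos: [649.4, 246.4, 71.4]
eef_rot: [[-0.001, 1.0, 0.001], [1.0, 0.001, 0.001], [0.001, 0.001, -1.0]]
wrist_force: [0.6, -0.5, -4.4]
gripper_width: 0.312
```

```bash
python3 - <<'E'
from h import *
bot.snapshot("wrist");plan(649,245,63,90)
c,im=shot("wrist","w28");shot("scene","s28")
E
```

```text
pos [650.  246.3  72. ] yaw 90.05 F [ 0.9 -0.  -4.3] w 0.313 t 38.5
world delta [-1.  -1.3 -9. ] tool delta(mm, before turn) [-1.3 -1.   9. ] turn z(deg) tool 0.05 tilt tool deg [ 0.1  -0.05  0.  ]
```

View pics/w28.png

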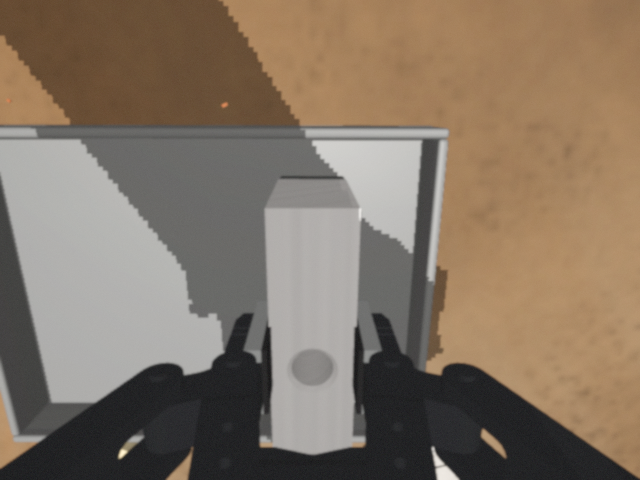

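View pics/s28.png

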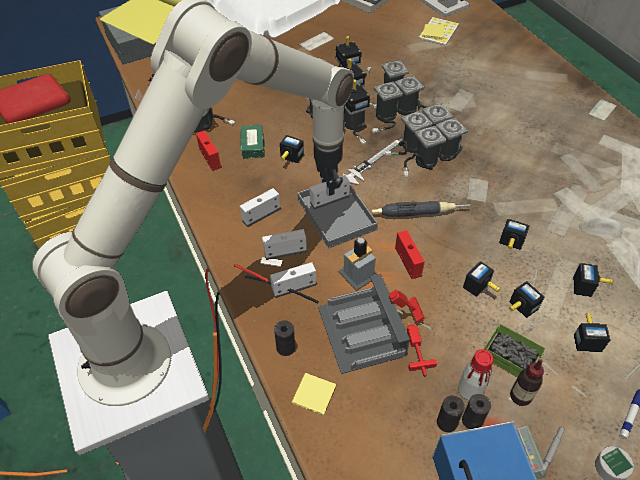

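Inside the tray. Lower onto the floor.

Call:
{"fn": "move_arm", "kwargs": {"steps": [[[0,0,0.004],[0,0,0],0],[[0,0,0.003],[0,0,0],0],[[0,0,0.0025],[0,0,0],0],[[0,0,0],[0,0,0],0],[[0,0,0],[0,0,0],0]]}}

```text
time_s: 39.1
tool_pos: [649.5, 245.2, 63.1]
eef_rot: [[0.0, 1.0, 0.0], [1.0, -0.0, -0.001], [-0.001, 0.0, -1.0]]
wrist_force: [-3.9, -1.5, 7.8]
gripper_width: 0.315
```

Call:
{"fn": "move_arm", "kwargs": {"steps": [[[0,0,0],[0,0,0],0.4],[[0,0,0],[0,0,0],0.5],[[0,0,0],[0,0,0],0.6],[[0,0,0],[0,0,0],0.6],[[0,0,-0.03],[0,0,0],0.6],[[0,0,-0.05],[0,0,0],0.8],[[0,-0.03,-0.04],[0,0,0],1],[[0,-0.04,0],[0,0,0],1]]}}

```text
time_s: 39.9
tool_pos: [584.2, 247.0, 187.9]
eef_rot: [[0.002, 1.0, 0.012], [1.0, -0.002, 0.005], [0.005, 0.012, -1.0]]
wrist_force: [-0.3, 1.6, 0.2]
gripper_width: 0.998
```

Call:
{"fn": "move_arm", "kwargs": {"steps": [[[0.01,-0.04,0],[0,0,0],1],[[0.01,-0.04,0],[0,0,0],1],[[0.013,0,0],[0,0,-8.5],1],[[0.01,0,0],[0,0,-2.3],1],[[0,0,0],[0,0,0],1],[[0,0,0],[0,0,0],1]]}}

```text
time_s: 40.5
tool_pos: [498.8, 287.8, 180.9]
eef_rot: [[-0.184, 0.983, -0.0], [0.983, 0.184, -0.0], [-0.0, -0.0, -1.0]]
wrist_force: [-0.9, -0.8, 0.3]
gripper_width: 1.002
```

```bash
python3 - <<'E'
from h import *
bot.snapshot("wrist");look("w29",(465,288.5))
E
```

```text
pos [498.5 287.1 180.7] yaw 100.62 F [ 0.1 -0.8 -0. ] w 0.996 t 40.65
world delta [-33.5   1.4   0. ] tool delta(mm, before turn) [  7.5 -32.7   0. ] turn z(deg) tool 10.62 tilt tool deg [-0.04  0.05  0.  ]
plate 0.91 [326. 180.  52. 190.] xy yaw J [4.6430e+02 2.8768e+02 1.0980e+01 4.0000e-02]
plate 0.73 [ 90. 145. 136. 204.] xy yaw J [ 4.7177e+02  1.3774e+02 -1.2300e+01  2.0000e-02]
plate 0.56 [224. 398.  60. 142.] xy yaw J [ 6.5929e+02  2.4333e+02 -2.7000e-01  1.1000e-01]
```

View pics/w29.png

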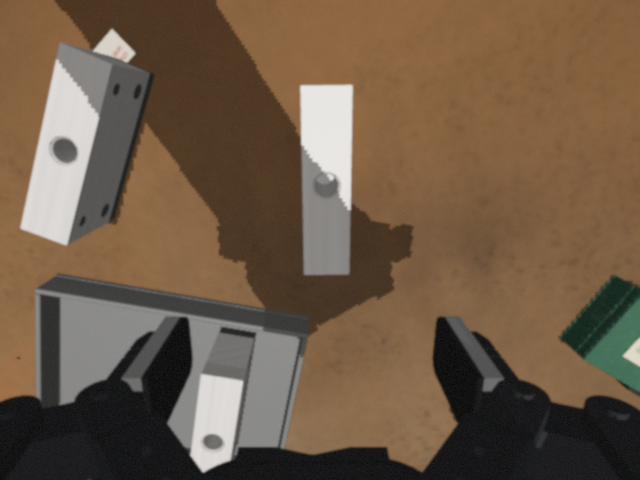

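Call:
{"fn": "move_arm", "kwargs": {"steps": [[[0.0077,-0.0387,0.02],[0,0,-0.3],1],[[0,0,0.04],[0,0,0],1],[[0,0,0.035],[0,0,0],1],[[0,0,0.0257],[0,0,0],1],[[0,0,0],[0,0,0],1],[[0,0,0],[0,0,0],1]]}}

```text
time_s: 41.3
tool_pos: [458.3, 288.2, 60.4]
eef_rot: [[-0.192, 0.981, -0.001], [0.981, 0.192, -0.001], [-0.001, -0.001, -1.0]]
wrist_force: [0.3, 0.2, -1.3]
gripper_width: 1.001
```

```bash
python3 - <<'E'
from h import *
bot.snapshot("wrist");plan(464.6,288.4,60,101)
c,im=shot("wrist","w30")
E
```

```text
pos [459.1 288.8  61.4] yaw 101.06 F [ 0.1  0.6 -0.4] w 0.997 t 41.35
world delta [ 5.5 -0.4 -1.4] tool delta(mm, before turn) [-1.5  5.3  1.4] turn z(deg) tool 0.06 tilt tool deg [ 0.04 -0.01  0.  ]
```

View pics/w30.png

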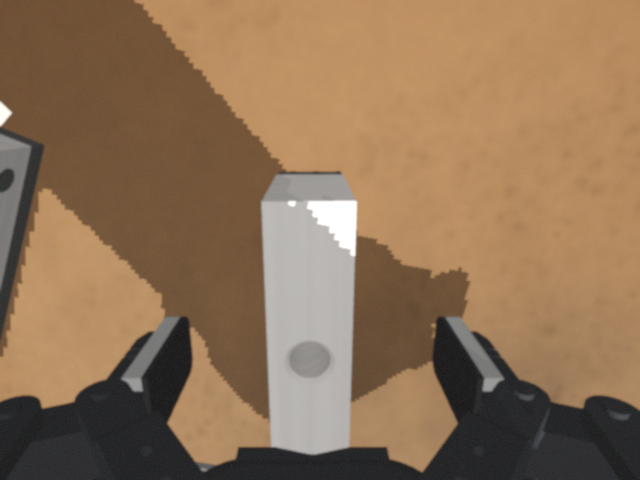

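Call:
{"fn": "move_arm", "kwargs": {"steps": [[[0,0,0],[0,0,0],0.6],[[0,0,0],[0,0,0],0.4],[[0,0,0],[0,0,0],0.2],[[0,0,0],[0,0,0],0],[[0,0,0],[0,0,0],0],[[0,0,0],[0,0,0],0],[[0,0,0],[0,0,0],0]], "squeeze": 80}}

```text
time_s: 42.1
tool_pos: [458.6, 288.4, 61.1]
eef_rot: [[-0.192, 0.981, 0.0], [0.981, 0.192, -0.0], [-0.001, 0.0, -1.0]]
wrist_force: [-1.2, -1.9, 6.1]
gripper_width: 0.314
```

Call:
{"fn": "move_arm", "kwargs": {"steps": [[[0,0,-0.02],[0,0,0],0],[[0,0,-0.03],[0,0,0],0],[[0,0,-0.03],[0,0,0],0],[[0,0,-0.03],[0,0,0],0],[[0,0,0],[0,0,8.5],0],[[0,0,0],[0,0,8.5],0],[[0,0,0],[0,0,3.1],0],[[0,0,0],[0,0,0],0]]}}

```text
time_s: 42.9
tool_pos: [457.5, 288.0, 169.8]
eef_rot: [[0.157, 0.988, -0.002], [0.988, -0.157, -0.001], [-0.002, -0.001, -1.0]]
wrist_force: [0.9, 0.7, -3.7]
gripper_width: 0.306
```

```bash
python3 - <<'E'
from h import *
bot.snapshot("wrist");
a=np.radians(-9.1);O=np.array([558.9,-167.5])
ex=np.array([np.cos(a),np.sin(a)]);ey=np.array([-ex[1],ex[0]])
t=O+70*ey+(-28-6)*ex; print(t)
plan(t[0],t[1],170,80.9)
E
```

```text
[536.39899528 -93.00365924]
pos [457.6 288.1 169.7] yaw 81.1 F [ 0.1 -0.3 -3.5] w 0.31 t 42.95
world delta [ 7.880e+01 -3.811e+02  3.000e-01] tool delta(mm, before turn) [-3.643e+02  1.368e+02  1.000e-01] turn z(deg) tool 0.2 tilt tool deg [-0.08  0.09  0.  ]
```

Call:
{"fn": "move_arm", "kwargs": {"steps": [[[-0.04,0.013,0],[0,0,0.2],0],[[-0.04,0.013,0],[0,0,0],0],[[-0.04,0.013,0],[0,0,0],0],[[-0.04,0.013,0],[0,0,0],0],[[-0.04,0.013,0],[0,0,0],0],[[-0.04,0.013,0],[0,0,0],0],[[-0.04,0.013,0],[0,0,0],0],[[-0.04,0.013,0],[0,0,0],0]]}}

```text
time_s: 43.75
tool_pos: [509.6, -45.7, 170.2]
eef_rot: [[0.158, 0.987, -0.001], [0.987, -0.158, -0.0], [-0.0, -0.001, -1.0]]
wrist_force: [0.4, 0.2, -3.5]
gripper_width: 0.309
```

Call:
{"fn": "move_arm", "kwargs": {"steps": [[[-0.04,0.013,0],[0,0,0],0],[[-0.004,0.01,0],[0,0,0],0],[[0,0,0],[0,0,0],0],[[0,0,0],[0,0,0],0],[[0,0,0],[0,0,0],0],[[0,0,0],[0,0,0],0]]}}

```text
time_s: 44.35
tool_pos: [525.2, -89.3, 170.4]
eef_rot: [[0.157, 0.988, -0.001], [0.988, -0.157, 0.0], [0.0, -0.001, -1.0]]
wrist_force: [-0.8, -0.5, -4.2]
gripper_width: 0.308
```

```bash
python3 - <<'E'
from h import *
bot.snapshot("wrist");
plan(536.4,-93,170,80.9)
c,im=shot("wrist","w31"); np.save("c31.npy",c,allow_pickle=True)
E
```

```text
pos [525.3 -89.7 170.4] yaw 80.95 F [ 0.8  0.4 -3.6] w 0.311 t 44.4
world delta [11.1 -3.3 -0.4] tool delta(mm, before turn) [-1.6 11.5  0.4] turn z(deg) tool 0.05 tilt tool deg [-0.05  0.01  0.  ]
```

View pics/w31.png

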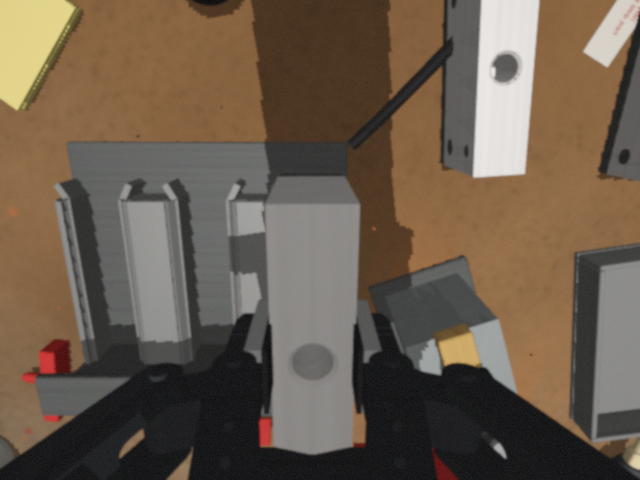

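```bash
python3 - <<'E'
from h import *
c=np.load("c31.npy",allow_pickle=True).item();o=bot.get_obs();R=o["eef_rot"];p=o["tool_pos"]
im=cv2.imread("pics/w31.png"); cv2.imwrite("pics/w31z.png",cv2.resize(im[120:400,40:380],None,fx=2.3,fy=2.1,interpolation=cv2.INTER_CUBIC))
for u,h in [((68,143),5),((347,143),5),((150,198),30),((150,360),30)]:
    w=pix2w(c,u,h); print(np.round(w,1),np.round(R.T@(w-p),1))
E
```

```text
[ 445.3 -244.9    5. ] [-165.6  -54.5  165.6]
[475.1 -58.8   5. ] [ 23.  -54.5 165.5]
[ 487.1 -190.    30. ] [-104.7  -21.9  140.5]
[ 603.2 -222.7   30. ] [-118.8   97.9  140.5]
```

View pics/w31z.png

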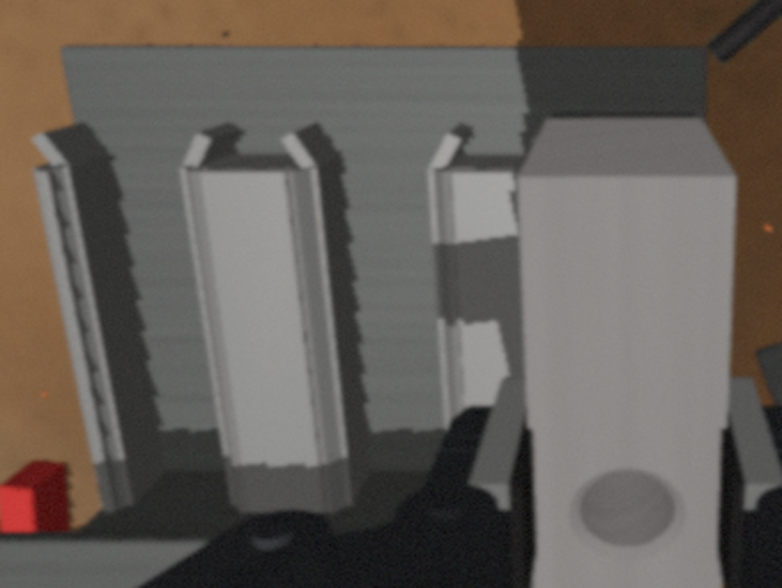

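Call:
{"fn": "move_arm", "kwargs": {"steps": [[[-0.0011,0.0115,0],[0,0,0],0],[[0,0,0.03],[0,0,0],0],[[0,0,0.03],[0,0,0],0],[[0,0,0.006],[0,0,0],0],[[0,0,0],[0,0,0],0],[[0,0,0],[0,0,0],0],[[0,0,0],[0,0,0],0]]}}

```text
time_s: 45.15
tool_pos: [534.3, -93.8, 103.7]
eef_rot: [[0.16, 0.987, -0.007], [0.987, -0.16, 0.0], [-0.001, -0.006, -1.0]]
wrist_force: [-8.9, 2.2, 1.8]
gripper_width: 0.311
```

```bash
python3 - <<'E'
from h import *
bot.snapshot("wrist");
plan(536.4,-93,66,80.9)
c,im=shot("wrist","w32")
c,im=shot("scene","s32"); cv2.imwrite("pics/s32z.png",cv2.resize(im[240:380,300:460],None,fx=5,fy=4.2,interpolation=cv2.INTER_CUBIC))
E
```

```text
pos [534.4 -93.8 103.8] yaw 80.81 F [-7.4  1.4  1.1] w 0.311 t 45.2
world delta [  2.    0.8 -37.8] tool delta(mm, before turn) [ 1.1  2.1 37.7] turn z(deg) tool -0.09 tilt tool deg [-0.36  0.05  0.  ]
```

View pics/w32.png

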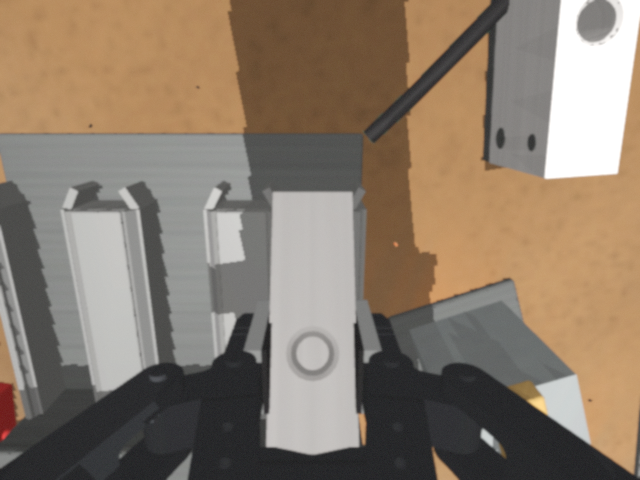

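View pics/s32z.png

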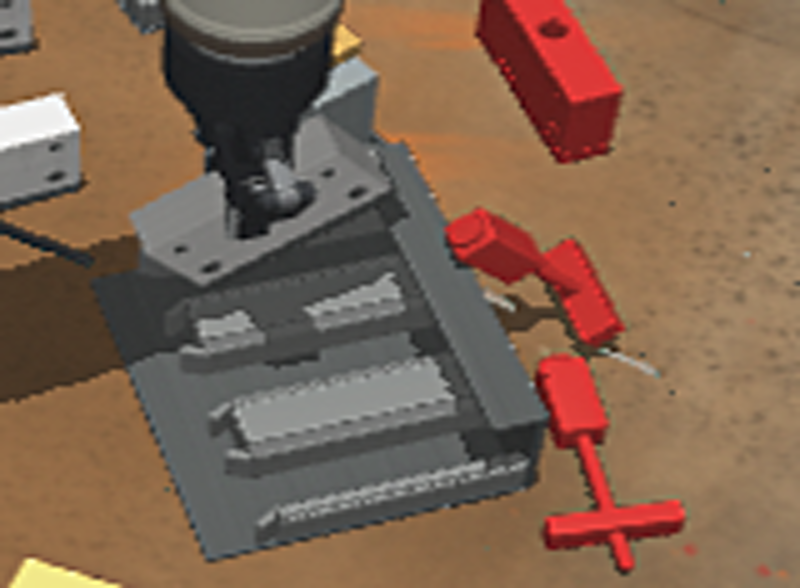

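Call:
{"fn": "move_arm", "kwargs": {"steps": [[[0,-0.004,-0.01],[0,0,0],0],[[0,-0.006,-0.03],[0,0,0],0],[[0,0,-0.03],[0,0,0],0],[[0,0,0],[0,0,0],0],[[0,0,0],[0,0,0],0],[[0,0,0],[0,0,0],0]]}}

```text
time_s: 45.9
tool_pos: [526.4, -92.4, 173.7]
eef_rot: [[0.16, 0.987, -0.002], [0.987, -0.16, -0.0], [-0.001, -0.002, -1.0]]
wrist_force: [-0.4, 0.3, -4.0]
gripper_width: 0.316
```

```bash
python3 - <<'E'
from h import *
bot.snapshot("wrist");
plan(536.4,-93,66,80.9)
c,im=shot("wrist","w33"); np.save("c33.npy",c,allow_pickle=True)
c,im=shot("scene","s33"); cv2.imwrite("pics/s33z.png",cv2.resize(im[200:340,300:460],None,fx=5,fy=4.2,interpolation=cv2.INTER_CUBIC))
E
```

```text
pos [526.1 -92.4 173.3] yaw 80.81 F [-0.6 -0.1 -4.3] w 0.311 t 45.95
world delta [  10.3   -0.6 -107.3] tool delta(mm, before turn) [  1.1  10.6 107.3] turn z(deg) tool -0.09 tilt tool deg [-0.14  0.03  0.  ]
```

View pics/w33.png

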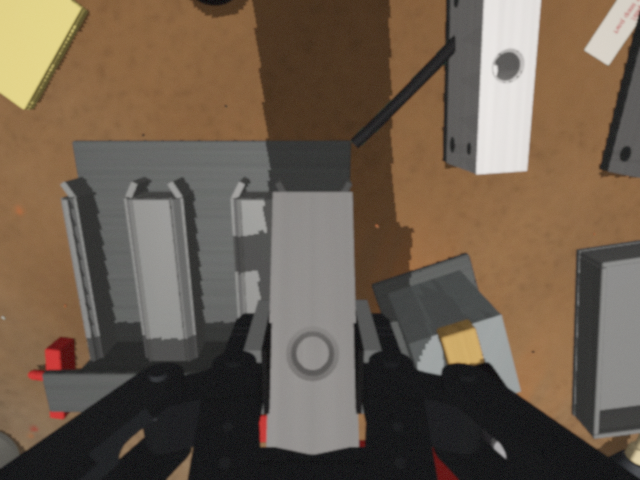

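View pics/s33z.png

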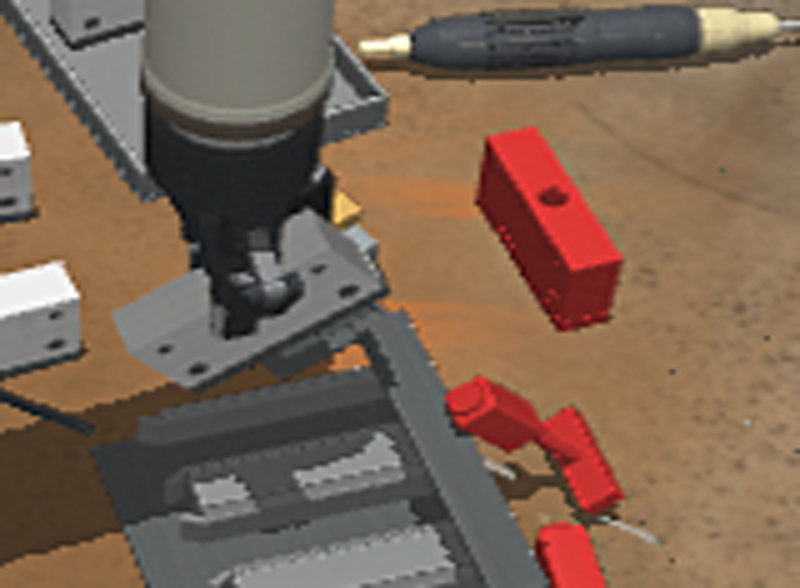

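```bash
python3 - <<'E'
from h import *
c=np.load("c31.npy",allow_pickle=True).item()
p=np.array([525.3,-89.7,170.4]);
a=np.radians(80.95);R=np.array([[np.cos(a),np.sin(a),0],[np.sin(a),-np.cos(a),0],[0,0,-1]])
for u in [(312,362),(267,205),(358,205)]:
    for h in (0,3,6): print(u,h,np.round(R.T@(pix2w(c,u,p[2]+h)-p),1))
c=np.load("c33.npy",allow_pickle=True).item()
p=np.array([526.1,-92.4,173.3])
# pitch estimate: plate side edges
im=cv2.imread("pics/w33.png")
from scipy.optimize import least_squares
def model(q):
    th,y0,z0,x0=q # bore top centre at tool (x0,y0,z0(tool z)), nose up pitch th
    pts=[]
    for (dy,dx) in [(0,0),(-55,-14),(-55,14)]:
        pts.append([x0+dx, y0+dy*np.cos(th), z0 - dy*np.sin(th)])
    return np.array(pts)
obs=np.array([(313,352),(271,192),(353,192)],float)
def res(q): return (proj(c,(R@model(q).T).T+p)-obs).ravel()
r=least_squares(res,[0.2,6,-3,0]); print(r.x,np.degrees(r.x[0]),r.cost)
c=np.load("c31.npy",allow_pickle=True).item(); p=np.array([525.3,-89.7,170.4]); obs=np.array([(312,362),(267,205),(358,205)],float)
r=least_squares(res,[0.0,6,-3,0]); print(r.x,np.degrees(r.x[0]),r.cost)
E
```

```text
(312, 362) 0 [-1.   6.2  0. ]
(312, 362) 3 [-1.   4.2 -3. ]
(312, 362) 6 [-1.   2.2 -6. ]
(267, 205) 0 [-14.5 -48.4   0. ]
(267, 205) 3 [-14.2 -49.1  -3. ]
(267, 205) 6 [-13.9 -49.8  -6. ]
(358, 205) 0 [ 12.9 -48.4   0. ]
(358, 205) 3 [ 12.6 -49.1  -3. ]
(358, 205) 6 [ 12.2 -49.7  -6. ]
[ 0.27962197  3.74908982  2.36535652 -0.81126351] 16.021158740737434 0.10001375548314678
[ 0.02049901  7.11104297  1.35208997 -0.86236789] 1.174506661052077 0.1290052908015314
```

Call:
{"fn": "move_arm", "kwargs": {"steps": [[[0.036,-0.0128,0],[0,0,0],0],[[0.036,-0.0128,0],[0,0,0],0],[[0.036,-0.0128,0],[0,0,0],0],[[0.036,-0.0128,0],[0,0,0],0],[[0.036,-0.0128,0],[0,0,0],0],[[0.036,-0.0128,0],[0,0,0],0],[[0.036,-0.0128,0],[0,0,0],0],[[0.036,-0.0128,0],[0,0,0],0]]}}

```text
time_s: 46.85
tool_pos: [471.0, 209.4, 173.6]
eef_rot: [[0.16, 0.987, -0.002], [0.987, -0.16, -0.001], [-0.001, -0.001, -1.0]]
wrist_force: [0.4, -0.1, -3.9]
gripper_width: 0.314
```

Call:
{"fn": "move_arm", "kwargs": {"steps": [[[0.036,-0.0128,0],[0,0,0],0],[[0,0,0],[0,0,0],0],[[0,0,0.02],[0,0,0],0],[[0,0,0.03],[0,0,0],0],[[0,0,0.02],[0,0,0],0],[[0,0,0.01],[0,0,0],0],[[0,0,0],[0,0,0],0],[[0,0,0],[0,0,0],0]]}}

```text
time_s: 47.65
tool_pos: [465.3, 245.9, 94.7]
eef_rot: [[0.16, 0.987, -0.0], [0.987, -0.16, -0.0], [-0.0, -0.0, -1.0]]
wrist_force: [0.3, 0.0, -3.3]
gripper_width: 0.307
```

```bash
python3 - <<'E'
from h import *
plan(465,250,61,80.9)
E
```

```text
pos [465.3 245.9  94.7] yaw 80.8 F [ 0.3  0.  -3.3] w 0.307 t 47.65
world delta [ -0.3   4.1 -33.7] tool delta(mm, before turn) [ 4.  -0.9 33.7] turn z(deg) tool -0.1 tilt tool deg [-0.01  0.01  0.  ]
```

Call:
{"fn": "move_arm", "kwargs": {"steps": [[[0,0,0],[8,0,0],0],[[0,0,0],[7.5,0,0],0],[[0,0,0],[0,0,0],0],[[0,0,0],[0,0,0],0],[[0,0,0],[0,0,0],0]]}}

```text
time_s: 48.15
tool_pos: [464.2, 246.3, 95.0]
eef_rot: [[0.159, 0.952, -0.262], [0.987, -0.153, 0.042], [-0.0, -0.266, -0.964]]
wrist_force: [-0.4, 0.3, -3.3]
gripper_width: 0.312
```

```bash
python3 - <<'E'
from h import *
bot.snapshot("wrist");plan(465,250,61,80.9)
c,im=shot("scene","s34"); cv2.imwrite("pics/s34z.png",cv2.resize(im[150:270,200:340],None,fx=5.5,fy=5,interpolation=cv2.INTER_CUBIC))
E
```

```text
pos [464.  246.5  95.1] yaw 80.92 F [ 0.4  0.5 -3.5] w 0.311 t 48.2
world delta [  1.    3.5 -34.1] tool delta(mm, before turn) [ 3.6  9.5 32.8] turn z(deg) tool 0.02 tilt tool deg [-1.522e+01  1.000e-02  0.000e+00]
```

View pics/s34z.png

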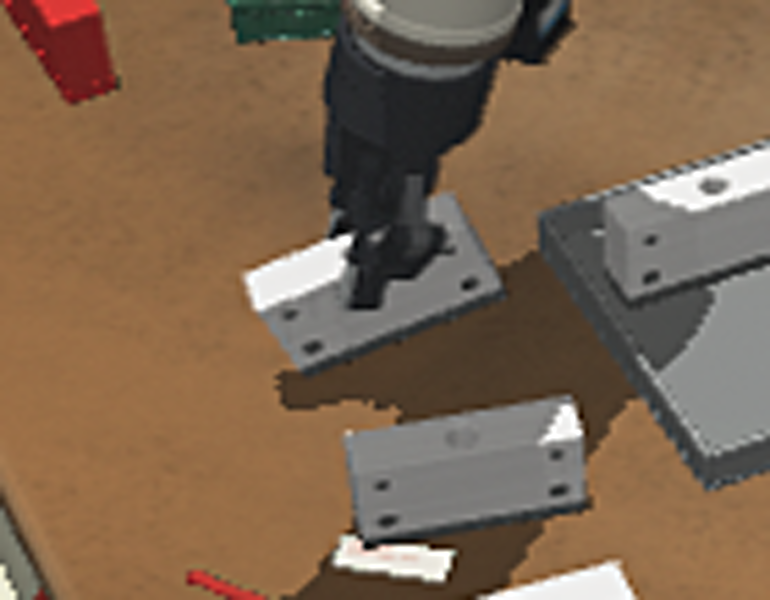

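```bash
python3 - <<'E'
from h import *
c=bot.calibration("scene")
# corners right face (-y face): tail-top, tail-bottom, nose-bottom, nose-top
z=lambda u,v:(200+u/5.5,150+v/5)
obs=np.array([z(262,310),z(303,371),z(505,292),z(455,195)])
a=np.radians(-9.1);ex=np.array([np.cos(a),np.sin(a),0]);ey=np.array([-ex[1],ex[0],0]);ez=np.array([0,0,1.])
def pts(q):
    th,X=q[0],q[1:]
    fx=ex*np.cos(th)+ez*np.sin(th); fz=-ex*np.sin(th)+ez*np.cos(th)
    return np.array([X+fx*dx-14*ey*0+fz*dz for dx,dz in [(-55,0),(-55,-64),(55,-64),(55,0)]])
obs=obs[1:3]
def res(q): 
    r=proj(c,pts(np.r_[q[0],466,232,q[1]]))[1:3]-obs
    return r.ravel()
for t0 in (0,.5):
    r=least_squares(res,[t0,95]); print(np.degrees(r.x[0]),r.x,r.cost)
E
```

```text
13.678686247198259 [  0.23873811 109.27607946] 0.5578656155016095
13.67868609416484 [  0.23873811 109.2760793 ] 0.5578656155017191
```

```bash
python3 - <<'E'
from h import *
c,im=shot("wrist","w35")
E
```

```text
(no output)
```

View pics/w35.png

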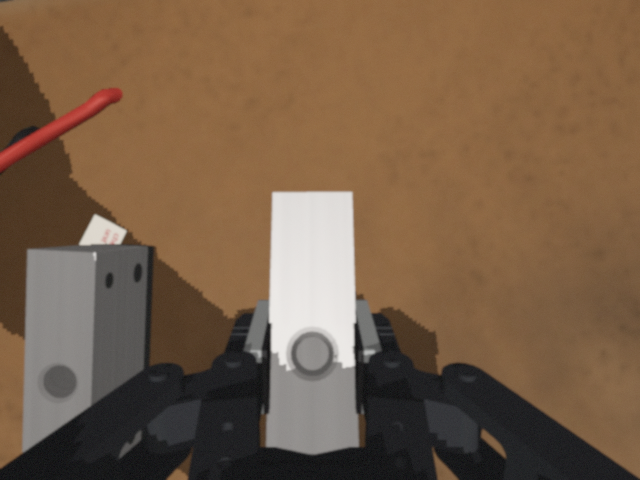

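Call:
{"fn": "move_arm", "kwargs": {"steps": [[[0,0,0],[7,0,0],0],[[0,0,0],[6.5,0,0],0],[[0,0,0],[0,0,0],0],[[0,0,0],[0,0,0],0],[[0,0,0],[0,0,0],0]]}}

```text
time_s: 48.8
tool_pos: [464.0, 246.6, 95.0]
eef_rot: [[0.158, 0.864, -0.477], [0.987, -0.138, 0.076], [0.0, -0.483, -0.875]]
wrist_force: [-0.2, -0.5, -3.3]
gripper_width: 0.314
```

```bash
python3 - <<'E'
from h import *
bot.snapshot("wrist");plan(465,250,61,80.9)
c,im=shot("scene","s36"); cv2.imwrite("pics/s36z.png",cv2.resize(im[150:270,200:340],None,fx=5.5,fy=5,interpolation=cv2.INTER_CUBIC))
E
```

```text
pos [464.1 246.7  95.2] yaw 80.93 F [ 0.1 -0.1 -3.2] w 0.311 t 48.85
world delta [  0.9   3.3 -34.2] tool delta(mm, before turn) [ 3.4 16.9 29.8] turn z(deg) tool 0.03 tilt tool deg [-2.769e+01 -1.000e-02  0.000e+00]
```

View pics/s36z.png

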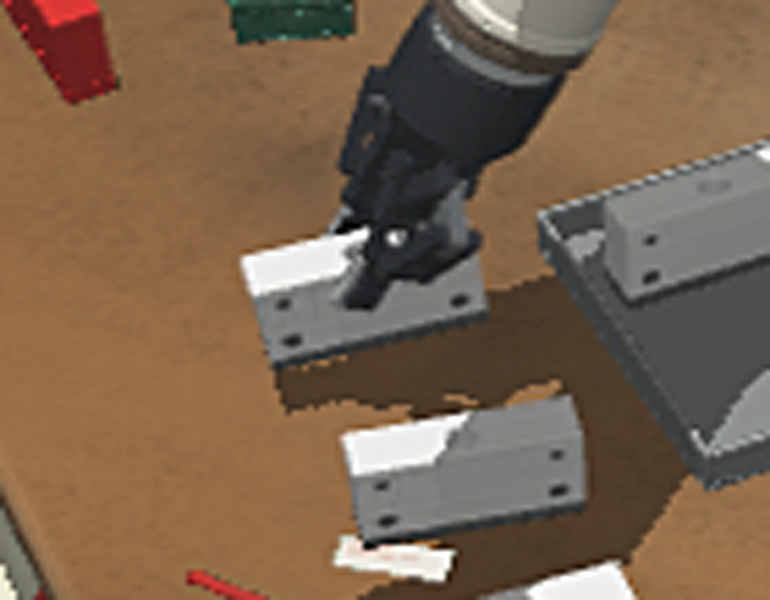

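Call:
{"fn": "move_arm", "kwargs": {"steps": [[[0,0.0072,0.0131],[0,0,0],0],[[0,0.0072,0.0131],[0,0,0],0],[[0,0.001,0.0018],[0,0,0],0],[[0,0.0005,0.0009],[0,0,0],0],[[0,0,0],[0,0,0],0],[[0,0,0],[0,0,0],0]]}}

```text
time_s: 49.5
tool_pos: [465.0, 245.9, 61.6]
eef_rot: [[0.16, 0.863, -0.479], [0.987, -0.14, 0.077], [-0.0, -0.485, -0.875]]
wrist_force: [0.2, 0.0, -3.8]
gripper_width: 0.311
```

Call:
{"fn": "move_arm", "kwargs": {"steps": [[[0,0.0005,0.0009],[0,0,0],0],[[0,0.0005,0.0009],[0,0,0],0],[[0,0,0],[0,0,0],0],[[0,0,0],[0,0,0],0]]}}

```text
time_s: 49.9
tool_pos: [464.8, 245.7, 59.4]
eef_rot: [[0.16, 0.863, -0.479], [0.987, -0.14, 0.077], [-0.0, -0.485, -0.874]]
wrist_force: [-0.3, 0.1, -3.6]
gripper_width: 0.314
```

Call:
{"fn": "move_arm", "kwargs": {"steps": [[[0,0.0005,0.0009],[0,0,0],0],[[0,0.0005,0.0009],[0,0,0],0],[[0,0.0005,0.0009],[0,0,0],0],[[0,0,0],[0,0,0],0],[[0,0,0],[0,0,0],0]]}}

```text
time_s: 50.4
tool_pos: [465.4, 245.7, 58.6]
eef_rot: [[0.16, 0.863, -0.479], [0.987, -0.14, 0.077], [-0.0, -0.485, -0.874]]
wrist_force: [1.4, -3.1, 11.6]
gripper_width: 0.306
```

Call:
{"fn": "move_arm", "kwargs": {"steps": [[[0,0,0],[0,0,0],0.5],[[0,0,0],[0,0,0],0.8],[[0,0,0],[0,0,0],1],[[0,-0.0194,-0.035],[0,0,0],1],[[0,-0.0194,-0.035],[-7,0,0],1],[[0,-0.01,-0.02],[-7,0,0],1],[[0,0,0],[-7,0,0],1],[[0,0,0],[-6.7,0,0],1]]}}

```text
time_s: 51.2
tool_pos: [463.8, 246.9, 160.3]
eef_rot: [[0.159, 0.987, -0.016], [0.987, -0.159, 0.005], [0.002, -0.016, -1.0]]
wrist_force: [0.9, -0.1, -0.7]
gripper_width: 0.995
```

Call:
{"fn": "move_arm", "kwargs": {"steps": [[[0,0,0],[0,0,0],1],[[0,0,0],[0,0,0],1],[[0,0,0],[0,0,0],1]]}}

```text
time_s: 51.5
tool_pos: [464.1, 245.7, 158.3]
eef_rot: [[0.161, 0.987, -0.024], [0.987, -0.161, 0.003], [-0.001, -0.025, -1.0]]
wrist_force: [-0.2, -0.2, -0.5]
gripper_width: 0.997
```

```bash
python3 - <<'E'
from h import *
bot.snapshot("wrist");look("w37",(470,245))
E
```

```text
pos [464.1 245.5 157.9] yaw 80.68 F [ 0.3 -0.4 -0.3] w 1.002 t 51.65
world delta [ 5.9 -0.5  0. ] tool delta(mm, before turn) [ 0.5  5.9 -0.1] turn z(deg) tool -9.32 tilt tool deg [-1.42  0.04  0.  ]
plate 0.93 [313. 258.  54. 200.] xy yaw J [ 4.7113e+02  2.4417e+02 -9.2400e+00  3.0000e-02]
plate(edge) 0.84 [ 21. 271.  42. 155.] [452.  60.]
plate 0.81 [142. 278.  92. 187.] xy yaw J [ 4.7170e+02  1.3736e+02 -1.2620e+01  2.2000e-01]
plate 0.55 [345. 426.  40.  52.] xy yaw J [6.6274e+02 2.4372e+02 4.0000e-02 4.5000e-01]
```

View pics/w37.png

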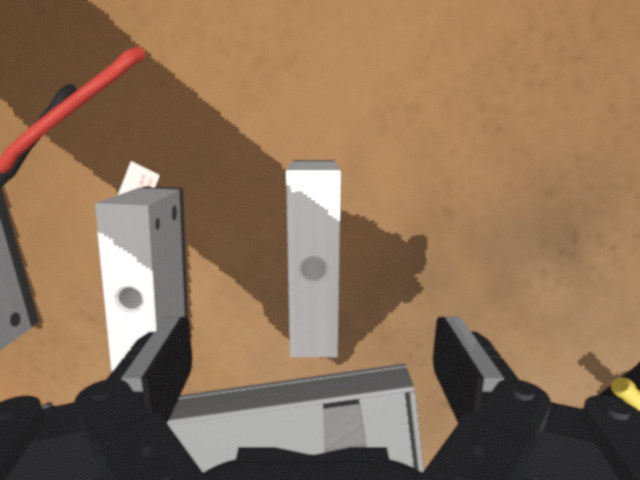

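Call:
{"fn": "move_arm", "kwargs": {"steps": [[[0,0.001,0],[-1.4,0,0],1],[[0,0,0.025],[0,0,0],1],[[0,0,0.03],[0,0,0],1],[[0,0,0.025],[0,0,0],1],[[0,0,0.018],[0,0,0],1],[[0,0,0],[0,0,0],1],[[0,0,0],[0,0,0],1]]}}

```text
time_s: 52.4
tool_pos: [464.1, 245.9, 60.5]
eef_rot: [[0.16, 0.987, 0.001], [0.987, -0.16, -0.001], [-0.001, 0.001, -1.0]]
wrist_force: [-0.6, -0.4, 1.1]
gripper_width: 1.001
```

```bash
python3 - <<'E'
from h import *
bot.snapshot("wrist");plan(465,245.4,60,80.9)
c,im=shot("wrist","w38")
E
```

```text
pos [464.7 246.2  61.2] yaw 80.81 F [0.4 0.4 0.3] w 0.996 t 52.45
world delta [ 0.3 -0.8 -1.2] tool delta(mm, before turn) [-0.8  0.4  1.2] turn z(deg) tool -0.09 tilt tool deg [ 0.13 -0.01  0.  ]
```

View pics/w38.png

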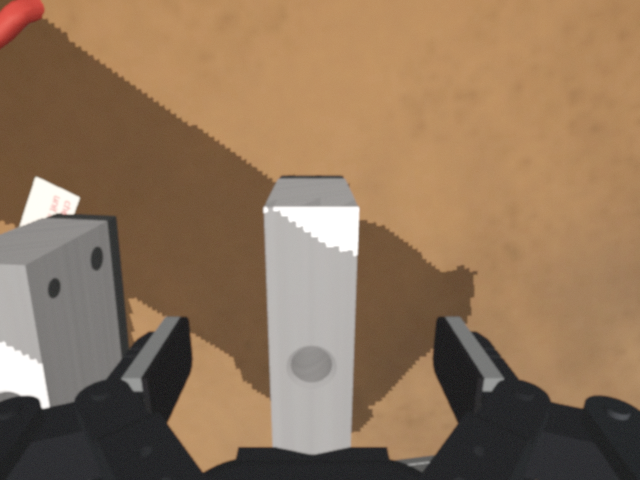

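Call:
{"fn": "move_arm", "kwargs": {"steps": [[[0,0,0],[0,0,0],0.6],[[0,0,0],[0,0,0],0.4],[[0,0,0],[0,0,0],0.2],[[0,0,0],[0,0,0],0],[[0,0,0],[0,0,0],0],[[0,0,0],[0,0,0],0],[[0,0,0],[0,0,0],0]], "squeeze": 100}}

```text
time_s: 53.2
tool_pos: [464.6, 246.2, 61.2]
eef_rot: [[0.16, 0.987, 0.002], [0.987, -0.16, -0.0], [0.0, 0.002, -1.0]]
wrist_force: [-1.4, -0.9, 6.0]
gripper_width: 0.307
```

Call:
{"fn": "move_arm", "kwargs": {"steps": [[[0,0,-0.02],[0,0,0],0],[[0,0,-0.03],[0,0,0],0],[[0,0,-0.03],[0,0,0],0],[[-0.02,0.006,-0.02],[0,0,0],0],[[-0.04,0.0128,0],[0,0,0],0],[[-0.04,0.0128,0],[0,0,0],0],[[-0.04,0.0128,0],[0,0,0],0],[[-0.04,0.0128,0],[0,0,0],0]]}}

```text
time_s: 54.0
tool_pos: [490.9, 57.3, 160.2]
eef_rot: [[0.16, 0.987, -0.0], [0.987, -0.16, -0.001], [-0.001, 0.0, -1.0]]
wrist_force: [0.8, 0.1, -3.8]
gripper_width: 0.305
```

Call:
{"fn": "move_arm", "kwargs": {"steps": [[[-0.04,0.0128,0],[0,0,0],0],[[-0.04,0.0128,0],[0,0,0],0],[[-0.04,0.0128,0],[0,0,0],0],[[-0.022,0.0074,0],[0,0,0],0],[[0,0,0],[0,0,0],0],[[0,0,0],[0,0,0],0],[[0,0,0],[0,0,0],0]]}}

```text
time_s: 54.7
tool_pos: [513.6, -87.0, 160.3]
eef_rot: [[0.158, 0.987, -0.0], [0.987, -0.158, 0.0], [0.0, -0.0, -1.0]]
wrist_force: [-0.4, 0.1, -3.8]
gripper_width: 0.305
```

```bash
python3 - <<'E'
from h import *
bot.snapshot("wrist");bot.snapshot("wrist");plan(514.7,-89.1,160,80.9)
c,im=shot("wrist","w39"); np.save("c39.npy",c,allow_pickle=True)
E
```

```text
pos [514.  -86.8 160.6] yaw 80.95 F [-0.1  0.2 -2.9] w 0.307 t 54.8
world delta [ 0.7 -2.3 -0.6] tool delta(mm, before turn) [-2.2  1.1  0.6] turn z(deg) tool 0.05 tilt tool deg [ 0.04 -0.    0.  ]
```

View pics/w39.png

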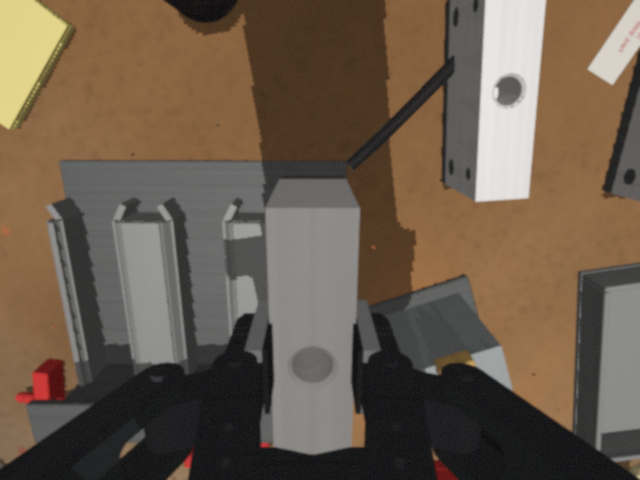

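```bash
python3 - <<'E'
from h import *
c=np.load("c39.npy",allow_pickle=True).item();o=bot.get_obs();R=o["eef_rot"];p=o["tool_pos"]
im=cv2.imread("pics/w39.png"); cv2.imwrite("pics/w39z.png",cv2.resize(im[140:260,30:370],None,fx=2.35,fy=4,interpolation=cv2.INTER_CUBIC))
for u,h in [((61.5,161),5),((346,161.5),5)]:
    w=pix2w(c,u,h); print(np.round(w,1),np.round(R.T@(w-p),1))
E
```

```text
[ 444.8 -244.4    5. ] [-166.3  -43.7  155.7]
[474.9 -58.8   5. ] [ 21.7 -43.3 155.6]
```

View pics/w39z.png

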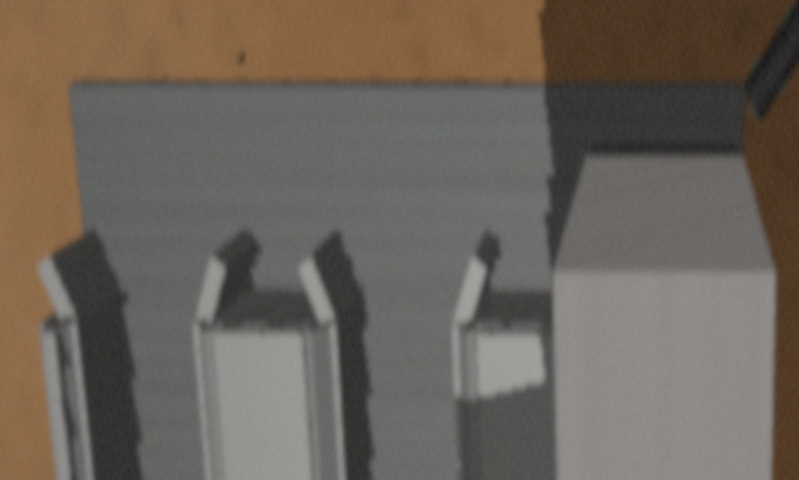

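Call:
{"fn": "move_arm", "kwargs": {"steps": [[[-0.0017,0,0.01],[0,0,0],0],[[0,0,0.015],[0,0,0],0],[[0,0,0.015],[0,0,0],0],[[0,0,0.012],[0,0,0],0],[[0,0,0.006],[0,0,0],0],[[0,0,0],[0,0,0],0],[[0,0,0],[0,0,0],0]]}}

```text
time_s: 55.55
tool_pos: [514.4, -90.1, 103.0]
eef_rot: [[0.16, 0.987, 0.002], [0.987, -0.16, -0.001], [-0.0, 0.002, -1.0]]
wrist_force: [-1.0, -0.5, -3.5]
gripper_width: 0.306
```

```bash
python3 - <<'E'
from h import *
bot.snapshot("wrist");plan(514.7,-89.1,66,80.9)
c,im=shot("wrist","w40")
c,im=shot("scene","s40"); cv2.imwrite("pics/s40z.png",cv2.resize(im[240:380,300:460],None,fx=5,fy=4.2,interpolation=cv2.INTER_CUBIC))
E
```

```text
pos [514.6 -90.1 103.3] yaw 80.81 F [ 0.4  0.7 -2.9] w 0.313 t 55.6
world delta [  0.1   1.  -37.3] tool delta(mm, before turn) [ 1.  -0.2 37.3] turn z(deg) tool -0.09 tilt tool deg [0.14 0.03 0.  ]
```

View pics/w40.png

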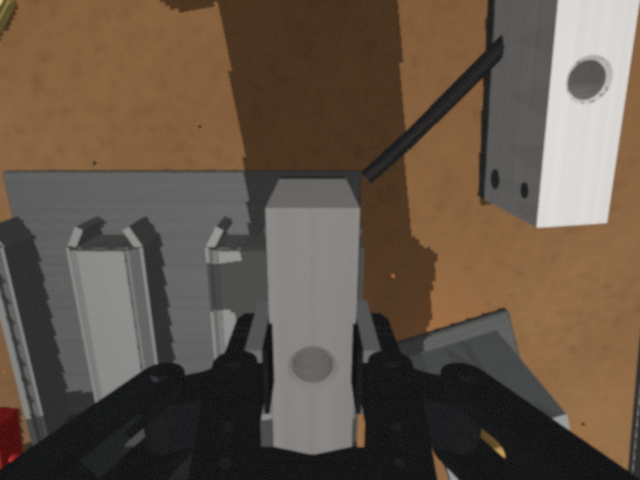

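View pics/s40z.png

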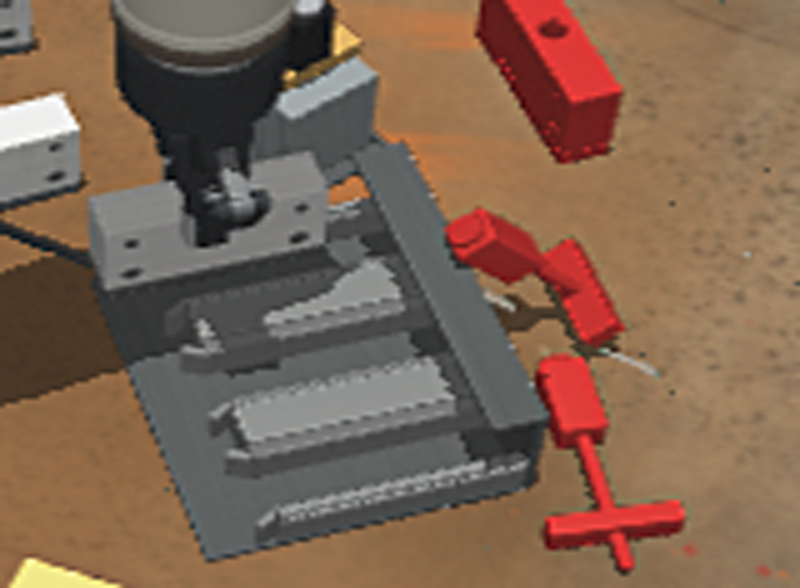

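Call:
{"fn": "move_arm", "kwargs": {"steps": [[[0.0003,0,0.006],[0,0,0],0],[[0,0,0.005],[0,0,0],0],[[0,0,0.005],[0,0,0],0],[[0,0,0],[0,0,0],0],[[0,0,0],[0,0,0],0]]}}

```text
time_s: 56.2
tool_pos: [513.9, -89.8, 86.5]
eef_rot: [[0.16, 0.987, 0.001], [0.987, -0.16, -0.001], [-0.0, 0.001, -1.0]]
wrist_force: [-0.2, -0.7, -4.3]
gripper_width: 0.304
```

Call:
{"fn": "move_arm", "kwargs": {"steps": [[[0,0,0.005],[0,0,0],0],[[0,0,0.005],[0,0,0],0],[[0,0,0.004],[0,0,0],0],[[0,0,0],[0,0,0],0],[[0,0,0],[0,0,0],0]]}}

```text
time_s: 56.7
tool_pos: [514.0, -89.8, 72.6]
eef_rot: [[0.16, 0.987, 0.001], [0.987, -0.16, -0.001], [-0.0, 0.001, -1.0]]
wrist_force: [0.5, 0.4, -3.4]
gripper_width: 0.304
```

Call:
{"fn": "move_arm", "kwargs": {"steps": [[[0,0,0.003],[0,0,0],0],[[0,0,0.002],[0,0,0],0],[[0,0.004,0],[0,0,0],0],[[0,0.008,0],[0,0,0],0],[[0,0.008,0],[0,0,0],0],[[0,0.004,0],[0,0,0],0],[[0,0,0],[0,0,0],0],[[0,0,0],[0,0,0],0]]}}

```text
time_s: 57.5
tool_pos: [537.7, -93.6, 67.7]
eef_rot: [[0.16, 0.987, 0.001], [0.987, -0.16, -0.001], [-0.0, 0.001, -1.0]]
wrist_force: [-0.5, -0.6, -3.5]
gripper_width: 0.306
```

Call:
{"fn": "move_arm", "kwargs": {"steps": [[[0,0.007,0],[0,0,0],0],[[0,0.007,0],[0,0,0],0],[[0,0.005,0],[0,0,0],0],[[0,0.003,0],[0,0,0],0],[[0,0,0],[0,0,0],0],[[0,0,0],[0,0,0],0]]}}

```text
time_s: 58.1
tool_pos: [559.4, -97.1, 67.8]
eef_rot: [[0.16, 0.987, 0.001], [0.987, -0.16, -0.001], [-0.0, 0.001, -1.0]]
wrist_force: [0.0, 1.4, -3.4]
gripper_width: 0.307
```

Now lower to the floor and creep forward to the wall.

Call:
{"fn": "move_arm", "kwargs": {"steps": [[[0,0.001,0.001],[0,0,0],0],[[0,0.001,0],[0,0,0],0],[[0,0.001,0],[0,0,0],0],[[0,0.001,0],[0,0,0],0],[[0,0,0],[0,0,0],0],[[0,0,0],[0,0,0],0]]}}

```text
time_s: 58.7
tool_pos: [562.5, -97.7, 66.6]
eef_rot: [[0.16, 0.987, -0.001], [0.987, -0.16, -0.001], [-0.001, -0.001, -1.0]]
wrist_force: [-4.4, 0.5, -2.2]
gripper_width: 0.306
```

Call:
{"fn": "move_arm", "kwargs": {"steps": [[[0,0.0015,0],[0,0,0],0],[[0,0.0015,0],[0,0,0],0],[[0,0,0],[0,0,0],0],[[0,0,0],[0,0,0],0]]}}

```text
time_s: 59.1
tool_pos: [562.5, -97.7, 66.3]
eef_rot: [[0.16, 0.987, -0.007], [0.987, -0.16, 0.0], [-0.001, -0.006, -1.0]]
wrist_force: [-12.1, 2.1, 4.9]
gripper_width: 0.308
```

Call:
{"fn": "move_arm", "kwargs": {"steps": [[[0,-0.001,0.0012],[0,0,0],0],[[0,-0.001,0],[0,0,0],0],[[0,0,0],[0,0,0],0.4],[[0,0,0],[0,0,0],0.5],[[0,0,0],[0,0,0],0.6],[[0,0,0],[0,0,0],0.6]]}}

```text
time_s: 59.7
tool_pos: [565.5, -98.1, 66.1]
eef_rot: [[0.16, 0.987, 0.003], [0.987, -0.16, -0.001], [-0.0, 0.003, -1.0]]
wrist_force: [0.2, -0.4, 0.3]
gripper_width: 0.601
```

```bash
python3 - <<'E'
from h import *
bot.snapshot("wrist");plan(565,-98,66,80.9)
c,im=shot("wrist","w41"); np.save("c41.npy",c,allow_pickle=True)
c,im=shot("scene","s41"); cv2.imwrite("pics/s41z.png",cv2.resize(im[240:380,300:460],None,fx=5,fy=4.2,interpolation=cv2.INTER_CUBIC))
E
```

```text
pos [565.2 -98.1  65.9] yaw 80.8 F [ 0.8 -0.6 -0.3] w 0.596 t 59.75
world delta [-0.2  0.1  0.1] tool delta(mm, before turn) [ 0.1 -0.2 -0.1] turn z(deg) tool -0.1 tilt tool deg [0.15 0.03 0.  ]
```

View pics/w41.png

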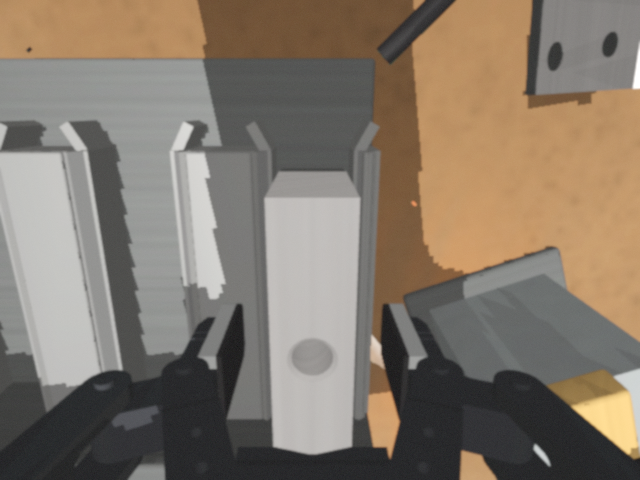

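View pics/s41z.png

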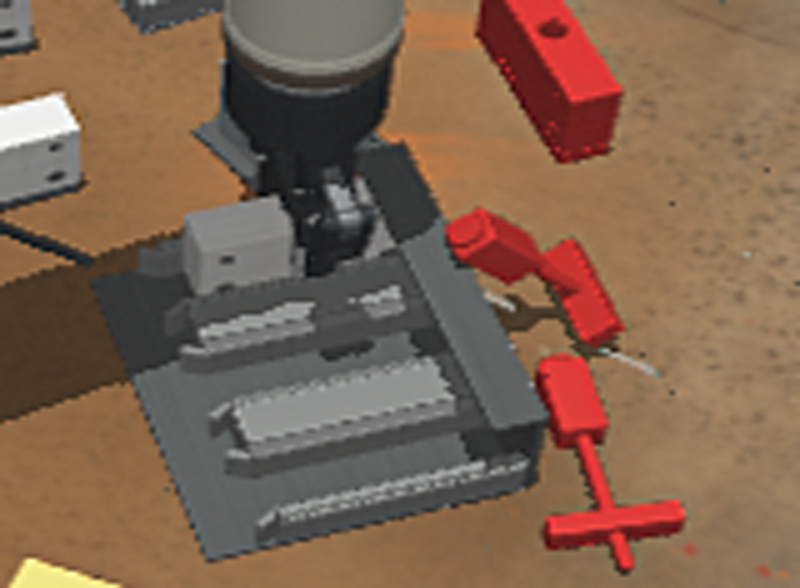

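Call:
{"fn": "move_arm", "kwargs": {"steps": [[[0,0,-0.02],[0,0,0],0.6],[[0,0,-0.04],[0,0,0],0.6],[[0,0,-0.045],[0,0,0],1],[[0,0,-0.04],[0,0,0],1],[[0,0,0],[0,0,0],1],[[0,0,0],[0,0,0],1],[[0,0,0],[0,0,0],1]]}}

```text
time_s: 60.55
tool_pos: [563.4, -97.9, 209.5]
eef_rot: [[0.16, 0.987, -0.001], [0.987, -0.16, -0.0], [-0.001, -0.001, -1.0]]
wrist_force: [-0.6, 0.2, 0.1]
gripper_width: 1.0
```

```bash
python3 - <<'E'
from h import *
bot.snapshot("wrist");plan(565,-98,66,80.9)
c,im=shot("wrist","w42"); np.save("c42.npy",c,allow_pickle=True)
cv2.imwrite("pics/w42z.png",cv2.resize(im[100:420,120:480],None,fx=2.2,fy=1.8,interpolation=cv2.INTER_CUBIC))
E
```

```text
pos [563.2 -97.8 209.1] yaw 80.8 F [ 0.4 -0.1 -0.5] w 1.001 t 60.6
world delta [   1.8   -0.2 -143.1] tool delta(mm, before turn) [  0.2   2.1 143.1] turn z(deg) tool -0.1 tilt tool deg [-0.09  0.03  0.  ]
```

View pics/w42z.png

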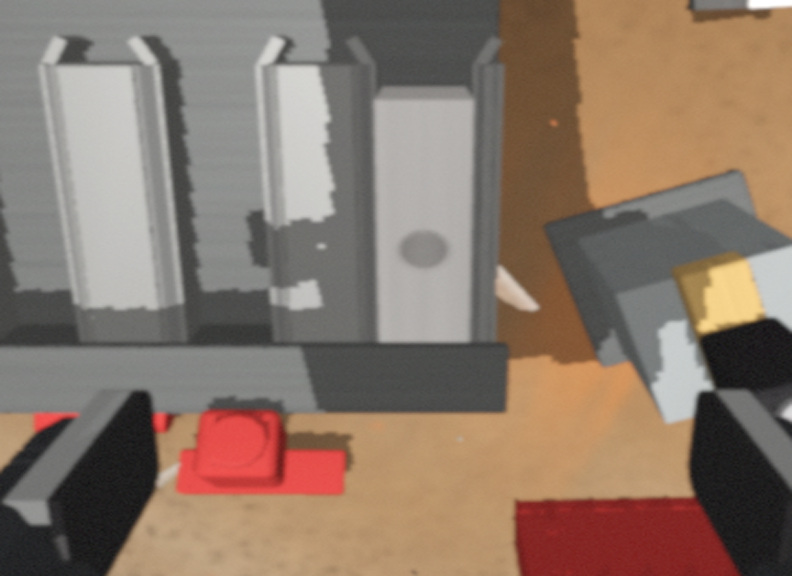

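```bash
python3 - <<'E'
from h import *
c=np.load("c42.npy",allow_pickle=True).item();o=bot.get_obs();R=o["eef_rot"];p=o["tool_pos"]
for n,u,h in [("bore",(312.3,238.3),69),("front",(312,154.4),69),("keeper front",(312,291.7),80),("keeper rear",(312,328.5),80)]:
    w=pix2w(c,u,h); print(n,np.round(w,1),np.round(R.T@(w-p),1))
E
```

```text
bore [568.  -99.5  69. ] [ -0.9   5.3 139.9]
front [514.1 -90.9  69. ] [ -1.  -49.3 140. ]
keeper front [ 600.9 -105.1   80. ] [ -1.1  38.7 128.9]
keeper rear [ 627.8 -109.5   80. ] [ -1.1  65.9 128.8]
```

Call:
{"fn": "move_arm", "kwargs": {"steps": [[[0.036,-0.022,0],[0,0,0],1],[[0.036,-0.022,0],[0,0,0],1],[[0.036,-0.022,0],[0,0,0],1],[[0.036,-0.022,0],[0,0,0],1],[[0.036,-0.022,0.02],[0,0,0],1],[[0.038,-0.022,0.02],[0,0,3],1],[[0,0,0],[0,0,0],1],[[0,0,0],[0,0,0],1]]}}

```text
time_s: 61.45
tool_pos: [467.3, 139.3, 168.9]
eef_rot: [[0.207, 0.978, -0.002], [0.978, -0.207, -0.001], [-0.002, -0.002, -1.0]]
wrist_force: [0.4, -1.0, 0.2]
gripper_width: 1.002
```

```bash
python3 - <<'E'
from h import *
bot.snapshot("wrist");bot.snapshot("wrist");c,im=look("w43",(471.7,138))
plan(465.8,139.2,60,77.8)
E
```

```text
pos [469.7 136.9 170.4] yaw 77.66 F [ 0.4 -0.4  0.3] w 1.0 t 61.65
world delta [2.  1.1 0. ] tool delta(mm, before turn) [1.5 1.8 0. ] turn z(deg) tool -12.34 tilt tool deg [0.1  0.05 0.  ]
plate 0.8 [127. 238. 134. 192.] xy yaw J [ 4.4555e+02  2.2520e+01 -5.2700e+00  4.0000e-02]
plate(edge) 0.76 [ 28. 371.  55.  74.] [527. -86.]
plate 0.64 [318. 242.  50. 189.] xy yaw J [ 4.7202e+02  1.3746e+02 -1.1950e+01  3.0000e-02]
plate 0.55 [512. 366.  16.  24.] xy yaw J [665.25 267.2   20.39   0.99]
pos [469.7 137.  170.6] yaw 77.66 F [-0.4 -1.  -0.3] w 1.0 t 61.7
world delta [  -3.9    2.2 -110.6] tool delta(mm, before turn) [  1.4  -4.5 110.6] turn z(deg) tool -0.14 tilt tool deg [0.11 0.03 0.  ]
```

View pics/w43.png

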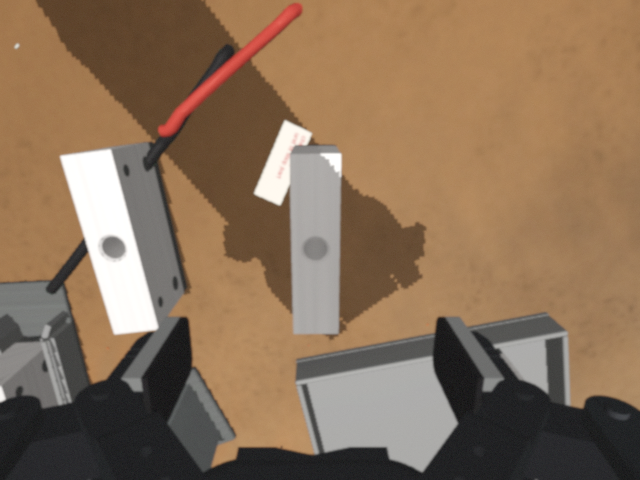

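Call:
{"fn": "move_arm", "kwargs": {"steps": [[[0.0014,-0.0045,0.02],[0,0,0],1],[[0,0,0.03],[0,0,0],1],[[0,0,0.03],[0,0,0],1],[[0,0,0.02],[0,0,0],1],[[0,0,0.0105],[0,0,0],1],[[0,0,0],[0,0,0],1],[[0,0,0],[0,0,0],1]]}}

```text
time_s: 62.4
tool_pos: [465.7, 140.4, 60.5]
eef_rot: [[0.212, 0.977, 0.002], [0.977, -0.212, -0.001], [-0.0, 0.002, -1.0]]
wrist_force: [0.7, 0.5, 0.1]
gripper_width: 1.002
```

```bash
python3 - <<'E'
from h import *
bot.snapshot("wrist");plan(465.8,139.2,60,77.8)
c,im=shot("wrist","w44")
E
```

```text
pos [466.  140.7  60.9] yaw 77.77 F [0.8 0.1 0. ] w 1.001 t 62.45
world delta [-0.2 -1.5 -0.9] tool delta(mm, before turn) [-1.5  0.1  0.9] turn z(deg) tool -0.03 tilt tool deg [ 0.18 -0.03  0.  ]
```

View pics/w44.png

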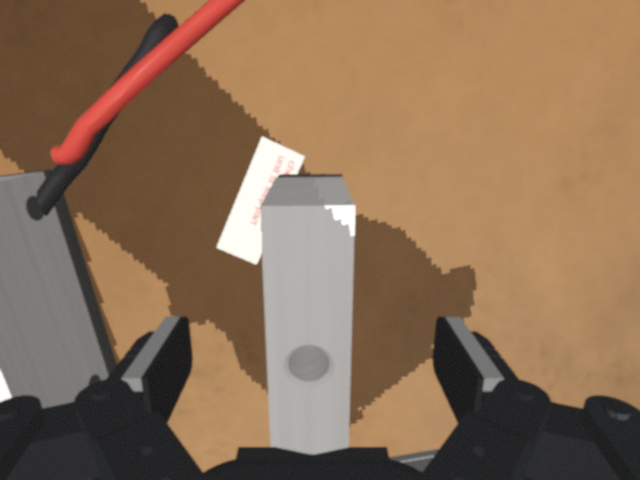

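Call:
{"fn": "move_arm", "kwargs": {"steps": [[[-0.001,0,0],[0,0,0],0.6],[[0,0,0],[0,0,0],0.4],[[0,0,0],[0,0,0],0.2],[[0,0,0],[0,0,0],0],[[0,0,0],[0,0,0],0],[[0,0,0],[0,0,0],0],[[0,0,0],[0,0,0],0]], "squeeze": 100}}

```text
time_s: 63.2
tool_pos: [465.1, 139.8, 60.5]
eef_rot: [[0.211, 0.977, 0.002], [0.977, -0.211, -0.001], [-0.0, 0.002, -1.0]]
wrist_force: [-1.1, 0.1, 6.2]
gripper_width: 0.308
```

Call:
{"fn": "move_arm", "kwargs": {"steps": [[[0,0,-0.02],[0,0,0],0],[[0,0,-0.03],[0,0,0],0],[[0,0,-0.03],[0,0,0],0],[[0,0,-0.025],[0,0,-3],0],[[0,0,0],[0,0,0],0],[[0,0,0],[0,0,0],0]]}}

```text
time_s: 63.8
tool_pos: [464.1, 139.3, 164.2]
eef_rot: [[0.161, 0.987, 0.001], [0.987, -0.161, -0.001], [-0.001, 0.001, -1.0]]
wrist_force: [-0.5, -0.0, -5.9]
gripper_width: 0.301
```

```bash
python3 - <<'E'
from h import *
bot.snapshot("wrist");plan(491.8,-228.1,165,80.8)
E
```

```text
pos [463.3 139.1 163.4] yaw 80.74 F [-0.7 -0.9 -5.3] w 0.308 t 63.85
world delta [  28.5 -367.2    1.6] tool delta(mm, before turn) [-357.8   87.2   -1. ] turn z(deg) tool -0.06 tilt tool deg [-0.06  0.1   0.  ]
```

Call:
{"fn": "move_arm", "kwargs": {"steps": [[[-0.04,0.0097,0],[0,0,0],0],[[-0.04,0.0097,0],[0,0,0],0],[[-0.04,0.0097,0],[0,0,0],0],[[-0.04,0.0097,0],[0,0,0],0],[[-0.04,0.0097,0],[0,0,0],0],[[-0.04,0.0097,0],[0,0,0],0],[[-0.04,0.0097,0],[0,0,0],0],[[-0.04,0.0097,0],[0,0,0],0]]}}

```text
time_s: 64.65
tool_pos: [488.4, -189.7, 162.7]
eef_rot: [[0.16, 0.987, -0.003], [0.987, -0.16, 0.001], [0.0, -0.003, -1.0]]
wrist_force: [1.3, 0.3, -5.6]
gripper_width: 0.307
```

Call:
{"fn": "move_arm", "kwargs": {"steps": [[[-0.0378,0.0096,0],[0,0,0],0],[[0,0,0],[0,0,0],0],[[0,0,0],[0,0,0],0],[[0,0,0],[0,0,0],0],[[0,0,0],[0,0,0],0]]}}

```text
time_s: 65.15
tool_pos: [493.2, -225.5, 164.2]
eef_rot: [[0.158, 0.988, -0.0], [0.988, -0.158, 0.001], [0.001, -0.001, -1.0]]
wrist_force: [-0.8, 0.1, -4.3]
gripper_width: 0.309
```

```bash
python3 - <<'E'
from h import *
bot.snapshot("wrist");bot.snapshot("wrist");plan(491.8,-228.1,165,80.8)
c,im=shot("wrist","w45"); np.save("c45.npy",c,allow_pickle=True)
E
```

```text
pos [ 493.5 -226.   164.9] yaw 80.92 F [-0.2 -1.2 -5.2] w 0.308 t 65.25
world delta [-1.7 -2.1  0.1] tool delta(mm, before turn) [-2.3 -1.4 -0.1] turn z(deg) tool 0.12 tilt tool deg [0.04 0.   0.  ]
```

View pics/w45.png

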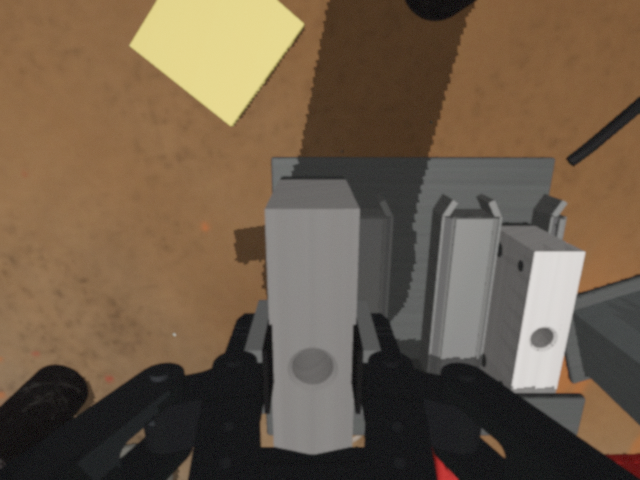

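```bash
python3 - <<'E'
from h import *
c=np.load("c45.npy",allow_pickle=True).item();o=bot.get_obs();R=o["eef_rot"];p=o["tool_pos"]
for n,u,h in [("L",(272,157.5),5),("R",(553.5,158),5),("bore0",(542,337.5),69),("mybore",(312,366),p[2]+3.5)]:
    w=pix2w(c,u,h); print(n,np.round(w,1),np.round(R.T@(w-p),1))
E
```

```text
L [ 444.5 -246.3    5. ] [-27.4 -45.5 160. ]
R [474.8 -60.2   5. ] [161.1 -45.  160. ]
bore0 [ 567.8 -100.5   69. ] [136.   53.2  96.1]
mybore [ 498.5 -227.9  168.6] [-0.7  5.1 -3.5]
```

Call:
{"fn": "move_arm", "kwargs": {"steps": [[[-0.0025,0,0.01],[0,0,0.1],0],[[0,0,0.015],[0,0,0],0],[[0,0,0.015],[0,0,0],0],[[0,0,0.014],[0,0,0],0],[[0,0,0.008],[0,0,0],0],[[0,0,0],[0,0,0],0],[[0,0,0],[0,0,0],0]]}}

```text
time_s: 66.0
tool_pos: [493.4, -230.0, 103.2]
eef_rot: [[0.161, 0.987, 0.001], [0.987, -0.161, -0.001], [-0.0, 0.001, -1.0]]
wrist_force: [-0.5, -0.8, -4.7]
gripper_width: 0.305
```

```bash
python3 - <<'E'
from h import *
bot.snapshot("wrist");plan(491.8,-228.1,66,80.8)
c,im=shot("wrist","w46"); np.save("c46.npy",c,allow_pickle=True)
c,im=shot("scene","s46"); cv2.imwrite("pics/s46z.png",cv2.resize(im[240:380,300:460],None,fx=5,fy=4.2,interpolation=cv2.INTER_CUBIC))
E
```

```text
pos [ 493.7 -230.1  103.7] yaw 80.71 F [ 1.1  0.1 -4.2] w 0.31 t 66.05
world delta [ -1.9   2.  -37.7] tool delta(mm, before turn) [ 1.7 -2.3 37.7] turn z(deg) tool -0.09 tilt tool deg [0.14 0.04 0.  ]
```

View pics/w46.png

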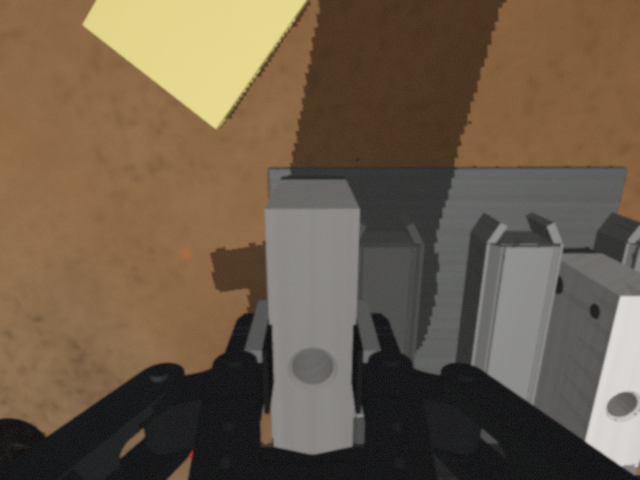

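View pics/s46z.png

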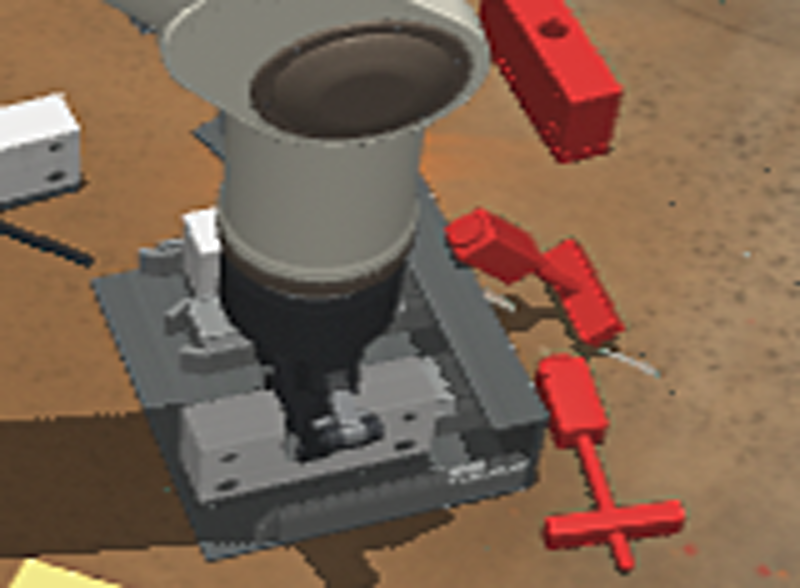

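```bash
python3 - <<'E'
from h import *
c=np.load("c46.npy",allow_pickle=True).item();o=bot.get_obs();R=o["eef_rot"];p=o["tool_pos"]
for n,u,h in [("L",(268.5,168.5),5),("R",(626,168.5),5),("bore0",(624,403.5),69)]:
    w=pix2w(c,u,h); print(n,np.round(w,1),np.round(R.T@(w-p),1))
E
```

```text
L [ 444.5 -246.5    5. ] [-23.9 -46.4  98.9]
R [475.2 -60.1   5. ] [165.  -46.2  98.7]
bore0 [ 566.9 -100.1   69. ] [140.2  51.   35. ]
```

Call:
{"fn": "move_arm", "kwargs": {"steps": [[[0.001,0,0.006],[0,0,0],0],[[0,0,0.005],[0,0,0],0],[[0,0,0.005],[0,0,0],0],[[0,0,0],[0,0,0],0],[[0,0,0],[0,0,0],0]]}}

```text
time_s: 66.65
tool_pos: [493.2, -228.9, 86.9]
eef_rot: [[0.162, 0.987, 0.001], [0.987, -0.162, -0.0], [-0.0, 0.001, -1.0]]
wrist_force: [-0.2, 0.5, -5.9]
gripper_width: 0.307
```

Call:
{"fn": "move_arm", "kwargs": {"steps": [[[0,0,0.005],[0,0,0],0],[[0,0,0.005],[0,0,0],0],[[0,0,0.004],[0,0,0],0],[[0,0,0],[0,0,0],0],[[0,0,0],[0,0,0],0]]}}

```text
time_s: 67.15
tool_pos: [493.2, -228.9, 73.0]
eef_rot: [[0.162, 0.987, 0.001], [0.987, -0.162, -0.0], [-0.0, 0.001, -1.0]]
wrist_force: [-0.8, 1.2, -5.3]
gripper_width: 0.303
```

Free inside the guides. Lower a bit and slide in.

Call:
{"fn": "move_arm", "kwargs": {"steps": [[[0,0,0.003],[0,0,0],0],[[0,0,0.002],[0,0,0],0],[[0,0.004,0],[0,0,0],0],[[0,0.008,0],[0,0,0],0],[[0,0.008,0],[0,0,0],0],[[0,0.004,0],[0,0,0],0],[[0,0,0],[0,0,0],0],[[0,0,0],[0,0,0],0]]}}

```text
time_s: 67.95
tool_pos: [517.0, -232.8, 68.1]
eef_rot: [[0.161, 0.987, 0.001], [0.987, -0.161, -0.001], [-0.0, 0.001, -1.0]]
wrist_force: [-0.5, 0.2, -5.5]
gripper_width: 0.306
```

Call:
{"fn": "move_arm", "kwargs": {"steps": [[[0,0.007,0],[0,0,0],0],[[0,0.007,0],[0,0,0],0],[[0,0.004,0],[0,0,0],0],[[0,0.002,0],[0,0,0],0],[[0,0,0.0008],[0,0,0],0],[[0,0,0],[0,0,0],0]]}}

```text
time_s: 68.55
tool_pos: [536.5, -236.0, 67.2]
eef_rot: [[0.162, 0.987, 0.001], [0.987, -0.162, -0.0], [-0.0, 0.001, -1.0]]
wrist_force: [-0.1, -0.4, -5.6]
gripper_width: 0.309
```

Call:
{"fn": "move_arm", "kwargs": {"steps": [[[0,0.001,0.0006],[0,0,0],0],[[0,0.001,0],[0,0,0],0],[[0,0.001,0],[0,0,0],0],[[0,0.001,0],[0,0,0],0],[[0,0.001,0],[0,0,0],0],[[0,0.001,0],[0,0,0],0],[[0,0,0],[0,0,0],0],[[0,0,0],[0,0,0],0]]}}

```text
time_s: 69.35
tool_pos: [540.0, -236.7, 66.1]
eef_rot: [[0.162, 0.987, -0.004], [0.987, -0.162, 0.001], [-0.0, -0.004, -1.0]]
wrist_force: [-7.3, 1.6, -2.1]
gripper_width: 0.306
```

Call:
{"fn": "move_arm", "kwargs": {"steps": [[[0,0.0015,0],[0,0,0],0],[[0,0.0005,0],[0,0,0],0],[[0,0,0],[0,0,0],0],[[0,-0.001,0.001],[0,0,0],0],[[0,-0.001,0],[0,0,0],0.4],[[0,0,0],[0,0,0],0.5],[[0,0,0],[0,0,0],0.6],[[0,0,0],[0,0,0],0.6]]}}

```text
time_s: 70.15
tool_pos: [543.9, -237.3, 66.5]
eef_rot: [[0.161, 0.987, 0.003], [0.987, -0.161, -0.001], [-0.001, 0.003, -1.0]]
wrist_force: [-1.5, 0.3, 0.1]
gripper_width: 0.598
```

Call:
{"fn": "move_arm", "kwargs": {"steps": [[[0,0,-0.02],[0,0,0],0.6],[[0,0,-0.04],[0,0,0],0.6],[[0,0,-0.045],[0,0,0],1],[[0,0,-0.04],[0,0,0],1],[[0,0,0],[0,0,0],1],[[0,0,0],[0,0,0],1],[[0,0,0],[0,0,0],1]]}}

```text
time_s: 70.85
tool_pos: [541.9, -236.7, 209.8]
eef_rot: [[0.161, 0.987, -0.0], [0.987, -0.161, -0.0], [-0.0, -0.0, -1.0]]
wrist_force: [0.5, -0.5, -0.5]
gripper_width: 1.003
```

```bash
python3 - <<'E'
from h import *
bot.snapshot("wrist");plan(565,-98,66,80.9)
c,im=shot("wrist","w47"); np.save("c47.npy",c,allow_pickle=True)
cv2.imwrite("pics/w47z.png",cv2.resize(im[100:420,240:600],None,fx=2.2,fy=1.8,interpolation=cv2.INTER_CUBIC))
E
```

```text
pos [ 541.6 -236.6  209.3] yaw 80.71 F [-0.8  0.7  0.8] w 1.0 t 70.9
world delta [  23.4  138.6 -143.3] tool delta(mm, before turn) [140.5   0.9 143.3] turn z(deg) tool -0.19 tilt tool deg [-0.08 -0.01  0.  ]
```

View pics/w47z.png

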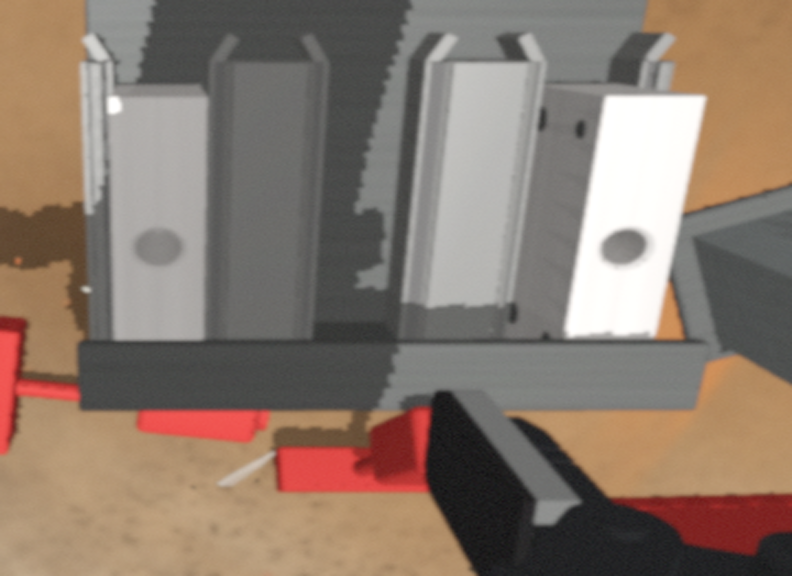

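Call:
{"fn": "move_arm", "kwargs": {"steps": [[[0.04,-0.022,0],[0,0,0],1],[[0.04,-0.022,0],[0,0,0],1],[[0.04,-0.022,0],[0,0,0],1],[[0.04,-0.022,0],[0,0,0],1],[[0.04,-0.022,0.02],[0,0,0],1],[[0.04,-0.022,0.02],[0,0,-4],1],[[0,0,0],[0,0,0],1],[[0,0,0],[0,0,0],1]]}}

```text
time_s: 71.75
tool_pos: [449.8, 22.2, 169.3]
eef_rot: [[0.089, 0.996, -0.002], [0.996, -0.089, -0.001], [-0.001, -0.002, -1.0]]
wrist_force: [0.4, -0.4, 0.9]
gripper_width: 1.001
```

```bash
python3 - <<'E'
from h import *
bot.snapshot("wrist");bot.snapshot("wrist");bot.snapshot("wrist");c,im=look("w48",(445,22.5))
plan(439.5,23.1,60,84.7)
E
```

```text
pos [451.8  19.9 170.7] yaw 84.54 F [-0.3 -0.  -0.2] w 1.0 t 72.0
world delta [-6.8  2.6  0. ] tool delta(mm, before turn) [ 2. -7. -0.] turn z(deg) tool -5.46 tilt tool deg [0.11 0.04 0.  ]
plate(edge) 0.98 [614. 393.  49.  36.] [596. 228.]
plate(edge) 0.71 [  6. 380.   7.  43.] [ 542. -214.]
plate 0.6 [320. 228.  52. 188.] xy yaw J [ 4.4569e+02  2.2420e+01 -5.1900e+00  4.0000e-02]
plate 0.59 [171. 382.  44. 141.] xy yaw J [552.16 -87.6  -13.7    0.86]
pos [451.7  20.  170.7] yaw 84.56 F [-0.   0.5  0.1] w 0.999 t 72.05
world delta [ -12.2    3.1 -110.7] tool delta(mm, before turn) [  2.  -12.6 110.7] turn z(deg) tool -0.14 tilt tool deg [0.11 0.04 0.  ]
```

View pics/w48.png

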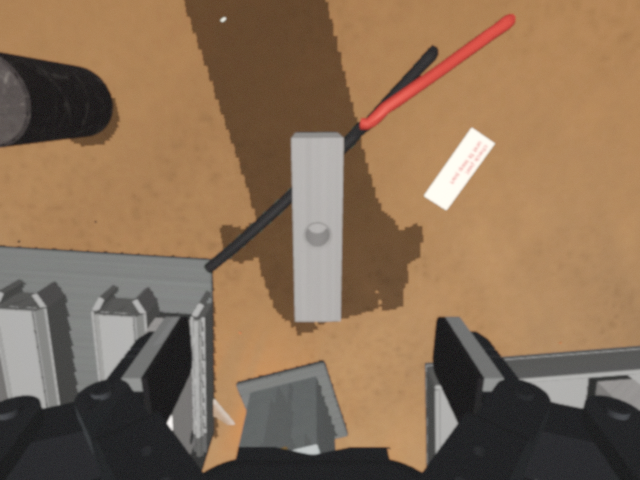

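Call:
{"fn": "move_arm", "kwargs": {"steps": [[[0.002,-0.0126,0.02],[0,0,0],0.8],[[0,0,0.03],[0,0,0],0.8],[[0,0,0.03],[0,0,0],0.8],[[0,0,0.02],[0,0,0],0.8],[[0,0,0.0105],[0,0,0],0.8],[[0,0,0],[0,0,0],0.8],[[0,0,0],[0,0,0],0.8]]}}

```text
time_s: 72.75
tool_pos: [439.5, 24.1, 60.6]
eef_rot: [[0.093, 0.996, 0.002], [0.996, -0.093, -0.001], [-0.001, 0.002, -1.0]]
wrist_force: [-0.1, -1.0, -0.2]
gripper_width: 0.798
```

```bash
python3 - <<'E'
from h import *
bot.snapshot("wrist");plan(439.5,23.1,60,84.7)
c,im=shot("wrist","w49")
E
```

```text
pos [439.8  24.1  60.9] yaw 84.68 F [ 0.  -0.   0.6] w 0.801 t 72.8
world delta [-0.3 -1.  -0.9] tool delta(mm, before turn) [-1.1 -0.2  0.9] turn z(deg) tool -0.02 tilt tool deg [0.17 0.02 0.  ]
```

View pics/w49.png

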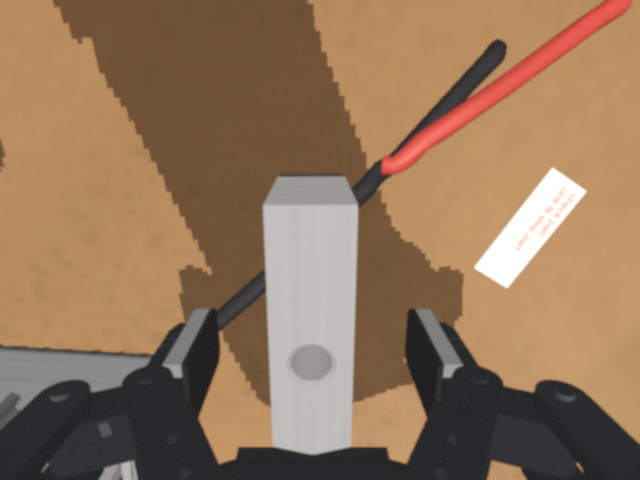

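Call:
{"fn": "move_arm", "kwargs": {"steps": [[[-0.0005,0,0],[0,0,0],0.5],[[0,0,0],[0,0,0],0.3],[[0,0,0],[0,0,0],0.1],[[0,0,0],[0,0,0],0],[[0,0,0],[0,0,0],0],[[0,0,0],[0,0,0],0],[[0,0,0],[0,0,0],0]], "squeeze": 100}}

```text
time_s: 73.55
tool_pos: [439.2, 23.8, 60.9]
eef_rot: [[0.092, 0.996, 0.002], [0.996, -0.092, -0.001], [-0.001, 0.002, -1.0]]
wrist_force: [-1.4, -0.4, 8.9]
gripper_width: 0.303
```

Call:
{"fn": "move_arm", "kwargs": {"steps": [[[0,0,-0.02],[0,0,0],0],[[0,0,-0.03],[0,0,0],0],[[0,0,-0.03],[0,0,0],0],[[0,0,-0.02],[0,0,-5.3],0],[[0.02,0.01,0],[0,0,0],0],[[0.03,0.03,0],[0,0,0],0],[[0.03,0.03,0],[0,0,0],0],[[0.03,0.035,0],[0,0,0],0]]}}

```text
time_s: 74.35
tool_pos: [543.3, 134.3, 159.5]
eef_rot: [[0.0, 1.0, -0.001], [1.0, -0.0, -0.002], [-0.002, -0.001, -1.0]]
wrist_force: [1.6, -0.7, -3.9]
gripper_width: 0.305
```

Call:
{"fn": "move_arm", "kwargs": {"steps": [[[0.015,0.035,0],[0,0,0],0],[[0,0.035,0],[0,0,0],0],[[0,0.03,0],[0,0,0],0],[[0,0,0],[0,0,0],0],[[0,0,0],[0,0,0],0],[[0,0,0],[0,0,0],0]]}}

```text
time_s: 74.95
tool_pos: [641.9, 148.8, 159.1]
eef_rot: [[-0.001, 1.0, -0.002], [1.0, 0.001, -0.001], [-0.001, -0.002, -1.0]]
wrist_force: [-0.3, -0.7, -3.9]
gripper_width: 0.306
```

```bash
python3 - <<'E'
from h import *
bot.snapshot("wrist");plan(649,150,70,90)
c,im=shot("wrist","w50")
E
```

```text
pos [642.1 148.9 159.5] yaw 90.05 F [-0.  -0.2 -4.1] w 0.31 t 75.0
world delta [  6.9   1.1 -89.5] tool delta(mm, before turn) [ 1.2  7.  89.5] turn z(deg) tool 0.05 tilt tool deg [-0.05  0.06  0.  ]
```

View pics/w50.png

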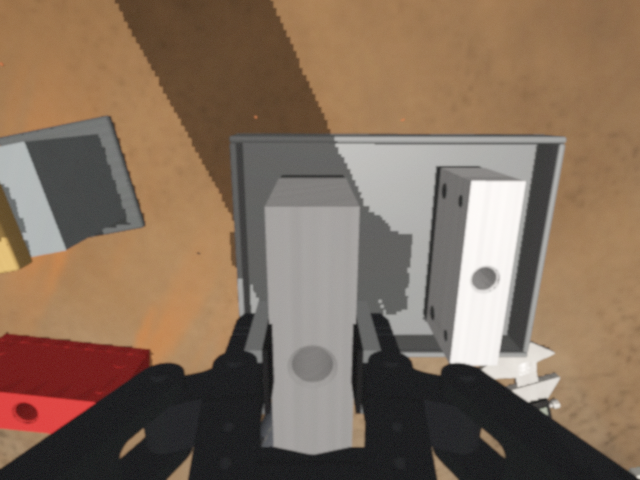

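Call:
{"fn": "move_arm", "kwargs": {"steps": [[[0.001,0.007,0.02],[0,0,0],0],[[0,0,0.03],[0,0,0],0],[[0,0,0.02],[0,0,0],0],[[0,0,0.013],[0,0,0],0],[[0,0,0.007],[0,0,0],0],[[0,0,0],[0,0,0],0],[[0,0,0],[0,0,0],0]]}}

```text
time_s: 75.75
tool_pos: [651.5, 150.1, 71.3]
eef_rot: [[-0.0, 1.0, 0.003], [1.0, 0.0, -0.0], [-0.0, 0.003, -1.0]]
wrist_force: [0.8, 0.0, -4.7]
gripper_width: 0.305
```

Call:
{"fn": "move_arm", "kwargs": {"steps": [[[0,0,0.003],[0,0,0],0],[[0,0,0.002],[0,0,0],0],[[0,0,0.001],[0,0,0],0],[[0,0,0],[0,0,0],0],[[0,0,0],[0,0,0],0]]}}

```text
time_s: 76.25
tool_pos: [651.2, 149.8, 65.0]
eef_rot: [[-0.0, 1.0, 0.002], [1.0, 0.0, -0.001], [-0.001, 0.002, -1.0]]
wrist_force: [-1.7, -0.6, 3.0]
gripper_width: 0.311
```

Standing on the floor. Release, rise, and back off.

Call:
{"fn": "move_arm", "kwargs": {"steps": [[[0,0,0],[0,0,0],0.4],[[0,0,0],[0,0,0],0.5],[[0,0,0],[0,0,0],0.6],[[0,0,0],[0,0,0],0.6],[[0,0,-0.03],[0,0,0],0.6],[[0,0,-0.05],[0,0,0],0.6],[[0,0,-0.05],[0,0,0],1],[[0,0,-0.05],[0,0,0],1]]}}

```text
time_s: 77.05
tool_pos: [650.3, 149.9, 246.0]
eef_rot: [[-0.0, 1.0, 0.001], [1.0, 0.0, -0.001], [-0.001, 0.001, -1.0]]
wrist_force: [1.5, -0.1, 0.6]
gripper_width: 0.916
```

Call:
{"fn": "move_arm", "kwargs": {"steps": [[[0.04,-0.01,-0.03],[0,0,0],1],[[0.04,-0.02,-0.03],[0,0,0],1],[[0.04,-0.03,0],[0,0,0],1],[[0.04,-0.03,0],[0,0,0],1],[[0.04,-0.03,0],[0,0,0],1],[[0.04,0,0],[0,0,0],1],[[0,0,0],[0,0,0],1],[[0,0,0],[0,0,0],1]]}}

```text
time_s: 77.85
tool_pos: [531.5, 387.4, 301.0]
eef_rot: [[-0.003, 1.0, 0.001], [1.0, 0.003, -0.001], [-0.001, 0.001, -1.0]]
wrist_force: [1.3, 0.0, 0.3]
gripper_width: 1.0
```

```bash
python3 - <<'E'
from h import *
bot.snapshot("wrist");plan(649,150,70,90)
c,im=shot("scene","s51"); cv2.imwrite("pics/s51z.png",cv2.resize(im[130:390,220:500],None,fx=2.8,fy=2.3,interpolation=cv2.INTER_CUBIC))
shot("wrist","w51")
E
```

```text
pos [532.6 385.6 300.9] yaw 89.99 F [ 0.7 -0.5 -0.9] w 0.998 t 77.9
world delta [ 116.4 -235.6 -230.9] tool delta(mm, before turn) [-235.2  116.2  231.5] turn z(deg) tool -0.01 tilt tool deg [0.08 0.1  0.  ]
```

View pics/s51z.png

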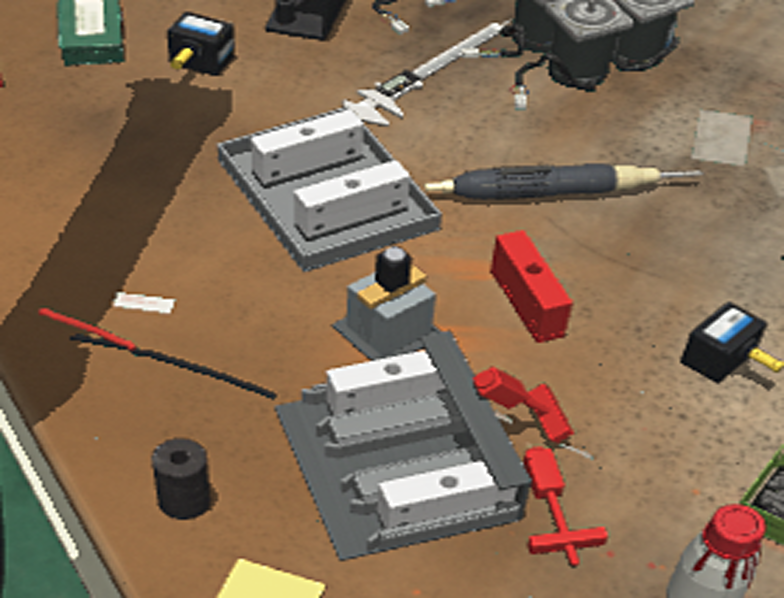

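View pics/w51.png

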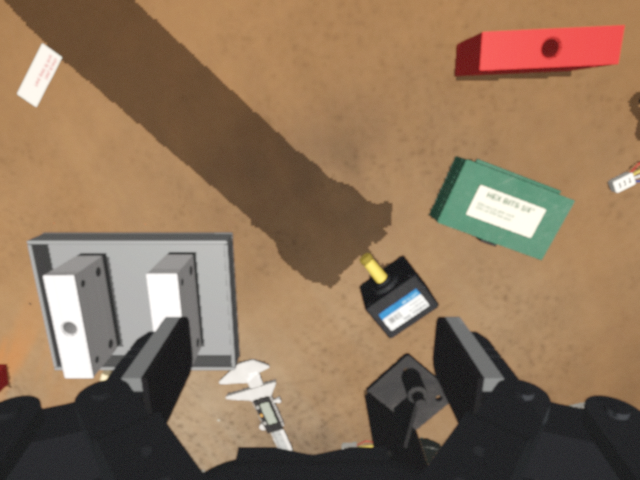

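```bash
python3 - <<'E'
from h import *
bot.snapshot("scene"); c,im=shot("top","t52")
cv2.imwrite("pics/t52z.png",cv2.resize(im[160:320,200:480],None,fx=2.8,fy=2.8,interpolation=cv2.INTER_CUBIC))
o=bot.get_obs();print(o["time_s"],np.abs(o["qvel"]).max(),o["wrist_force"])
print(bot.job_done())
E
```

```text
78.1 0.00614911594328262 [ 0.18454679  0.63231479 -0.47011855]
the job is handed in; nothing more can be done
None
```

View pics/t52z.png

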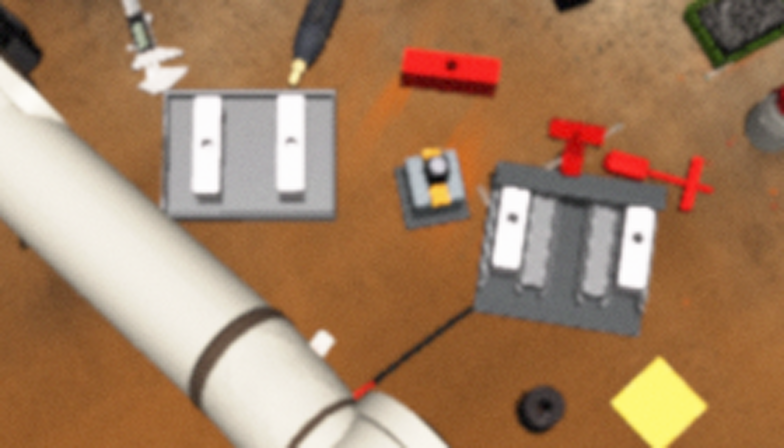

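I checked the four plates from left to right, sorted them, hung the gauge back in its stand and handed the job in at about 78 s.

- **Readings:** each bore was held bottomed, with the stop bar resting on the plate, for more than a second. The first and fourth plates are short (30 mm). The second and third are full (50 mm).
- **Placing:** the second and third plates stand in the rack's left and right slots, each pushed against the back wall until the wrist force rose. The first and fourth stand upright in the tray.
- **Last checks:** the pictures show both rack plates within about 1 mm of fully home. The tray plates are upright and the gauge hangs on its stop bar. The spacer, note pad and red look-alikes are where they were. I never saw a plate knocked aside.
- **What went wrong on the way:**
  - On the first try at the rack, the second plate's far end caught something, probably the keeper bar, at roughly 9 N and it tipped about 28° in the jaws. I set it down level on the table, gripped it again and slid it in cleanly.
  - The gauge also tilted about 2° in the jaws after the second bore. I corrected for that before the third and fourth readings.

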